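# Open the warmer's thermometer ports and start it

## Task

Get the food warmer ready for service: with the lever set over the warmer's rolled front edge, prise loose every cap that is still pressed into a thermometer port (do not take hold of a cap while it is still fully home), put the caps in the aluminium tray and stand a dial thermometer from the wooden stand fully home in each of the three ports. Then press the long bar key, the square key and the large round key, one at a time in that order, without pressing the small round off key. Leave the lever lying on the rubber mat and do not disturb the other things on the counter.

Things in the scene. Friction and masses are not known exactly. Their poses are not given: they have to be found in the camera images.
- warmer: low steel food warmer fixed in the counter; x away from the robot, y left, z up, origin on the counter. Spans x -66 to 258, y -250 to 250 mm. Front deck 66 mm up; ports at x = 0, y = 175, 60, -55 mm; key panel at y = -182 mm. Its rolled front edge, a bead 12 mm thick along y at x = -60 mm, tops out at 82 mm (bead axis 76 mm): the fulcrum. Behind x = 60 mm: pan covers, knobs to 100 mm
- port_a (a point): centre of the top face of the left port: a square black boss 32 x 32 mm, 14 mm above the deck (top 80 mm above the counter). Its bore is 23 mm wide for 24 mm down (rubber seal pads leave about 17 mm when uncapped), then a 45 degree cone leads into a 9 mm guide hole, 16 mm long in all, open below. Axes as the warmer's
- port_b (a point): the same for the middle port, 115 mm to the right of the left one
- port_c (a point): the same for the right port, 115 mm to the right of the middle one
- cap_a: cap pressed in the left port (absent if that port is open): aluminium disc 52 mm across, 10 mm thick with its dome, rubber stem 20 mm wide, 14 mm long. Origin: centre of the disc's underside, z up; when home it is at the port point, the disc overhanging the boss by 10 mm, 14 mm above the deck. Held with about 20 N; prised up 4 mm or more it stays up, loose, somewhat tilted
- cap_b: like cap_a, in the middle port
- cap_c: like cap_a, in the right port
- thermo_1: dial thermometer, upright in the stand at first: stem 6 mm thick, 70 mm long; collar 28 mm across, 4 mm thick; neck 12 mm thick, 14 mm high; round dial head 46 mm across, 12 mm thick (18 to 30 mm above the origin). Origin: centre of the collar's underside, z up along the stem; fully home it is at the port point. 70 g
- thermo_2: another thermometer, like thermo_1
- thermo_3: another thermometer, like thermo_1
- stand: fixed wooden block 172 x 56 x 80 mm high, origin at the centre of its underside; three 10 mm through holes at x = -58, 0, +58 mm of its frame hold the thermometers, collars resting on top
- tray: loose shallow aluminium tray 130 (x) x 180 (y) x 20 mm high, floor 4 mm and walls 3 mm thick, 0.5 kg, origin at the centre of its underside
- mat: thin black rubber mat, 100 (x) x 260 (y) x 4 mm, fixed on the counter, origin at the centre of its underside; the lever lies on it at first
- lever: flat steel lever with a wooden grip, 0.24 kg, lying flat. Origin on its underside at its balance point in the grip; x towards the tip, z up. The grip is 20 mm wide and 20 mm high, from x = -80 to +30 mm; the blade, 18 mm wide and 4 mm thick, runs on to x = 150 mm; grip and blade share one flat underside (z = 0)
- key_bar (a joint): travel of the long bar key, 32 x 12 mm, front left on the panel; its top's centre lies at (-20, -156, 85) mm in the warmer's frame. 0 up, 0.005 m fully down. All four keys are white, stand 9 mm above the panel, and are sprung: 2 N to start, 5 N fully down
- key_square (a joint): travel of the square key, 18 x 18 mm, front right on the panel, top at (-20, -208, 85) mm in the warmer's frame; 0 up, 0.005 m down
- key_round (a joint): travel of the large round key, 26 mm across, back left on the panel, top at (30, -156, 85) mm in the warmer's frame; 0 up, 0.005 m down
- key_off (a joint): travel of the small round off key, 14 mm across, back right on the panel, top at (30, -208, 85) mm in the warmer's frame; 0 up, 0.005 m down
- turner: steel spatula with a wooden handle, 280 mm long, lying to the left of the warmer (bystander)
- saucer: small white ceramic saucer, 70 mm across, 22 mm high (bystander)
- shaker: small glass jar with a steel cap, 42 mm across, 75 mm high (bystander)
- bowl: steel bowl, 130 mm across, 55 mm high, beside the warmer on the robot's right (bystander)
- sauce: amber sauce bottle, 58 mm across, 170 mm high, on the left (bystander)
- cup: aluminium cup, 70 mm across, 85 mm high, on the right (bystander)
Mind the look-alikes: they are no part of the job. Of the things that look like the lever, the larger one is meant. What is shaped like the cap_c but green is not meant.

How it is judged:
By the outcome, as a careful person would: the job done as asked, in the order asked, and still so for the second after the job is handed in, with the robot touching nothing.
Of cap_a, cap_b, cap_c only 1 to 2 are there at a start; the rules pass over those that are not, and their reading is None.
At some moment in a run one of lever, tray may be knocked a few centimetres aside while the robot is not near it.
It also fails if it takes over 210 s, if anything falls off the work surface, if the arm or the gripper's body presses on something with over 40 N, if the wrist force passes 120 N, or if a joint passes its speed limit or range.

## Robot

A 6-joint arm with a two-finger parallel gripper is mounted at the origin on the work surface. World frame = base frame: x ahead of the robot, y to its left, z up, the work surface at z = 0. Lengths are in m, angles in rad, forces in N, time in s.
With the tool pointing down it reaches from about 0.25 to 0.775 m from the base axis. Payload 4 kg.
Tool frame: the origin (TCP) lies between the finger pads; the fingertips stand 11 mm ahead of it and the grasp point (between the pads) lies 8 mm behind it; z points along the fingers, y is the direction in which the jaws open and shut (so a half turn about z gives the same grasp; the last joint's range is limited). The gripper opens to 94 mm and grips with 3 to 60 N. Pads are 16 mm wide; open, the fingers measure 119 mm over their backs; the gripper's body (75 mm by 177 mm) begins 78 mm behind the grasp point.
Start: joints at [1.182, 0.087, 1.371, -0, 1.684, -0.103], TCP at [0.155, 0.528, 0.217] pointing down, gripper open.
Joint ranges: [-3.1, 3.1], [-0.76, 2.03], [0.27, 2.55], [-1.08, 4.22], [0.17, 2.65], [-2.57, 2.57]. Speed limits (rad/s): [2.79, 2.79, 3.14, 3.14, 3.14, 3.14].

## Interface

Orientations are given as [roll, pitch, yaw] about the fixed x, y, z axes, in that order (R = Rz(yaw) Ry(pitch) Rx(roll)).
In Python, from bench import get_obs, cams, ticket gives the robot as it stands. The module is installed in compiled form; this text tells all that it offers.
- The arm moves only by the shell command python3 -m crank 'ROWS'. ROWS is JSON, a list of rows, each an object of numbers: "tx", "ty", "tz": the shift along the tool's x, y, z in cm; "twist": the turn about the tool's z in degrees; "grip": the opening, from 0 (shut) to 1 (fully open). In form: [{"tx": .., "ty": .., "tz": .., "twist": .., "grip": ..}, ...]. A call has 1 to 12 rows; each row shifts and turns the commanded pose from where the row before left it, along the tool's axes as they then stand; what a row does not reach is not made up. A row lasts 1/8 s, in which the tool goes at most 62.5 mm and 10.7 degrees, less where a joint would pass 70% of its speed; a pose out of reach is approached as far as the arm can. A call is refused whole if a number of a shift passes 6.25 or a number of a turn 10.7, either way. A call with a gripper value outside its range is refused whole. The fingers move at their own pace and stop on an object; the grip force is fixed at half the most. Time passes only in rows, so rows that do not move let the fingers close. It gives the time, the measured TCP pose, the force and the opening at its end, in the units of the state.
- get_obs(): the state, without advancing time (a new reading comes with each control period).
- cams.snapshot(name): name is "scene" or "top" or "wrist"; returns a dict with "frame" (480x640x3 uint8, red, green, blue), "intrinsics" (3x3 intrinsics, pixels), "R" (3x3) and "t" (3): a world point X has camera coordinates R X + t; the wrist camera has in their place "hand_eye" (4x4, takes a point from camera to tool coordinates, whose origin is the TCP and whose axes are the flange's). Camera axes: x right, y down, z forward; pixel columns grow to the right and rows downward; lengths in m; the calibration is good to about 2 mm. A picture is of the moment at which its call begins: read the wrist's pose just before it. There is no depth.
- ticket.close_job(): hands the job in, once; it reports no verdict.
Trained networks look in a picture, given as the dict that the camera call returned (one of the last four; its "shot" number tells which), for a name from the list of things; names that differ only in an ending like _2 or _b are one class to them, and where a whole thing is asked for, a point or a joint stands for the part that bears it (a point fixed in the world has none). Each returns a list of dicts, best first, with "conf" (0 to 1); they miss things now and then, are a little off and sometimes report something else, mostly with a low value. They report only what shows in the picture. A call takes as long as a camera call. They do not tell look-alikes from the thing itself.
- cams.outline_of(picture, query): "region" (480x640 bool, what is visible of it) and "centre" ([column, row] in pixels, amid what is visible of it).
The state is a dict: "time": time; "joint_positions": joint angles; "qvel": joint speeds; "joint_torque": joint torques, N m; "tool_pos": TCP position; "ee_rot": TCP orientation; "wrist_force": force on the tool from outside, world axes, zero at the start; "wrist_torque": the same for the moment, N m; "width": finger opening in m.
Only numpy, scipy, OpenCV 4.12 (cv2) and the standard library are available. Lean on these libraries where they do the work, as an engineer would, in place of code of your own. Each camera call takes 0.05 s, during which the arm holds its last target.

## Working session

There is one attempt and no reset: what is moved stays moved. The work goes in short steps, Python scripts to look and compute and a shell command to move; the robot and the scene stay as the last step left them, time stands still between calls to the robot, and variables do not carry over. Pictures are saved under pics/ and viewed, and the job is handed in when it is done.

```bash
mkdir -p pics; ls
python3 - <<'E'
from bench import get_obs,cams
import cv2,numpy as np
o=get_obs();print(o)
for n in ["scene","top","wrist"]:
    p=cams.snapshot(n);cv2.imwrite(f"pics/{n}0.png",p["frame"][...,::-1])
    print(n,{k:(np.round(v,4).tolist() if not isinstance(v,int) else v) for k,v in p.items() if k!="frame"})
E
```

```text
pics
{'time': 0.0, 'joint_positions': array([ 1.18190476e+00,  8.79380092e-02,  1.37224849e+00, -6.63099736e-06,
        1.68358381e+00, -1.03099827e-01]), 'qvel': array([-9.47883041e-05, -6.71840980e-05,  5.10825479e-05, -1.04877847e-04,
       -1.04421922e-03, -6.38512177e-04]), 'joint_torque': array([ 2.27771932e-03, -3.40190077e+01, -3.02425897e+01,  7.17856293e-02,
        3.30553099e-02, -1.24079506e-04]), 'tool_pos': array([0.15486186, 0.52720356, 0.21531636]), 'ee_rot': array([-3.13942589e+00, -2.17562144e-04,  2.85579994e+00]), 'wrist_force': array([ 0.22694637, -0.00751364, -0.32534323]), 'wrist_torque': array([-0.04052435, -0.00183654, -0.00358039]), 'width': 0.09412240966131118}
scene {'intrinsics': [[538.1259, 0.0, 319.4175], [0.0, 538.1259, 229.4622], [0.0, 0.0, 1.0]], 'R': [[-0.8657, 0.5005, 0.0032], [0.3425, 0.597, -0.7255], [-0.365, -0.627, -0.6883]], 't': [0.3862, -0.0765, 1.5924], 'shot': 1}
top {'intrinsics': [[580.9806, 0.0, 315.7779], [0.0, 580.9806, 246.5053], [0.0, 0.0, 1.0]], 'R': [[0.0209, -0.9997, 0.0106], [-0.999, -0.0213, -0.0404], [0.0406, -0.0098, -0.9991]], 't': [-0.0187, 0.4381, 1.4718], 'shot': 2}
wrist {'intrinsics': [[391.3916, 0.0, 322.0813], [0.0, 391.3916, 236.5065], [0.0, 0.0, 1.0]], 'hand_eye': [[-0.0018, -0.9657, -0.2596, 0.0766], [1.0, -0.0017, -0.0006, 0.0], [0.0001, -0.2596, 0.9657, -0.1688], [0.0, 0.0, 0.0, 1.0]], 'shot': 3}
```

View pics/scene0.png

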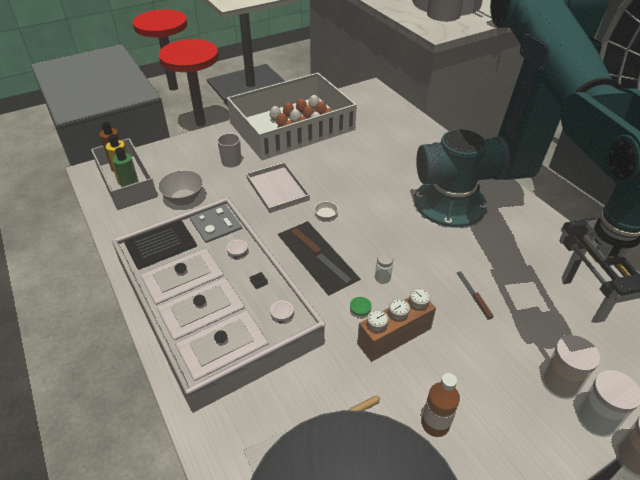

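View pics/top0.png

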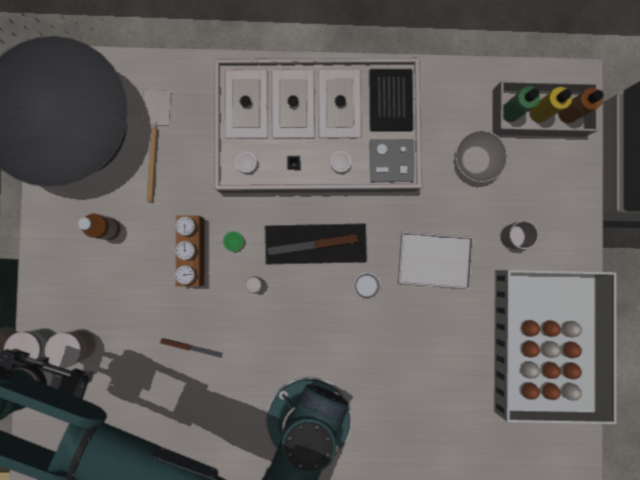

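View pics/wrist0.png

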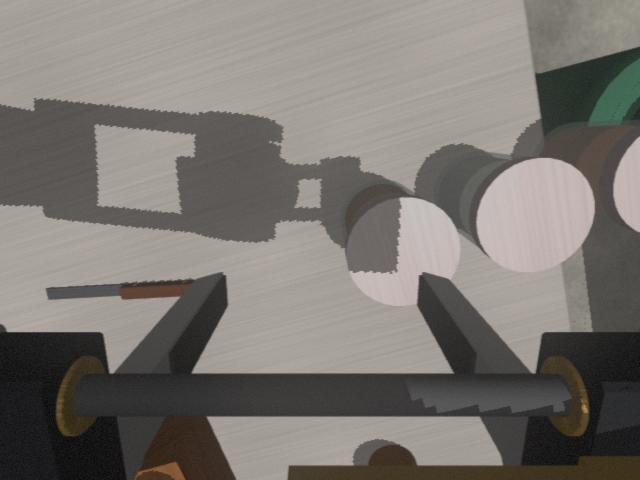

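```bash
cat > h.py <<'E'
from bench import get_obs,cams,ticket
import cv2,numpy as np
from scipy.spatial.transform import Rotation as Rn
np.set_printoptions(precision=4,suppress=True)
def snap(n,save=None):
    o=get_obs(); p=cams.snapshot(n); K=p["intrinsics"]
    if n=="wrist":
        T=np.eye(4);T[:3,:3]=Rn.from_euler('xyz',o["ee_rot"]).as_matrix();T[:3,3]=o["tool_pos"]
        M=T@p["hand_eye"]; p["Rc"]=M[:3,:3]; p["c"]=M[:3,3]
    else:
        p["Rc"]=p["R"].T; p["c"]=-p["R"].T@p["t"]
    if save: cv2.imwrite(f"pics/{save}.png",p["frame"][...,::-1])
    return p
def ray(p,uv):
    d=np.linalg.inv(p["intrinsics"])@np.array([uv[0],uv[1],1.]); d=p["Rc"]@d
    return p["c"],d/np.linalg.norm(d)
def onz(p,uv,z):
    c,d=ray(p,uv); return c+d*(z-c[2])/d[2]
def proj(p,X):
    x=p["Rc"].T@(np.asarray(X,float)-p["c"]); q=p["intrinsics"]@x; return q[:2]/q[2]
def tri(pairs):
    A=np.zeros((3,3));b=np.zeros(3)
    for p,uv in pairs:
        c,d=ray(p,uv);P=np.eye(3)-np.outer(d,d);A+=P;b+=P@c
    return np.linalg.solve(A,b)
def crop(p,name,u0,v0,u1,v1,f=4):
    im=p["frame"][v0:v1,u0:u1,::-1]
    cv2.imwrite(f"pics/{name}.png",cv2.resize(im,None,fx=f,fy=f,interpolation=cv2.INTER_CUBIC))
def delta(x,y,z,yaw_deg=None):
    """tool-axis shift (cm) to reach world TCP x,y,z; yaw of tool"""
    o=get_obs();R=Rn.from_euler('xyz',o["ee_rot"]).as_matrix()
    d=R.T@(np.array([x,y,z])-o["tool_pos"])*100
    yaw=np.degrees(np.arctan2(R[1,0],R[0,0]))
    s=f"tool cm {np.round(d,2)} yaw {yaw:.2f}"
    if yaw_deg is not None: s+=f" twist needed {-(yaw_deg-yaw):.2f}"
    print(s,"at",o["tool_pos"],"t",round(o["time"],2))
E
python3 - <<'E'
from h import *
zs=dict(cap_a=.085,port_b=.08,thermo_1=.11,stand=.08,tray=.02,mat=.004,lever=.01,key_bar=.085,saucer=.02,shaker=.075,bowl=.055,sauce=.17,cup=.085,turner=.01,warmer=.07)
pt=snap("top");
for n,z in zs.items():
    for d in cams.outline_of(pt,n)[:6]:
        uv=d["centre"]; r=d["region"]; pts=np.argwhere(r)[:,::-1].astype(np.float32)
        rect=cv2.minAreaRect(pts); cs=[onz(pt,c,z)[:2] for c in cv2.boxPoints(rect)]
        e=[np.linalg.norm(cs[1]-cs[0]),np.linalg.norm(cs[2]-cs[1])]
        l=(cs[1]-cs[0]) if e[0]>e[1] else cs[2]-cs[1]
        print(n,round(d["conf"],2),np.round(uv),onz(pt,rect[0],z)[:2],"size",np.round(e,3),"ang",round(np.degrees(np.arctan2(l[1],l[0])),1))
E
```

```text
cap_a 0.85 [246. 160.] [0.6383 0.1663] size [0.051 0.051] ang -178.6
cap_a 0.84 [338. 161.] [ 0.6437 -0.0642] size [0.05  0.045] ang -17.2
cap_a 0.75 [233. 239.] [0.4443 0.1926] size [0.046 0.048] ang -178.5
cap_a 0.16 [404. 168.] [ 0.6274 -0.2159] size [0.017 0.017] ang -179.2
port_b 0.72 [148. 115.] [0.6723 0.3843] size [0.066 0.275] ang -178.2
port_b 0.7 [320. 123.] [ 0.7329 -0.0047] size [0.511 0.336] ang -88.1
thermo_1 0.83 [188. 249.] [0.4194 0.3034] size [0.043 0.043] ang -178.3
thermo_1 0.66 [182. 226.] [0.4764 0.3039] size [0.045 0.043] ang -88.7
thermo_1 0.54 [185. 272.] [0.3627 0.2993] size [0.043 0.04 ] ang -43.5
thermo_1 0.4 [338. 160.] [ 0.6388 -0.0621] size [0.048 0.051] ang -178.9
stand 0.72 [183. 227.] [0.4785 0.3104] size [0.046 0.044] ang -88.7
stand 0.58 [195. 248.] [0.4206 0.2954] size [0.073 0.174] ang -178.4
tray 0.89 [433. 258.] [ 0.4103 -0.312 ] size [0.132 0.185] ang -92.9
tray 0.62 [320. 122.] [ 0.7486 -0.005 ] size [0.533 0.349] ang -88.2
mat 0.93 [315. 243.] [ 0.4469 -0.0082] size [0.259 0.099] ang -88.0
lever 0.64 [313. 241.] [ 0.4437 -0.0009] size [0.23  0.025] ang -81.4
lever 0.6 [193. 350.] [0.1768 0.2994] size [0.019 0.162] ang -102.8
saucer 0.55 [365. 284.] [ 0.3434 -0.1394] size [0.068 0.066] ang -88.8
shaker 0.61 [253. 282.] [0.3415 0.1391] size [0.044 0.039] ang -88.8
bowl 0.57 [482. 159.] [ 0.673  -0.4167] size [0.125 0.125] ang -134.2
sauce 0.96 [ 98. 225.] [0.4667 0.4837] size [0.055 0.096] ang -107.2
cup 0.85 [520. 234.] [ 0.4738 -0.5004] size [0.09  0.068] ang -88.8
cup 0.54 [318. 245.] [ 0.4407 -0.0006] size [0.218 0.02 ] ang -80.5
turner 0.85 [149. 116.] [0.6878 0.4122] size [0.291 0.073] ang -2.6
warmer 0.82 [318. 125.] [ 0.7344 -0.0056] size [0.335 0.52 ] ang -88.6
warmer 0.54 [188. 252.] [0.4182 0.3108] size [0.046 0.044] ang -88.8
```

```bash
python3 -c "
from h import *
delta(.44,.03,.40,98.6)"; which python3
```

```text
tool cm [-41.37 -39.72 -18.35] yaw 163.63 twist needed 65.03 at [0.155  0.5277 0.2165] t 0.95
/bin/python3
```

```bash
python3 -m crank '[{"tz":-6},{"tz":-6},{"tz":-6.2},{"tx":-4,"ty":-4},{"tx":-4,"ty":-4},{"tx":-4,"ty":-4},{"tx":-4,"ty":-4},{"tx":-4,"ty":-4},{"tx":-4,"ty":-4},{"tx":-4,"ty":-4},{"tx":-4,"ty":-4},{"tx":-4,"ty":-4}]'; python3 -m crank '[{"tx":-4,"ty":-4},{"twist":10.5},{"twist":10.5},{"twist":10.5},{"twist":10.5},{"twist":10.5},{"twist":10.5},{"twist":2},{}]'
python3 - <<'E'
from h import *
snap("wrist","w1"); delta(.44,.03,.40,98.6); print(get_obs()["joint_positions"])
E
```

```text
tool cm [-41.37 -39.72 -18.35] yaw 163.62 twist needed 65.02 at [0.1551 0.5277 0.2165] t 1.0
[ 1.1819  0.0872  1.3707 -0.      1.6836 -0.1031]invalid input at $[0]: expected keys tx, ty, tz, twist, grip
invalid input at $[0]: expected keys tx, ty, tz, twist, grip
```

View pics/w1.png

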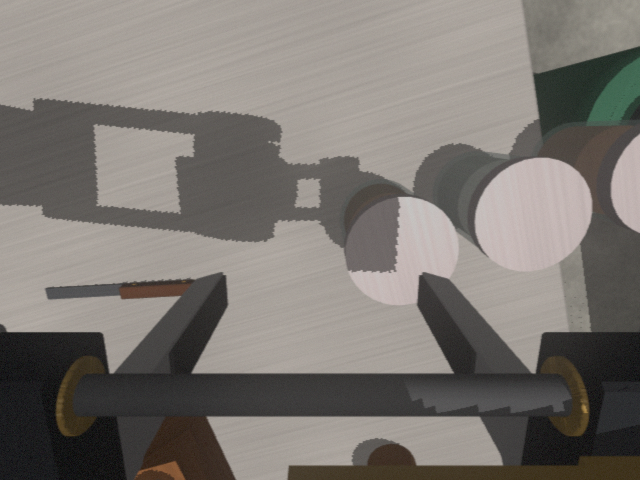

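```bash
python3 -m crank '[{"tx":0,"ty":0,"tz":-6,"twist":0,"grip":1},{"tx":0,"ty":0,"tz":-6,"twist":0,"grip":1},{"tx":0,"ty":0,"tz":-6,"twist":0,"grip":1},{"tx":-4,"ty":-4,"tz":0,"twist":0,"grip":1},{"tx":-4,"ty":-4,"tz":0,"twist":0,"grip":1},{"tx":-4,"ty":-4,"tz":0,"twist":0,"grip":1},{"tx":-4,"ty":-4,"tz":0,"twist":0,"grip":1},{"tx":-4,"ty":-4,"tz":0,"twist":0,"grip":1},{"tx":-4,"ty":-4,"tz":0,"twist":0,"grip":1},{"tx":-4,"ty":-4,"tz":0,"twist":0,"grip":1},{"tx":-4,"ty":-4,"tz":0,"twist":0,"grip":1},{"tx":-4,"ty":-4,"tz":0,"twist":0,"grip":1}]'; python3 -m crank '[{"tx":-4,"ty":-4,"tz":0,"twist":0,"grip":1},{"tx":0,"ty":0,"tz":0,"twist":10.5,"grip":1},{"tx":0,"ty":0,"tz":0,"twist":10.5,"grip":1},{"tx":0,"ty":0,"tz":0,"twist":10.5,"grip":1},{"tx":0,"ty":0,"tz":0,"twist":10.5,"grip":1},{"tx":0,"ty":0,"tz":0,"twist":10.5,"grip":1},{"tx":0,"ty":0,"tz":0,"twist":10.5,"grip":1},{"tx":0,"ty":0,"tz":0,"twist":2,"grip":1},{"tx":0,"ty":0,"tz":0,"twist":0,"grip":1},{"tx":0,"ty":0,"tz":0,"twist":0,"grip":1}]'
python3 - <<'E'
from h import *
snap("wrist","w2"); delta(.44,.03,.40,98.6); print(get_obs()["joint_positions"])
E
```

```text
time: 2.5
tool_pos: [0.3995, 0.0791, 0.3968]
ee_rot: [3.141, 0.001, 2.856]
wrist_force: [1.6, -0.0, 0.5]
width: 0.0944
time: 3.75
tool_pos: [0.426, 0.0312, 0.3965]
ee_rot: [3.142, -0.0, 1.723]
wrist_force: [0.8, -0.5, -0.7]
width: 0.0942
tool cm [-0.32  1.36 -0.35] yaw 98.69 twist needed 0.09 at [0.4261 0.0311 0.3965] t 3.8
[-0.06   -0.1497  1.2445  0.0001  2.0468 -0.2116]
```

View pics/w2.png

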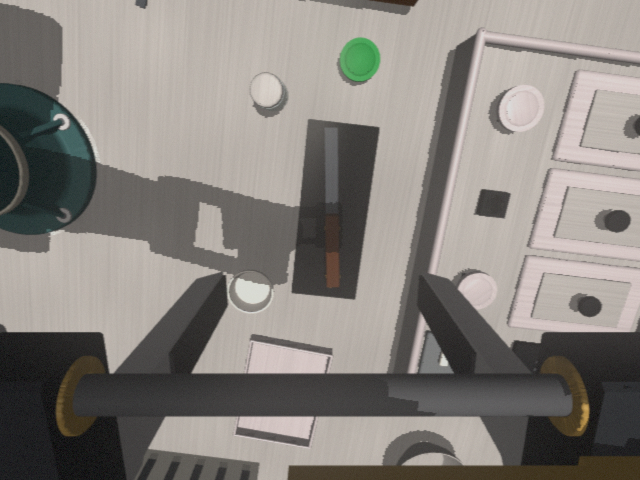

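Run:
```python
from h import *
p=snap("wrist"); pt=snap("top"); ps=snap("scene")
for n,z in [("lever",.012),("cap_a",.088),("mat",.004)]:
    for q,nm in((p,"w"),(pt,"t"),(ps,"s")):
        for d in cams.outline_of(q,n)[:4]:
            r=d["region"]; pts=np.argwhere(r)[:,::-1].astype(np.float32)
            rect=cv2.minAreaRect(pts); cs=np.array([onz(q,c,z)[:2] for c in cv2.boxPoints(rect)])
            print(nm,n,round(d["conf"],2),np.round(d["centre"]),"rectc",onz(q,rect[0],z)[:2], "corners",np.round(cs,3).tolist() if n!="cap_a" else "")
def dark(q,cu,cv,w):
    g=q["frame"][cv-w:cv+w,cu-w:cu+w].max(2)<70
    yy,xx=np.nonzero(g); return xx.mean()+cu-w,yy.mean()+cv-w,g.sum()
for q,c in((p,(492,203)),(pt,(293,163))):
    u,v,n=dark(q,*c,25 if q is p else 12); print("boss",u,v,n,onz(q,(u,v),.08))
print(onz(p,(480,33),.08),onz(pt,(219,189),.08),onz(pt,(419,187),.08))
crop(pt,"t_warm",205,130,435,200,3)
crop(p,"w_warm",400,10,640,310,2)
```

```text
w lever 0.71 [332. 213.] rectc [0.443  0.0043] corners [[0.415, 0.11], [0.434, 0.113], [0.474, -0.114], [0.453, -0.117]]
w lever 0.39 [139.   1.] rectc [0.1643 0.2258] corners [[0.158, 0.229], [0.17, 0.231], [0.171, 0.223], [0.158, 0.221]]
t lever 0.78 [188. 348.] rectc [0.1769 0.3022] corners [[0.185, 0.38], [0.204, 0.376], [0.169, 0.224], [0.15, 0.228]]
t lever 0.47 [344. 236.] rectc [ 0.4589 -0.0893] corners [[0.465, -0.063], [0.473, -0.112], [0.453, -0.115], [0.445, -0.066]]
t lever 0.37 [318. 124.] rectc [ 0.749  -0.0074] corners [[0.918, 0.262], [0.931, -0.271], [0.581, -0.276], [0.569, 0.253]]
s lever 0.71 [316. 252.] rectc [0.4438 0.0024] corners [[0.476, -0.114], [0.448, -0.13], [0.414, 0.11], [0.44, 0.121]]
s lever 0.63 [479. 300.] rectc [0.1812 0.3086] corners [[0.176, 0.234], [0.154, 0.231], [0.186, 0.378], [0.206, 0.38]]
s lever 0.62 [281. 311.] rectc [0.615 0.113] corners [[0.626, 0.075], [0.579, 0.102], [0.605, 0.15], [0.65, 0.124]]
w cap_a 0.88 [361.  59.] rectc [0.4439 0.19  ] corners 
w cap_a 0.7 [478. 291.] rectc [ 0.6459 -0.0584] corners 
w cap_a 0.63 [520. 105.] 
[... 296 characters left out ...]
 0.167 ] corners 
s cap_a 0.68 [236. 245.] rectc [ 0.6466 -0.0591] corners 
s cap_a 0.25 [267. 442.] rectc [0.7156 0.4349] corners 
w mat 0.94 [339. 207.] rectc [ 0.4479 -0.    ] corners [[0.4, -0.139], [0.392, 0.12], [0.491, 0.124], [0.511, -0.135]]
t mat 0.7 [350. 247.] rectc [ 0.4476 -0.0099] corners [[0.494, 0.117], [0.499, -0.134], [0.402, -0.136], [0.396, 0.114]]
s mat 0.9 [319. 262.] rectc [ 0.4508 -0.0007] corners [[0.513, -0.128], [0.406, -0.178], [0.393, 0.117], [0.489, 0.15]]
boss 490.68421052631584 202.9354066985646 418 [0.6356 0.0517 0.08  ]
boss 293.472602739726 162.87671232876713 146 [0.6385 0.0499 0.08  ]
[0.5734 0.2382 0.08  ] [0.5704 0.2295 0.08  ] [ 0.5862 -0.2576  0.08  ]
```

View pics/t_warm.png

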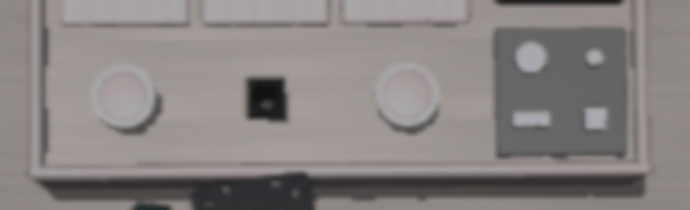

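View pics/w_warm.png

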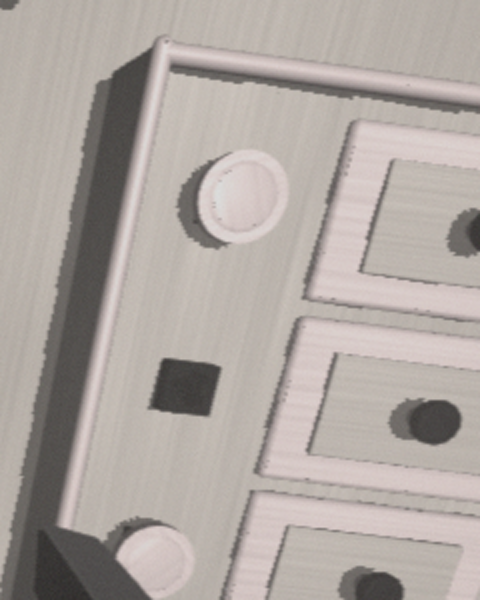

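```bash
python3 -c "
from h import *
delta(.455,-.064,.20,99.8)"
```

```text
tool cm [-9.84  1.43 19.65] yaw 98.63 twist needed -1.17 at [0.4261 0.0311 0.3965] t 4.4
```

```bash
python3 -m crank '[{"tx":-2.5,"ty":0.36,"tz":4.9,"twist":-1.2,"grip":0.6},{"tx":-2.5,"ty":0.36,"tz":4.9,"twist":0,"grip":0.6},{"tx":-2.5,"ty":0.36,"tz":4.9,"twist":0,"grip":0.6},{"tx":-2.5,"ty":0.36,"tz":4.9,"twist":0,"grip":0.6},{"tx":0,"ty":0,"tz":0,"twist":0,"grip":0.6},{"tx":0,"ty":0,"tz":0,"twist":0,"grip":0.6}]'
python3 - <<'E'
from h import *
p=snap("wrist","w3"); delta(.455,-.064,.0165,99.8)
for d in cams.outline_of(p,"lever")[:2]:
    r=d["region"]; pts=np.argwhere(r)[:,::-1].astype(np.float32); print(d["conf"],cv2.minAreaRect(pts),pts.max(0),pts.min(0))
E
```

```text
time: 5.15
tool_pos: [0.4575, -0.0648, 0.2022]
ee_rot: [3.139, 0.0, 1.742]
wrist_force: [0.4, -0.0, -0.5]
width: 0.0563
tool cm [ 0.15 -0.36 18.66] yaw 99.86 twist needed 0.06 at [ 0.458  -0.0648  0.2031] t 5.2
0.77 ((320.2566833496094, 133.4881134033203), (22.07376480102539, 267.0967712402344), 0.30314943194389343) [332. 267.] [309.   0.]
```

View pics/w3.png

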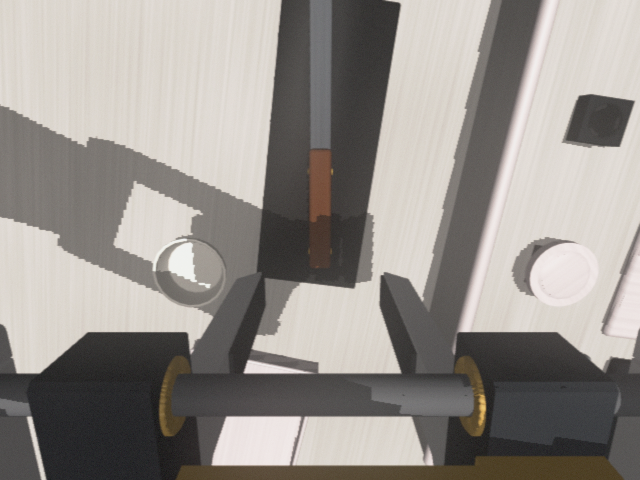

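Run:
```python
from h import *
p=snap("wrist")
for uv,z in [((320,149),.024),((320,267),.024),((320,149),.008)]:
    X=onz(p,uv,z);o=get_obs();R=Rn.from_euler('xyz',o["ee_rot"]).as_matrix();print(X,R.T@(X-o["tool_pos"]))
```

```text
[ 0.4456 -0.0053  0.024 ] [ 0.061  -0.0029  0.1792]
[ 0.4639 -0.1122  0.024 ] [-0.0475 -0.0032  0.1794]
[ 0.4458 -0.006   0.008 ] [ 0.0603 -0.003   0.1952]
```

```bash
python3 -m crank '[{"tx":0,"ty":-0.3,"tz":5,"twist":0,"grip":0.6},{"tx":0,"ty":0,"tz":5,"twist":0,"grip":0.6},{"tx":0,"ty":0,"tz":5,"twist":0,"grip":0.6},{"tx":0,"ty":0,"tz":2.4,"twist":0,"grip":0.6},{"tx":0,"ty":0,"tz":1.2,"twist":0,"grip":0.6},{"tx":0,"ty":0,"tz":0,"twist":0,"grip":0.6},{"tx":0,"ty":0,"tz":0,"twist":0,"grip":0},{"tx":0,"ty":0,"tz":0,"twist":0,"grip":0},{"tx":0,"ty":0,"tz":0,"twist":0,"grip":0},{"tx":0,"ty":0,"tz":0,"twist":0,"grip":0}]';python3 -m crank '[{"tx":0,"ty":0,"tz":-3,"twist":0,"grip":0},{"tx":0,"ty":0,"tz":-4,"twist":0,"grip":0},{"tx":0,"ty":0,"tz":-4,"twist":0,"grip":0},{"tx":0,"ty":0,"tz":-4,"twist":0,"grip":0},{"tx":0,"ty":0,"tz":-4,"twist":0,"grip":0},{"tx":0,"ty":0,"tz":0,"twist":0,"grip":0}]'
python3 - <<'E'
from h import *
p=snap("wrist","w4"); p=snap("scene","s4"); delta(.455,-.064,.0165,99.8); print(get_obs())
E
```

```text
time: 6.55
tool_pos: [0.4545, -0.0658, 0.0153]
ee_rot: [3.14, 0.001, 1.742]
wrist_force: [-1.2, 0.0, 4.6]
width: 0.02
time: 7.3
tool_pos: [0.4556, -0.066, 0.207]
ee_rot: [3.136, 0.003, 1.742]
wrist_force: [0.0, 0.0, -2.7]
width: 0.02
tool cm [ 0.09  0.24 18.6 ] yaw 99.82 twist needed 0.02 at [ 0.4532 -0.0655  0.2025] t 7.4
{'time': 7.4, 'joint_positions': array([-0.2673, -0.1149,  1.5979, -0.    ,  1.661 , -0.4388]), 'qvel': array([-0.0007,  0.0149,  0.0362, -0.0009,  0.0069,  0.0011]), 'joint_torque': array([  0.0145, -27.7676, -32.9829,   0.1682,   0.0511,   0.0038]), 'tool_pos': array([ 0.4532, -0.0655,  0.2025]), 'ee_rot': array([-3.1393, -0.001 ,  1.7423]), 'wrist_force': array([-0.181 ,  0.1176, -3.2003]), 'wrist_torque': array([-0.1619,  0.0538, -0.0601]), 'width': 0.019717252130592826}
```

View pics/w4.png

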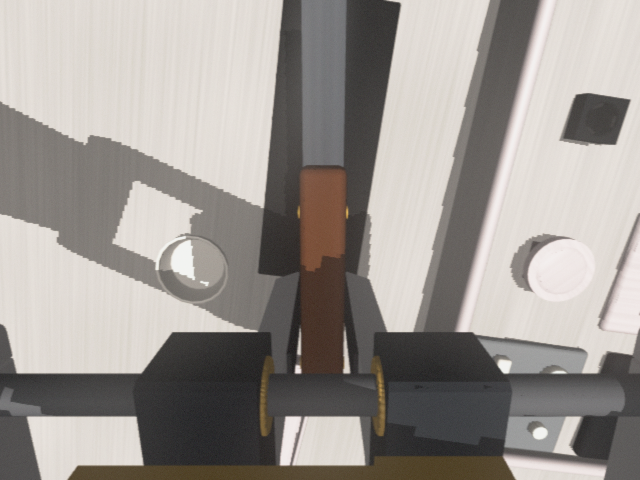

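View pics/s4.png

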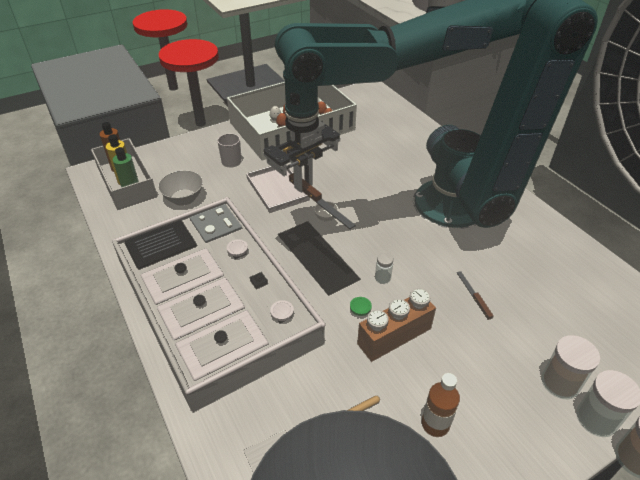

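```bash
cat >> h.py <<'E'
def leverpt(lx,lz,tilt,gx=-.031,drop=.010):
    """world point of lever coords (lx, lz above underside) given tilt deg (tip down +) ; pivot at grasp point"""
    o=get_obs();R=Rn.from_euler('xyz',o["ee_rot"]).as_matrix()
    # pivot: lever (gx,lz0) ; grasp pt at tool z=-.008 was ~level with grip top (drop)
    t=np.radians(tilt); dx=lx-gx; dz=lz-.0185   # TCP height over underside at grasp =.0115 ->
    v=np.array([dx*np.cos(t)+dz*np.sin(t)*1,0,-( -dx*np.sin(t)+dz*np.cos(t))])
    v+=np.array([0,0,-.007])
    return o["tool_pos"]+R@v
E
python3 - <<'E'
from h import *
ps=snap("scene");pw=snap("wrist")
for t in (-3,0,3,6,9,12):
    print(t,[np.round(proj(ps,leverpt(x,z,t)),1).tolist() for x,z in((.15,.002),(.03,.02),(-.08,.02))],[np.round(proj(pw,leverpt(x,z,t)),1).tolist() for x,z in((.03,.02),)])
crop(ps,"s5",270,130,390,250,5)
E
```

```text
-3 [[353.9, 224.8], [320.0, 194.8], [292.0, 175.1]] [[324.4, 170.4]]
0 [[353.6, 227.7], [320.0, 195.9], [291.9, 174.3]] [[324.3, 169.2]]
3 [[353.1, 230.4], [320.0, 196.9], [291.9, 173.5]] [[324.3, 168.5]]
6 [[352.5, 233.0], [320.0, 197.9], [292.0, 172.7]] [[324.2, 168.2]]
9 [[351.7, 235.4], [319.9, 198.8], [292.0, 172.0]] [[324.2, 168.3]]
12 [[350.8, 237.6], [319.8, 199.7], [292.1, 171.3]] [[324.2, 168.8]]
```

View pics/s5.png

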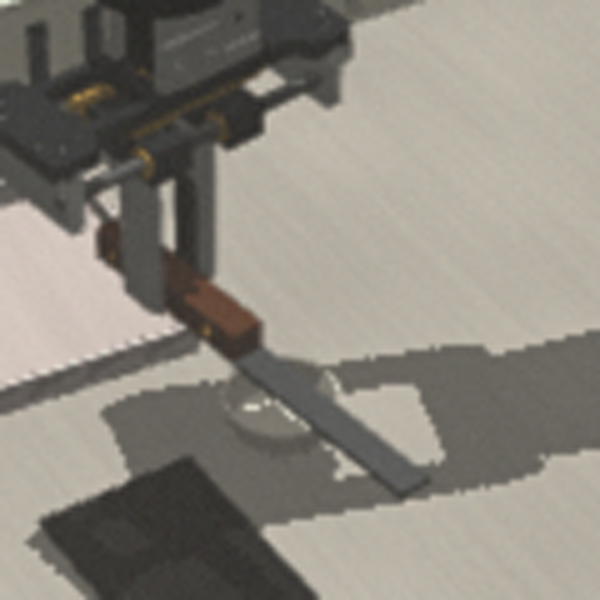

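```bash
python3 -m crank '[{"tx":0,"ty":0,"tz":0,"twist":-10.5,"grip":0},{"tx":0,"ty":0,"tz":0,"twist":-10.5,"grip":0},{"tx":0,"ty":0,"tz":0,"twist":-10.5,"grip":0},{"tx":0,"ty":0,"tz":0,"twist":-10.5,"grip":0},{"tx":0,"ty":0,"tz":0,"twist":-10.5,"grip":0},{"tx":0,"ty":0,"tz":0,"twist":-10.5,"grip":0},{"tx":0,"ty":0,"tz":0,"twist":-10.5,"grip":0},{"tx":0,"ty":0,"tz":0,"twist":-8.4,"grip":0},{"tx":0,"ty":0,"tz":0,"twist":0,"grip":0},{"tx":0,"ty":0,"tz":0,"twist":0,"grip":0}]'
python3 - <<'E'
from h import *
p=snap("wrist","w6"); delta(.5375,.05,.11,181.7)
E
```

```text
time: 8.75
tool_pos: [0.4534, -0.0654, 0.2032]
ee_rot: [3.141, -0.002, -3.114]
wrist_force: [0.4, -0.3, -2.0]
width: 0.0198
tool cm [-8.74 11.29  9.35] yaw -178.37 twist needed -360.07 at [ 0.4535 -0.0654  0.2035] t 8.8
```

View pics/w6.png

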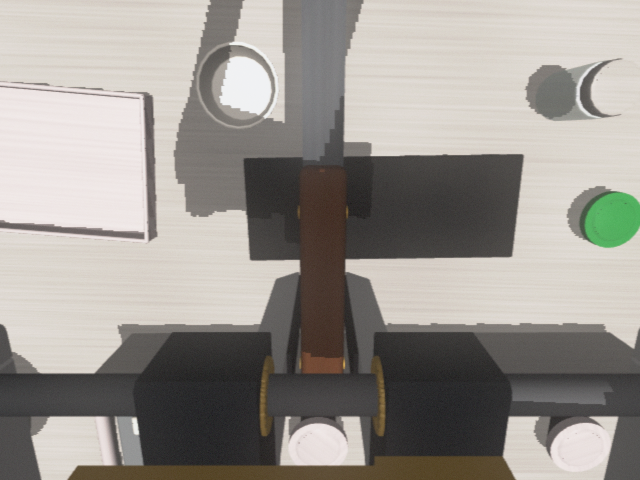

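```bash
python3 -m crank '[{"tx":-2.9,"ty":3.77,"tz":0,"twist":0,"grip":0},{"tx":-2.9,"ty":3.77,"tz":0,"twist":0,"grip":0},{"tx":-2.9,"ty":3.77,"tz":0,"twist":0,"grip":0},{"tx":0,"ty":0,"tz":4,"twist":0,"grip":0},{"tx":0,"ty":0,"tz":4,"twist":0,"grip":0},{"tx":0,"ty":0,"tz":1.5,"twist":0,"grip":0},{"tx":0,"ty":0,"tz":0,"twist":0,"grip":0},{"tx":0,"ty":0,"tz":0,"twist":0,"grip":0}]'; python3 -m crank '[{"tx":0,"ty":0,"tz":0.5,"twist":0,"grip":0},{"tx":0,"ty":0,"tz":0.5,"twist":0,"grip":0}]'; python3 -m crank '[{"tx":0,"ty":0,"tz":0.5,"twist":0,"grip":0},{"tx":0,"ty":0,"tz":0,"twist":0,"grip":0}]';python3 - <<'E'
from h import *
p=snap("scene","s7"); delta(.5375,.05,.082,181.7);crop(p,"s7c",220,180,380,300,5)
E
```

```text
time: 9.8
tool_pos: [0.5387, 0.0499, 0.1116]
ee_rot: [-3.142, 0.004, -3.112]
wrist_force: [-0.8, -0.3, -1.5]
width: 0.0197
time: 10.05
tool_pos: [0.538, 0.05, 0.1003]
ee_rot: [-3.142, 0.002, -3.112]
wrist_force: [0.8, 0.2, -2.4]
width: 0.02
time: 10.3
tool_pos: [0.5369, 0.0501, 0.0937]
ee_rot: [3.141, -0.001, -3.112]
wrist_force: [-0.5, -0.6, -2.3]
width: 0.02
tool cm [-0.03 -0.01  1.21] yaw -178.28 twist needed -359.98 at [0.5372 0.0501 0.0941] t 10.35
```

View pics/s7c.png

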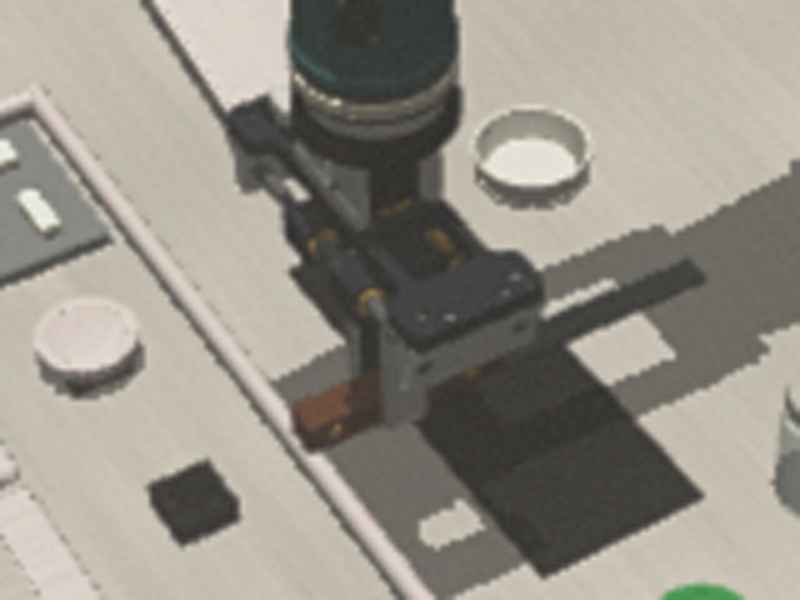

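```bash
python3 -m crank '[{"tx":0,"ty":0,"tz":0.4,"twist":0,"grip":0},{"tx":0,"ty":0,"tz":0,"twist":0,"grip":0}]'; python3 -m crank '[{"tx":0,"ty":0,"tz":0.4,"twist":0,"grip":0},{"tx":0,"ty":0,"tz":0,"twist":0,"grip":0}]'; python3 -m crank '[{"tx":0,"ty":0,"tz":0.4,"twist":0,"grip":0},{"tx":0,"ty":0,"tz":0,"twist":0,"grip":0}]';python3 - <<'E'
from h import *
p=snap("scene","s8"); delta(.5375,.05,.082,181.7);crop(p,"s8c",220,180,380,300,5)
for t in (0,4,8,12,16,20): print(t,proj(p,leverpt(.15,.002,t)))
E
```

```text
time: 10.6
tool_pos: [0.5376, 0.05, 0.0908]
ee_rot: [-3.141, 0.001, -3.112]
wrist_force: [-0.3, -0.5, -1.4]
width: 0.0198
time: 10.85
tool_pos: [0.5374, 0.0501, 0.0864]
ee_rot: [-3.142, 0.0, -3.111]
wrist_force: [-1.0, -0.8, 0.1]
width: 0.0194
time: 11.1
tool_pos: [0.5374, 0.0501, 0.082]
ee_rot: [3.142, -0.0, -3.112]
wrist_force: [-1.5, -0.3, -0.1]
width: 0.0198
tool cm [-0.01 -0.01  0.  ] yaw -178.28 twist needed -359.98 at [0.5374 0.0501 0.082 ] t 11.15
0 [358.3675 237.0858]
4 [357.6052 240.7919]
8 [356.5778 244.5416]
12 [355.2936 248.3198]
16 [353.7612 252.1116]
20 [351.9899 255.9026]
```

View pics/s8c.png

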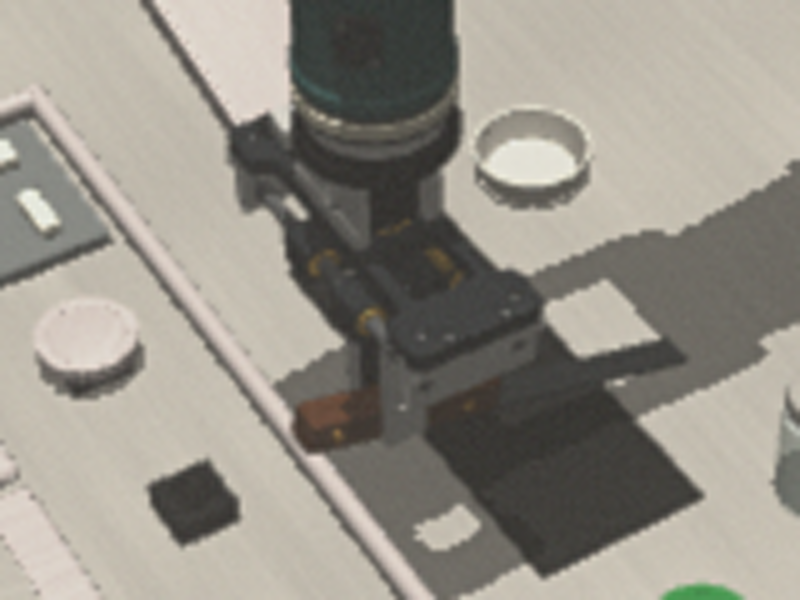

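```bash
python3 -m crank '[{"tx":0,"ty":0,"tz":0.15,"twist":0,"grip":0},{"tx":0,"ty":0,"tz":0,"twist":0,"grip":0},{"tx":0,"ty":0,"tz":-1,"twist":0,"grip":0},{"tx":0,"ty":0,"tz":-2,"twist":0,"grip":0},{"tx":0,"ty":0,"tz":-3,"twist":0,"grip":0},{"tx":0,"ty":0,"tz":-3,"twist":0,"grip":0},{"tx":2,"ty":0,"tz":-3,"twist":0,"grip":0},{"tx":4,"ty":0,"tz":0,"twist":0,"grip":0},{"tx":4,"ty":0,"tz":0,"twist":0,"grip":0},{"tx":2,"ty":0,"tz":0,"twist":0,"grip":0},{"tx":0,"ty":0,"tz":0,"twist":0,"grip":0},{"tx":0,"ty":0,"tz":0,"twist":0,"grip":0}]';python3 - <<'E'
from h import *
p=snap("scene","s9"); delta(.43,.05,.20,1.7);crop(p,"s9c",240,120,400,240,5)
for t in (0,4,8,12,16,20): print(t,proj(p,leverpt(.15,.002,t)))
E
```

```text
time: 12.65
tool_pos: [0.4182, 0.0465, 0.2012]
ee_rot: [3.141, 0.001, -3.111]
wrist_force: [-0.4, 0.0, -2.3]
width: 0.0196
tool cm [-1.18  0.32  0.11] yaw -178.28 twist needed -179.98 at [0.4183 0.0465 0.2011] t 12.7
0 [399.9762 185.7328]
4 [398.943  189.8436]
8 [397.654  193.9782]
12 [396.1184 198.1202]
16 [394.3456 202.2539]
20 [392.3458 206.364 ]
```

View pics/s9c.png

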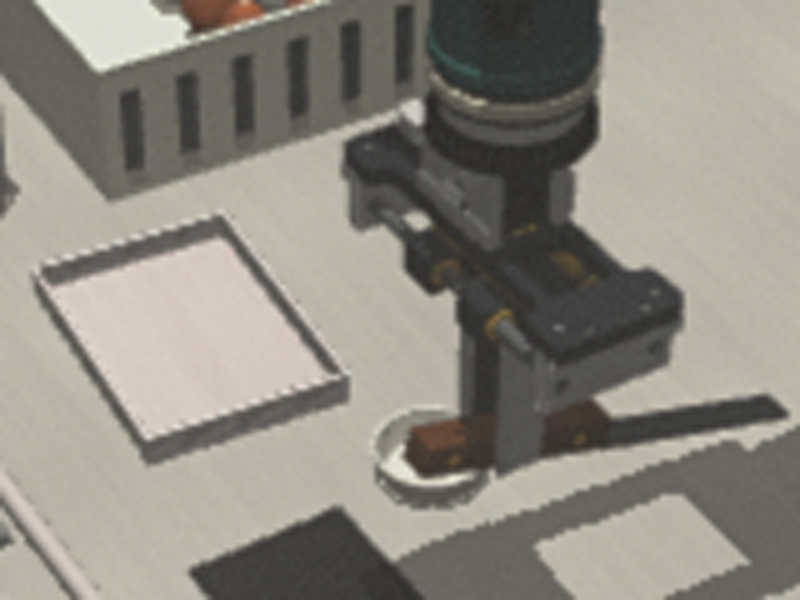

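```bash
python3 -m crank '[{"tx":0,"ty":0,"tz":0,"twist":5,"grip":0},{"tx":0,"ty":0,"tz":0,"twist":10,"grip":0},{"tx":0,"ty":0,"tz":0,"twist":10,"grip":0},{"tx":0,"ty":0,"tz":0,"twist":10,"grip":0},{"tx":0,"ty":0,"tz":0,"twist":10,"grip":0},{"tx":0,"ty":0,"tz":0,"twist":10,"grip":0},{"tx":0,"ty":0,"tz":0,"twist":10,"grip":0},{"tx":0,"ty":0,"tz":0,"twist":10,"grip":0},{"tx":0,"ty":0,"tz":0,"twist":10,"grip":0},{"tx":0,"ty":0,"tz":0,"twist":10,"grip":0},{"tx":0,"ty":0,"tz":0,"twist":10,"grip":0},{"tx":0,"ty":0,"tz":0,"twist":10,"grip":0}]'; python3 -m crank '[{"tx":0,"ty":0,"tz":0,"twist":10,"grip":0},{"tx":0,"ty":0,"tz":0,"twist":10,"grip":0},{"tx":0,"ty":0,"tz":0,"twist":10,"grip":0},{"tx":0,"ty":0,"tz":0,"twist":10,"grip":0},{"tx":0,"ty":0,"tz":0,"twist":10,"grip":0},{"tx":0,"ty":0,"tz":0,"twist":10,"grip":0},{"tx":0,"ty":0,"tz":0,"twist":5,"grip":0},{"tx":0,"ty":0,"tz":0,"twist":0,"grip":0},{"tx":0,"ty":0,"tz":0,"twist":0,"grip":0}]'
python3 - <<'E'
from h import *
delta(.43,.05,.20,1.7)
p=snap("scene","s10");crop(p,"s10c",200,140,360,260,5)
for t in (0,4,8,12,16,20): print(t,proj(p,leverpt(.15,.002,t)))
snap("wrist","w10")
E
```

```text
time: 14.2
tool_pos: [0.4181, 0.0464, 0.2006]
ee_rot: [-3.141, 0.001, 1.159]
wrist_force: [-0.2, 0.2, -2.9]
width: 0.0201
time: 15.32
tool_pos: [0.4177, 0.0465, 0.2007]
ee_rot: [-3.141, 0.001, 0.031]
wrist_force: [-0.4, 0.1, -2.5]
width: 0.0196
tool cm [ 1.24 -0.31  0.07] yaw 1.79 twist needed 0.09 at [0.4177 0.0465 0.2007] t 15.32
0 [272.5647 238.7789]
4 [273.5041 242.4841]
8 [274.7635 245.9467]
12 [276.3289 249.1539]
16 [278.1849 252.0948]
20 [280.3153 254.7608]
```

View pics/s10c.png

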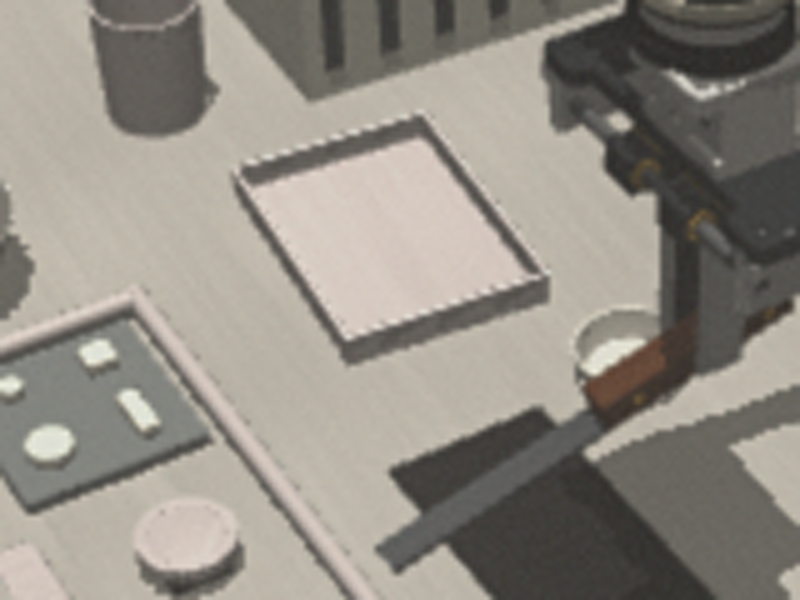

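View pics/w10.png

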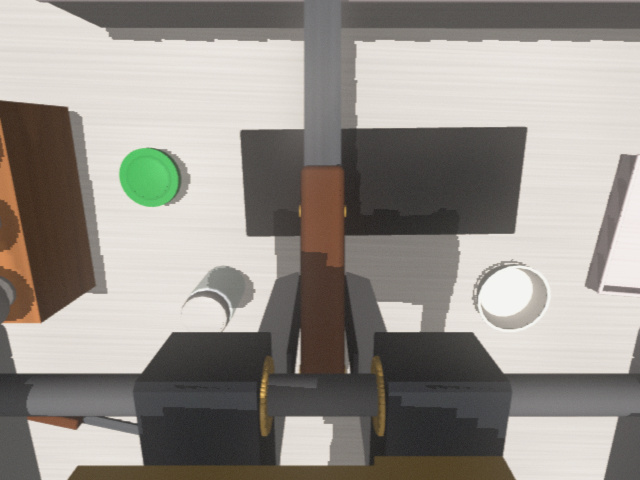

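```bash
python3 -m crank '[{"tx":0,"ty":2.5,"tz":0,"twist":0,"grip":0},{"tx":0,"ty":4,"tz":0,"twist":0,"grip":0},{"tx":1,"ty":4,"tz":0,"twist":0,"grip":0},{"tx":0.5,"ty":1,"tz":0,"twist":0,"grip":0},{"tx":0,"ty":0,"tz":0,"twist":0,"grip":0},{"tx":0,"ty":0,"tz":0,"twist":0,"grip":0}]'
python3 - <<'E'
from h import *
delta(.43,.05,.20,1.7)
p=snap("wrist","w11")
for d in cams.outline_of(p,"cap_c")[:4]:
    pts=np.argwhere(d["region"])[:,::-1].astype(np.float32); (c,r)=cv2.minEnclosingCircle(pts)
    print(d["conf"],pts.min(0),pts.max(0),onz(p,c,.088))
print(leverpt(.15,0,15.5)-get_obs()["tool_pos"])
E
```

```text
time: 16.18
tool_pos: [0.4357, -0.0671, 0.2009]
ee_rot: [-3.141, 0.0, 0.031]
wrist_force: [-0.8, -0.2, -3.2]
width: 0.02
tool cm [ -0.21 -11.72   0.1 ] yaw 1.80 twist needed 0.10 at [ 0.4357 -0.0671  0.2009] t 16.18
0.76 [  0. 164.] [ 58. 222.] [0.462  0.1477 0.088 ]
[ 0.1694  0.0054 -0.0592]
```

View pics/w11.png

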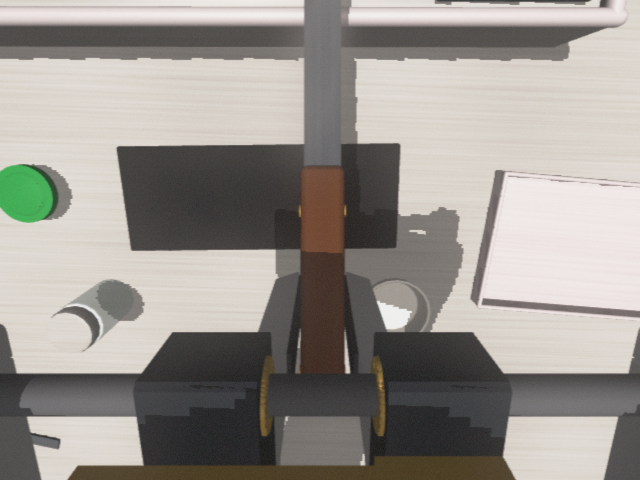

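Run:
```python
from h import *
p=snap("wrist")
g=p["frame"].astype(int).mean(2)
for u in (100,200,420,550): print(u,g[0:40,u].astype(int).tolist())
for uv in((50,16.5),(220,16.5),(420,16.5),(560,16.5)): print(onz(p,uv,.078))
crop(p,"w12",560,0,640,60,8)
```

```text
100 [216, 216, 218, 220, 222, 217, 188, 186, 208, 216, 221, 226, 231, 234, 235, 233, 230, 225, 220, 215, 208, 198, 182, 167, 144, 120, 92, 81, 75, 79, 78, 75, 75, 77, 79, 75, 75, 74, 75, 77]
200 [231, 232, 230, 231, 230, 227, 213, 187, 201, 215, 221, 226, 232, 235, 237, 236, 236, 231, 222, 218, 210, 199, 185, 172, 151, 127, 99, 81, 81, 81, 77, 78, 79, 79, 78, 81, 82, 80, 78, 77]
420 [218, 218, 218, 221, 223, 224, 218, 186, 193, 211, 219, 223, 229, 234, 236, 236, 236, 233, 227, 222, 215, 207, 195, 181, 162, 140, 112, 87, 82, 82, 81, 78, 79, 79, 80, 80, 80, 81, 78, 78]
550 [59, 73, 117, 135, 214, 219, 216, 184, 184, 207, 215, 222, 225, 230, 232, 231, 231, 229, 224, 220, 214, 207, 196, 181, 166, 145, 121, 96, 82, 84, 82, 84, 82, 80, 84, 85, 86, 85, 87, 85]
[0.5788 0.1204 0.078 ]
[0.5823 0.0064 0.078 ]
[ 0.5863 -0.1276  0.078 ]
[ 0.5891 -0.2214  0.078 ]
```

View pics/w12.png

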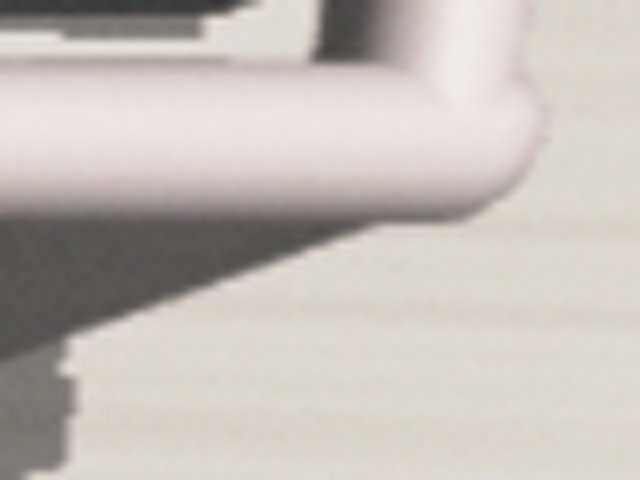

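```bash
python3 -m crank '[{"tx":0,"ty":0,"tz":2.5,"twist":0,"grip":0},{"tx":0,"ty":0,"tz":2.4,"twist":0,"grip":0},{"tx":0,"ty":0,"tz":1.0,"twist":0,"grip":0},{"tx":0,"ty":0,"tz":0.4,"twist":0,"grip":0},{"tx":0,"ty":0,"tz":0,"twist":0,"grip":0},{"tx":0,"ty":0,"tz":0,"twist":0,"grip":0}]'
python3 - <<'E'
from h import *
delta(.43,.05,.20,1.7)
p=snap("wrist","w13");q=snap("scene","s13");crop(q,"s13c",200,190,320,280,6)
for t in (12,14,15,16,17,18): print(t,proj(q,leverpt(.15,.002,t)))
E
```

```text
time: 17.08
tool_pos: [0.4366, -0.0682, 0.139]
ee_rot: [3.141, -0.002, 0.03]
wrist_force: [0.2, 1.4, -2.9]
width: 0.0196
tool cm [ -0.29 -11.83  -6.1 ] yaw 1.73 twist needed 0.03 at [ 0.4366 -0.0682  0.139 ] t 17.07
12 [250.1747 240.6186]
14 [251.0865 242.0371]
15 [251.5672 242.7234]
16 [252.064  243.3942]
17 [252.5768 244.0493]
18 [253.1052 244.6888]
```

View pics/s13c.png

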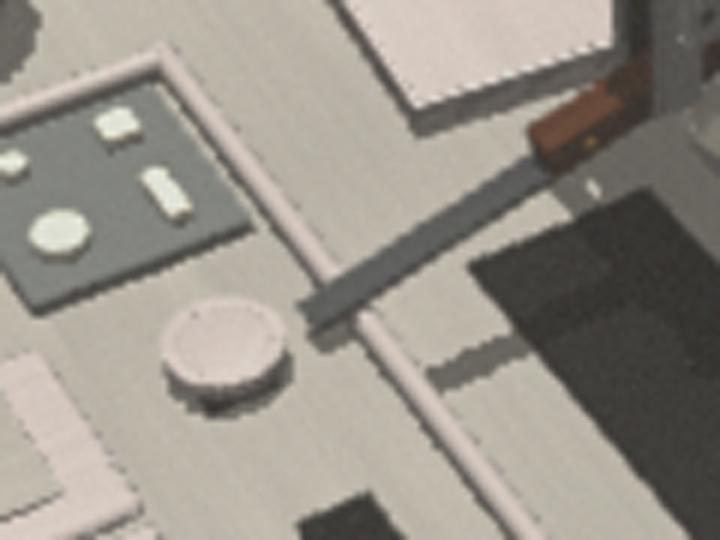

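View pics/w13.png

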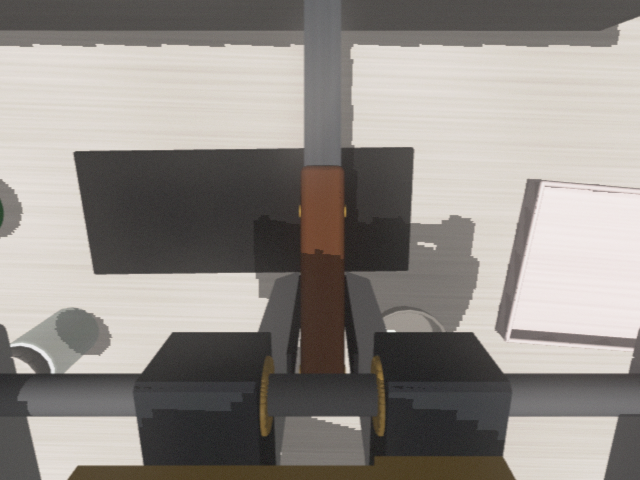

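```bash
python3 -m crank '[{"tx":0,"ty":0,"tz":0.2,"twist":0,"grip":0},{"tx":0,"ty":0,"tz":0.2,"twist":0,"grip":0},{"tx":0,"ty":0,"tz":0,"twist":0,"grip":0},{"tx":0.3,"ty":0,"tz":0.08,"twist":0,"grip":0},{"tx":0.3,"ty":0,"tz":0.08,"twist":0,"grip":0},{"tx":0,"ty":0,"tz":0,"twist":0,"grip":0}]'
python3 - <<'E'
from h import *
delta(.455,-.068,.1297,1.7)
q=snap("scene","s14");crop(q,"s14c",200,190,320,280,6)
for t in (12,14,15,16,17,18): print(t,proj(q,leverpt(.15,.002,t)))
E
```

```text
time: 17.92
tool_pos: [0.4425, -0.0679, 0.1324]
ee_rot: [-3.142, -0.001, 0.03]
wrist_force: [0.9, -0.3, -1.0]
width: 0.0197
tool cm [1.25 0.05 0.27] yaw 1.73 twist needed 0.03 at [ 0.4425 -0.0679  0.1324] t 17.93
12 [248.3086 243.3958]
14 [249.2281 244.8012]
15 [249.7124 245.481 ]
16 [250.213  246.1453]
17 [250.7293 246.7941]
18 [251.2614 247.4271]
```

View pics/s14c.png

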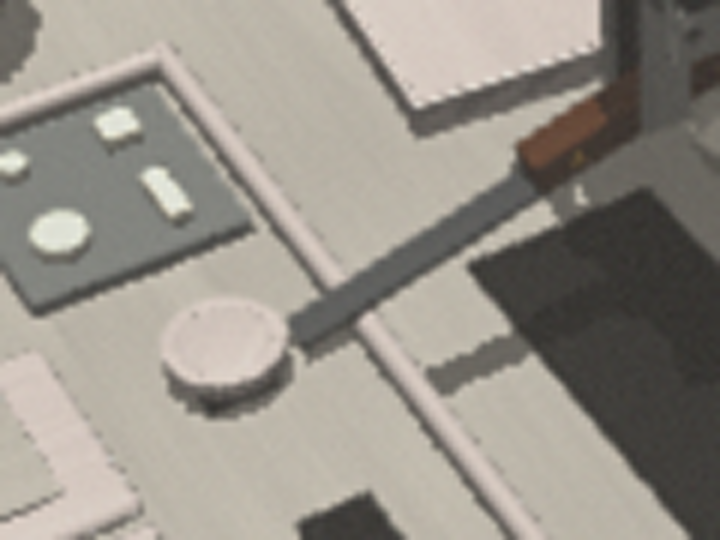

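```bash
python3 -m crank '[{"tx":0.3,"ty":0,"tz":0.08,"twist":0,"grip":0},{"tx":0.3,"ty":0,"tz":0.08,"twist":0,"grip":0},{"tx":0.3,"ty":0,"tz":0.08,"twist":0,"grip":0},{"tx":0.3,"ty":0,"tz":0.08,"twist":0,"grip":0},{"tx":0,"ty":0,"tz":0,"twist":0,"grip":0},{"tx":0,"ty":0,"tz":0,"twist":0,"grip":0}]'
python3 - <<'E'
from h import *
delta(.455,-.068,.1297,1.7)
q=snap("scene","s15");crop(q,"s15c",200,190,320,280,6)
for t in (12,14,15,16,17,18): print(t,proj(q,leverpt(.15,.002,t)))
E
```

```text
time: 18.73
tool_pos: [0.4542, -0.0674, 0.1292]
ee_rot: [-3.142, -0.001, 0.03]
wrist_force: [1.0, 0.5, -1.0]
width: 0.02
tool cm [ 0.08  0.06 -0.05] yaw 1.73 twist needed 0.03 at [ 0.4542 -0.0674  0.1292] t 18.73
12 [244.2113 246.0535]
14 [245.1477 247.4514]
15 [245.6407 248.1274]
16 [246.1497 248.7879]
17 [246.6747 249.4328]
18 [247.2153 250.062 ]
```

View pics/s15c.png

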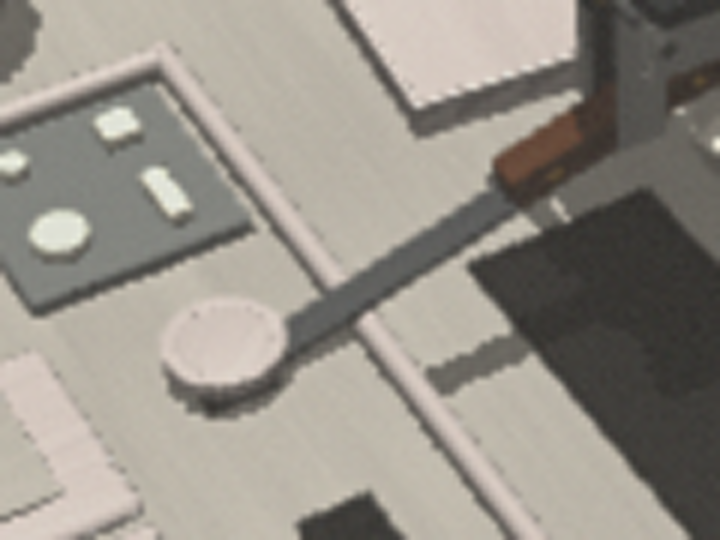

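```bash
python3 -m crank '[{"tx":0.0,"ty":0,"tz":0.5,"twist":0,"grip":0},{"tx":-0.1,"ty":0,"tz":0.5,"twist":0,"grip":0},{"tx":-0.1,"ty":0,"tz":0.5,"twist":0,"grip":0},{"tx":0,"ty":0,"tz":0,"twist":0,"grip":0}]'; python3 -m crank '[{"tx":-0.1,"ty":0,"tz":0.5,"twist":0,"grip":0},{"tx":0,"ty":0,"tz":0,"twist":0,"grip":0}]';python3 -m crank '[{"tx":-0.05,"ty":0,"tz":0.5,"twist":0,"grip":0},{"tx":0,"ty":0,"tz":0,"twist":0,"grip":0}]';python3 - <<'E'
from h import *
delta(.455,-.068,.1297,1.7)
q=snap("scene","s16");crop(q,"s16c",200,190,320,280,6)
E
```

```text
time: 19.27
tool_pos: [0.4513, -0.0675, 0.1136]
ee_rot: [-3.141, 0.001, 0.03]
wrist_force: [-2.0, -1.0, 0.4]
width: 0.0198
time: 19.52
tool_pos: [0.4504, -0.0676, 0.1087]
ee_rot: [-3.141, 0.001, 0.03]
wrist_force: [-2.4, -0.6, 1.5]
width: 0.0198
time: 19.77
tool_pos: [0.4498, -0.0675, 0.1035]
ee_rot: [-3.141, 0.002, 0.03]
wrist_force: [-3.9, -0.4, 0.9]
width: 0.0196
tool cm [ 0.52  0.06 -2.62] yaw 1.72 twist needed 0.02 at [ 0.4498 -0.0675  0.1035] t 19.77
```

View pics/s16c.png

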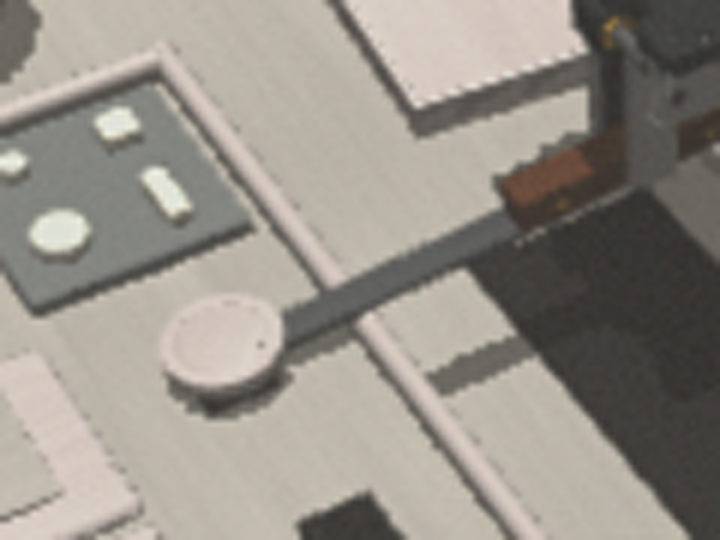

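```bash
python3 -m crank '[{"tx":0,"ty":0,"tz":0.5,"twist":0,"grip":0},{"tx":0,"ty":0,"tz":0.5,"twist":0,"grip":0},{"tx":0,"ty":0,"tz":0.5,"twist":0,"grip":0},{"tx":0,"ty":0,"tz":0,"twist":0,"grip":0}]'; python3 -m crank '[{"tx":0.05,"ty":0,"tz":0.5,"twist":0,"grip":0},{"tx":0.05,"ty":0,"tz":0.5,"twist":0,"grip":0},{"tx":0,"ty":0,"tz":0,"twist":0,"grip":0}]';python3 - <<'E'
from h import *
delta(.455,-.068,.1297,1.7)
q=snap("scene","s17");crop(q,"s17c",200,190,320,280,6)
E
```

```text
time: 20.32
tool_pos: [0.4507, -0.0675, 0.0887]
ee_rot: [-3.141, -0.001, 0.03]
wrist_force: [-1.8, -0.1, -0.2]
width: 0.0199
time: 20.7
tool_pos: [0.4516, -0.0675, 0.0787]
ee_rot: [-3.141, -0.0, 0.03]
wrist_force: [-1.0, -0.4, 0.5]
width: 0.0201
tool cm [ 0.34  0.06 -5.1 ] yaw 1.72 twist needed 0.02 at [ 0.4516 -0.0675  0.0787] t 20.7
```

View pics/s17c.png

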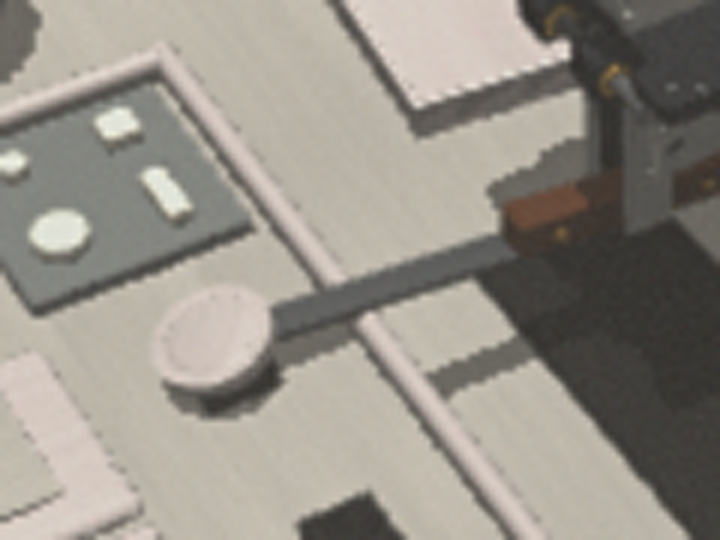

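```bash
python3 -m crank '[{"tx":0.1,"ty":0,"tz":0.5,"twist":0,"grip":0},{"tx":0.1,"ty":0,"tz":0.4,"twist":0,"grip":0},{"tx":0,"ty":0,"tz":0,"twist":0,"grip":0}]';python3 - <<'E'
from h import *
delta(.455,-.068,.1297,1.7)
q=snap("scene","s18");crop(q,"s18c",200,190,320,280,6)
E
python3 -m crank '[{"tx":-0.3,"ty":0,"tz":-0.5,"twist":0,"grip":0},{"tx":-0.5,"ty":0,"tz":0,"twist":0,"grip":0},{"tx":-1,"ty":0,"tz":0.0,"twist":0,"grip":0},{"tx":-2,"ty":0,"tz":0,"twist":0,"grip":0},{"tx":-2,"ty":0,"tz":0,"twist":0,"grip":0},{"tx":-1.5,"ty":0,"tz":-1,"twist":0,"grip":0},{"tx":0,"ty":0,"tz":-3,"twist":0,"grip":0},{"tx":0,"ty":0,"tz":0,"twist":0,"grip":0}]';python3 - <<'E'
from h import *
delta(.455,-.068,.1297,1.7)
q=snap("scene","s19");crop(q,"s19c",200,190,360,310,5)
E
```

```text
time: 21.12
tool_pos: [0.4528, -0.0674, 0.0694]
ee_rot: [-3.141, 0.002, 0.03]
wrist_force: [-3.8, -0.8, -0.2]
width: 0.0197
tool cm [ 0.21  0.07 -6.03] yaw 1.72 twist needed 0.02 at [ 0.4528 -0.0674  0.0694] t 21.12
time: 22.18
tool_pos: [0.382, -0.0703, 0.1176]
ee_rot: [3.139, -0.006, 0.03]
wrist_force: [-0.9, -0.6, -2.6]
width: 0.0197
tool cm [ 7.31 -0.01 -1.17] yaw 1.71 twist needed 0.01 at [ 0.382  -0.0703  0.1176] t 22.18
```

View pics/s18c.png

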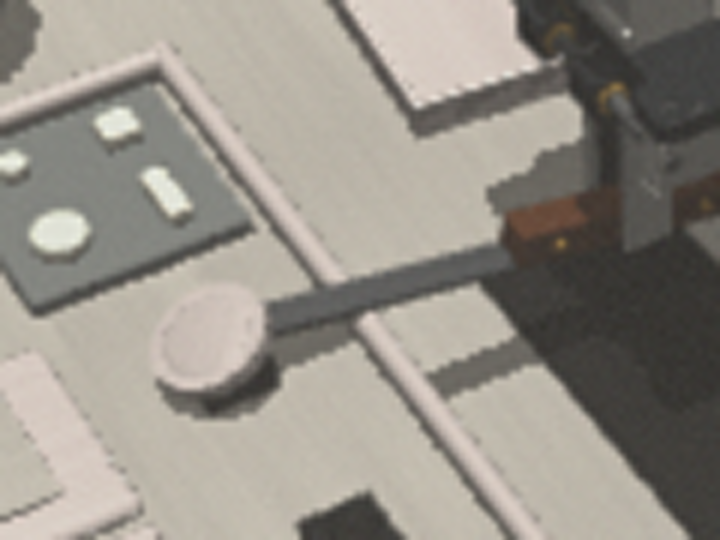

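View pics/s19c.png

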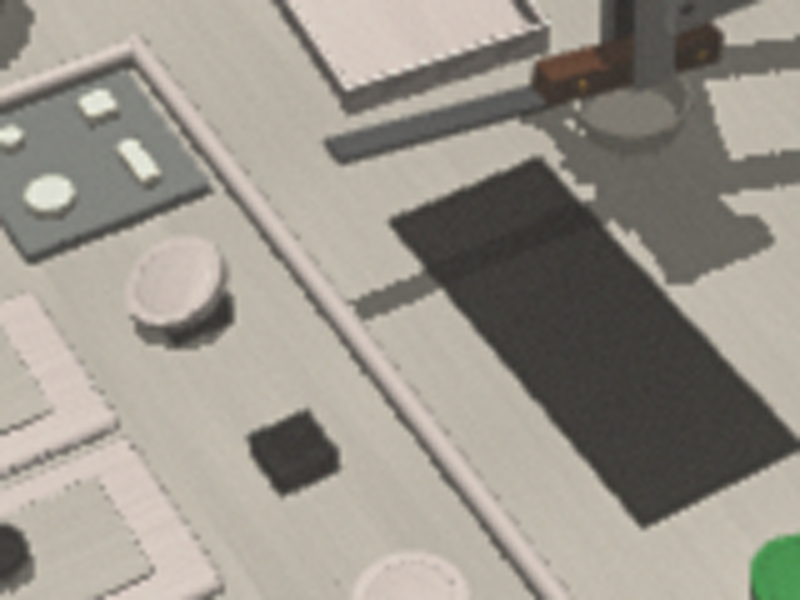

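```bash
python3 -m crank '[{"tx":0,"ty":-3,"tz":-4.2,"twist":0,"grip":0},{"tx":1.5,"ty":-3,"tz":-4.2,"twist":0,"grip":0},{"tx":1.5,"ty":-3,"tz":0,"twist":-5,"grip":0},{"tx":0,"ty":0,"tz":0,"twist":-10,"grip":0},{"tx":0,"ty":0,"tz":0,"twist":-10,"grip":0},{"tx":0,"ty":0,"tz":0,"twist":-10,"grip":0},{"tx":0,"ty":0,"tz":0,"twist":-10,"grip":0},{"tx":0,"ty":0,"tz":0,"twist":-10,"grip":0},{"tx":0,"ty":0,"tz":0,"twist":-10,"grip":0},{"tx":0,"ty":0,"tz":0,"twist":-10,"grip":0},{"tx":0,"ty":0,"tz":0,"twist":-10,"grip":0},{"tx":0,"ty":0,"tz":0,"twist":-10,"grip":0}]'; python3 -m crank '[{"tx":0,"ty":0,"tz":0,"twist":-10,"grip":0},{"tx":0,"ty":0,"tz":0,"twist":-10,"grip":0},{"tx":0,"ty":0,"tz":0,"twist":-10,"grip":0},{"tx":0,"ty":0,"tz":0,"twist":-10,"grip":0},{"tx":0,"ty":0,"tz":0,"twist":-10,"grip":0},{"tx":0,"ty":0,"tz":0,"twist":-10,"grip":0},{"tx":0,"ty":0,"tz":0,"twist":-10,"grip":0},{"tx":0,"ty":0,"tz":0,"twist":-10,"grip":0},{"tx":0,"ty":0,"tz":0,"twist":-5,"grip":0},{"tx":0,"ty":0,"tz":0,"twist":0,"grip":0},{"tx":0,"ty":0,"tz":0,"twist":0,"grip":0}]'
python3 - <<'E'
from h import *
delta(.5375,.055,.12,-178.3)
E
```

```text
time: 23.72
tool_pos: [0.4072, 0.0212, 0.1973]
ee_rot: [-3.139, -0.0, 1.694]
wrist_force: [-0.4, 0.0, -2.2]
width: 0.0194
time: 25.1
tool_pos: [0.4075, 0.0212, 0.1983]
ee_rot: [3.141, -0.001, -3.113]
wrist_force: [-0.5, 0.0, -2.0]
width: 0.0195
tool cm [-13.1    3.     7.82] yaw -178.34 twist needed -0.04 at [0.4075 0.0212 0.1983] t 25.1
```

```bash
python3 -m crank '[{"tx":-4.4,"ty":1,"tz":0,"twist":0,"grip":0},{"tx":-4.4,"ty":1,"tz":0,"twist":0,"grip":0},{"tx":-4.3,"ty":1,"tz":0,"twist":0,"grip":0},{"tx":0,"ty":0,"tz":4,"twist":0,"grip":0},{"tx":0,"ty":0,"tz":4,"twist":0,"grip":0},{"tx":0,"ty":0,"tz":1,"twist":0,"grip":0},{"tx":0,"ty":0,"tz":0.6,"twist":0,"grip":0},{"tx":0,"ty":0,"tz":0.6,"twist":0,"grip":0},{"tx":0,"ty":0,"tz":0.6,"twist":0,"grip":0},{"tx":0,"ty":0,"tz":0.6,"twist":0,"grip":0},{"tx":0,"ty":0,"tz":0.5,"twist":0,"grip":0},{"tx":0,"ty":0,"tz":0,"twist":0,"grip":0}]'
python3 - <<'E'
from h import *
delta(.5375,.055,.079,-178.3)
p=snap("scene","s20");crop(p,"s20c",220,180,380,300,5)
for t in (0,4,8,12,16,20): print(t,proj(p,leverpt(.15,.002,t)))
E
```

```text
time: 26.6
tool_pos: [0.5379, 0.0551, 0.0798]
ee_rot: [3.142, 0.0, -3.112]
wrist_force: [0.2, 0.6, -1.7]
width: 0.0196
tool cm [ 0.04 -0.    0.08] yaw -178.28 twist needed 0.02 at [0.5379 0.0551 0.0798] t 26.6
0 [359.2128 238.969 ]
4 [358.443  242.6688]
8 [357.4082 246.4128]
12 [356.1165 250.1859]
16 [354.5769 253.9732]
20 [352.7984 257.7604]
```

View pics/s20c.png

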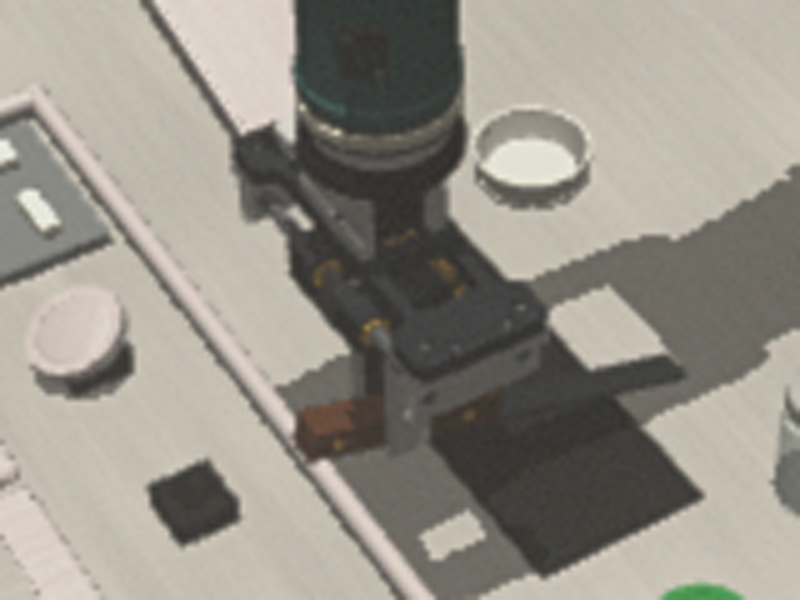

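```bash
python3 -m crank '[{"tx":0,"ty":0,"tz":0.1,"twist":0,"grip":0},{"tx":0,"ty":0,"tz":0,"twist":0,"grip":0},{"tx":0,"ty":0,"tz":-1,"twist":0,"grip":0},{"tx":0,"ty":0,"tz":-2,"twist":0,"grip":0},{"tx":0,"ty":0,"tz":-3,"twist":0,"grip":0},{"tx":0,"ty":0,"tz":-3,"twist":0,"grip":0},{"tx":2,"ty":0,"tz":-3,"twist":0,"grip":0},{"tx":4,"ty":0,"tz":0,"twist":0,"grip":0},{"tx":4,"ty":0,"tz":0,"twist":0,"grip":0},{"tx":2,"ty":0,"tz":0,"twist":5,"grip":0},{"tx":0,"ty":0,"tz":0,"twist":10,"grip":0},{"tx":0,"ty":0,"tz":0,"twist":10,"grip":0}]'; python3 -m crank '[{"tx":0,"ty":0,"tz":0,"twist":10,"grip":0},{"tx":0,"ty":0,"tz":0,"twist":10,"grip":0},{"tx":0,"ty":0,"tz":0,"twist":10,"grip":0},{"tx":0,"ty":0,"tz":0,"twist":10,"grip":0},{"tx":0,"ty":0,"tz":0,"twist":10,"grip":0},{"tx":0,"ty":0,"tz":0,"twist":10,"grip":0},{"tx":0,"ty":0,"tz":0,"twist":10,"grip":0},{"tx":0,"ty":0,"tz":0,"twist":10,"grip":0},{"tx":0,"ty":0,"tz":0,"twist":10,"grip":0},{"tx":0,"ty":0,"tz":0,"twist":10,"grip":0},{"tx":0,"ty":0,"tz":0,"twist":10,"grip":0},{"tx":0,"ty":0,"tz":0,"twist":10,"grip":0}]'; python3 -m crank '[{"tx":0,"ty":0,"tz":0,"twist":10,"grip":0},{"tx":0,"ty":0,"tz":0,"twist":10,"grip":0},{"tx":0,"ty":0,"tz":0,"twist":10,"grip":0},{"tx":0,"ty":0,"tz":0,"twist":5,"grip":0},{"tx":0,"ty":0,"tz":0,"twist":0,"grip":0},{"tx":0,"ty":0,"tz":0,"twist":0,"grip":0}]'
python3 - <<'E'
from h import *
delta(.433,.158,.195,1.7)
q=snap("top")
for d in cams.outline_of(q,"cap_c")[:4]:
    pts=np.argwhere(d["region"])[:,::-1].astype(np.float32); (c,r)=cv2.minEnclosingCircle(pts)
    print(d["conf"],onz(q,c,.088))
E
```

```text
time: 28.15
tool_pos: [0.4175, 0.0516, 0.1995]
ee_rot: [3.141, 0.001, 2.73]
wrist_force: [0.5, 0.6, -2.9]
width: 0.0196
time: 29.65
tool_pos: [0.4175, 0.0516, 0.1992]
ee_rot: [-3.141, 0.0, 0.635]
wrist_force: [-0.5, -0.2, -1.6]
width: 0.0195
time: 30.4
tool_pos: [0.4177, 0.0515, 0.1992]
ee_rot: [-3.141, 0.0, 0.031]
wrist_force: [-0.2, -1.4, -2.4]
width: 0.0197
tool cm [  1.86 -10.59   0.42] yaw 1.80 twist needed 0.10 at [0.4177 0.0515 0.1992] t 30.4
0.88 [0.6362 0.1669 0.088 ]
0.72 [0.4439 0.1918 0.088 ]
0.71 [0.4194 0.2961 0.088 ]
0.68 [0.4734 0.5151 0.088 ]
```

```bash
python3 -m crank '[{"tx":0,"ty":-3,"tz":0,"twist":0,"grip":0},{"tx":0,"ty":-4,"tz":0,"twist":0,"grip":0},{"tx":0.9,"ty":-3.2,"tz":2,"twist":0,"grip":0},{"tx":0.7,"ty":-0.5,"tz":2.5,"twist":0,"grip":0},{"tx":0,"ty":0,"tz":1.2,"twist":0,"grip":0},{"tx":0,"ty":0,"tz":0,"twist":0,"grip":0},{"tx":0,"ty":0,"tz":0,"twist":0,"grip":0}]'
python3 - <<'E'
from h import *
delta(.431,.160,.139,1.7)
p=snap("wrist","w21");q=snap("scene","s21");crop(q,"s21c",240,240,360,330,6)
for t in (12,14,15,16,17,18): print(t,proj(q,leverpt(.15,.002,t)), leverpt(.15,0,t)-get_obs()["tool_pos"])
E
```

```text
time: 31.38
tool_pos: [0.4311, 0.1586, 0.1433]
ee_rot: [-3.141, -0.002, 0.029]
wrist_force: [0.6, -0.8, -2.7]
width: 0.02
tool cm [-0.01 -0.14  0.43] yaw 1.68 twist needed -0.02 at [0.4311 0.1586 0.1433] t 31.38
12 [294.7076 300.2092] [ 0.1732  0.0051 -0.0483]
14 [295.5465 301.5578] [ 0.1712  0.0051 -0.0543]
15 [295.9934 302.2061] [ 0.1701  0.005  -0.0573]
16 [296.4583 302.8368] [ 0.169   0.005  -0.0603]
17 [296.941  303.4501] [ 0.1678  0.005  -0.0632]
18 [297.441  304.0456] [ 0.1665  0.0049 -0.0661]
```

View pics/s21c.png

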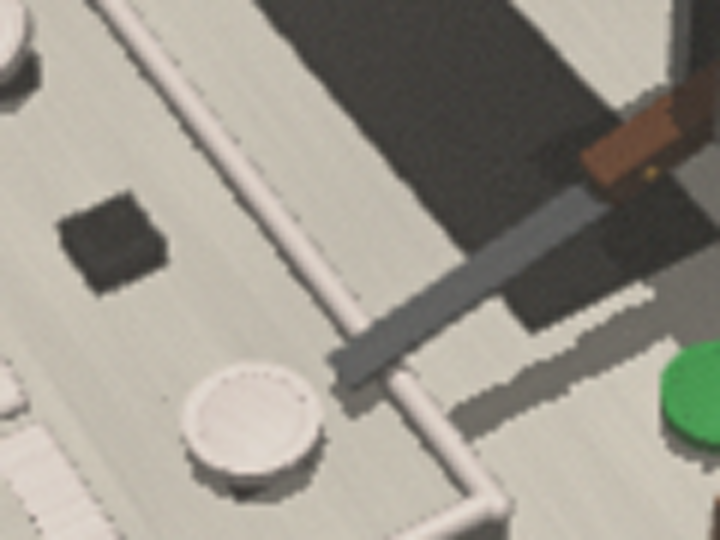

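```bash
python3 -m crank '[{"tx":0,"ty":-0.2,"tz":0.35,"twist":0,"grip":0},{"tx":0,"ty":0,"tz":0.3,"twist":0,"grip":0},{"tx":0,"ty":0,"tz":0,"twist":0,"grip":0},{"tx":0.3,"ty":0,"tz":0.09,"twist":0,"grip":0},{"tx":0.3,"ty":0,"tz":0.09,"twist":0,"grip":0},{"tx":0.3,"ty":0,"tz":0.09,"twist":0,"grip":0},{"tx":0.3,"ty":0,"tz":0.09,"twist":0,"grip":0},{"tx":0.3,"ty":0,"tz":0.09,"twist":0,"grip":0},{"tx":0.3,"ty":0,"tz":0.07,"twist":0,"grip":0},{"tx":0,"ty":0,"tz":0,"twist":0,"grip":0},{"tx":0,"ty":0,"tz":0,"twist":0,"grip":0}]'
python3 - <<'E'
from h import *
delta(.449,.160,.1316,1.7)
q=snap("scene","s22");crop(q,"s22c",240,240,360,330,6)
for t in (12,14,15,16,17,18): print(t,proj(q,leverpt(.15,.002,t)))
E
```

```text
time: 32.85
tool_pos: [0.4485, 0.1615, 0.1305]
ee_rot: [-3.142, 0.0, 0.03]
wrist_force: [-0.6, -0.0, -2.8]
width: 0.0195
tool cm [ 0.05  0.15 -0.11] yaw 1.73 twist needed 0.03 at [0.4485 0.1615 0.1305] t 32.85
12 [288.7403 307.8727]
14 [289.6072 309.1834]
15 [290.068  309.8128]
16 [290.5467 310.4247]
17 [291.0431 311.019 ]
18 [291.5569 311.5957]
```

View pics/s22c.png

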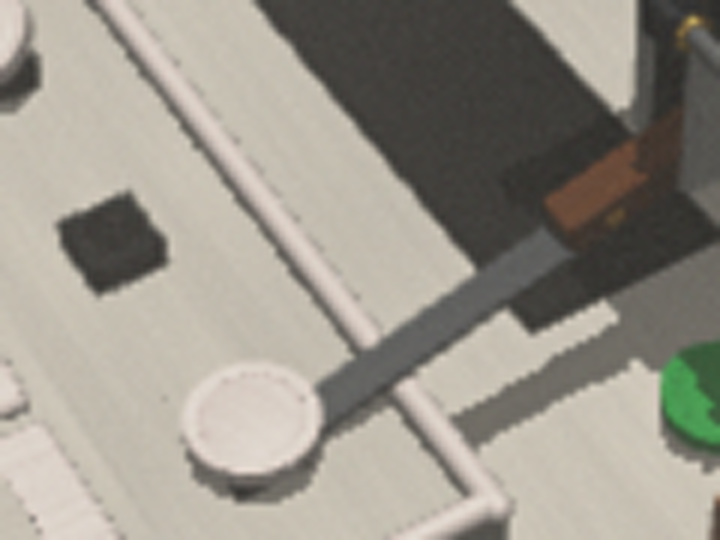

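Under the disc. Prise.

```bash
python3 -m crank '[{"tx":0.0,"ty":0,"tz":0.5,"twist":0,"grip":0},{"tx":-0.1,"ty":0,"tz":0.5,"twist":0,"grip":0},{"tx":-0.1,"ty":0,"tz":0.5,"twist":0,"grip":0},{"tx":-0.1,"ty":0,"tz":0.5,"twist":0,"grip":0},{"tx":-0.05,"ty":0,"tz":0.5,"twist":0,"grip":0},{"tx":0,"ty":0,"tz":0,"twist":0,"grip":0}]'; python3 -m crank '[{"tx":0,"ty":0,"tz":0.5,"twist":0,"grip":0},{"tx":0,"ty":0,"tz":0.5,"twist":0,"grip":0},{"tx":0,"ty":0,"tz":0.5,"twist":0,"grip":0},{"tx":0.05,"ty":0,"tz":0.5,"twist":0,"grip":0},{"tx":0.05,"ty":0,"tz":0.5,"twist":0,"grip":0},{"tx":0.1,"ty":0,"tz":0.5,"twist":0,"grip":0},{"tx":0.1,"ty":0,"tz":0.5,"twist":0,"grip":0},{"tx":0,"ty":0,"tz":0,"twist":0,"grip":0}]';python3 - <<'E'
from h import *
delta(.455,.16,.07,1.7)
q=snap("scene","s23");crop(q,"s23c",240,240,360,330,6)
E
```

```text
time: 33.65
tool_pos: [0.4443, 0.1613, 0.1047]
ee_rot: [3.142, 0.002, 0.03]
wrist_force: [-2.3, 0.3, 0.0]
width: 0.0198
time: 34.65
tool_pos: [0.4473, 0.1613, 0.0693]
ee_rot: [3.141, 0.002, 0.03]
wrist_force: [-1.6, -0.6, -0.2]
width: 0.0197
tool cm [ 0.76  0.15 -0.07] yaw 1.73 twist needed 0.03 at [0.4473 0.1613 0.0693] t 34.65
```

View pics/s23c.png

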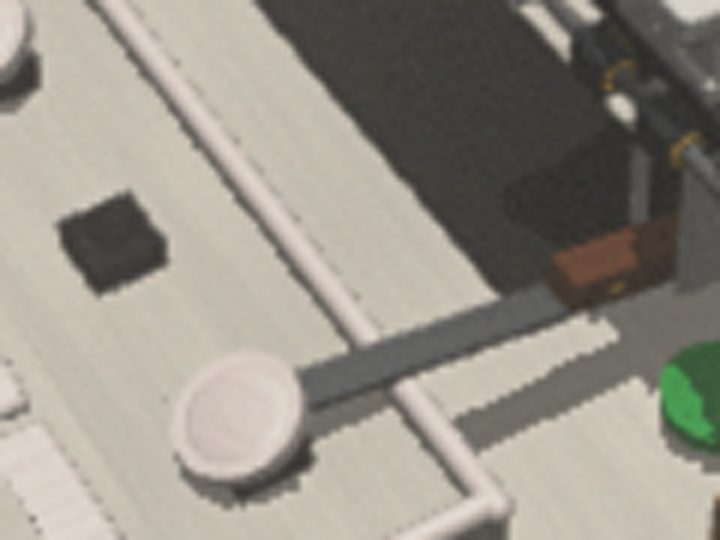

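```bash
python3 -m crank '[{"tx":-0.3,"ty":0,"tz":-0.5,"twist":0,"grip":0},{"tx":-0.5,"ty":0,"tz":0,"twist":0,"grip":0},{"tx":-1,"ty":0,"tz":0.0,"twist":0,"grip":0},{"tx":-2,"ty":0,"tz":0,"twist":0,"grip":0},{"tx":-2,"ty":0,"tz":-1,"twist":0,"grip":0},{"tx":-1,"ty":0,"tz":-4,"twist":0,"grip":0},{"tx":0,"ty":4,"tz":-4,"twist":0,"grip":0},{"tx":0,"ty":5,"tz":-2,"twist":0,"grip":0},{"tx":0,"ty":5,"tz":0,"twist":0,"grip":0},{"tx":2,"ty":5,"tz":0,"twist":0,"grip":0},{"tx":3,"ty":4,"tz":0,"twist":0,"grip":0},{"tx":0,"ty":0,"tz":0,"twist":0,"grip":0}]'; python3 -m crank '[{"tx":0,"ty":0,"tz":0,"twist":-10,"grip":0},{"tx":0,"ty":0,"tz":0,"twist":-10,"grip":0},{"tx":0,"ty":0,"tz":0,"twist":-10,"grip":0},{"tx":0,"ty":0,"tz":0,"twist":-10,"grip":0},{"tx":0,"ty":0,"tz":0,"twist":-10,"grip":0},{"tx":0,"ty":0,"tz":0,"twist":-10,"grip":0},{"tx":0,"ty":0,"tz":0,"twist":-10,"grip":0},{"tx":0,"ty":0,"tz":0,"twist":-10,"grip":0},{"tx":0,"ty":0,"tz":0,"twist":-10,"grip":0},{"tx":0,"ty":0,"tz":0,"twist":0,"grip":0},{"tx":0,"ty":0,"tz":0,"twist":0,"grip":0}]'
python3 - <<'E'
from h import *
delta(.4495,-.074,.016,91.7)
p=snap("wrist","w24");q=snap("scene","s24");crop(q,"s24c",160,160,320,340,4)
E
```

```text
time: 36.2
tool_pos: [0.4376, -0.0714, 0.1851]
ee_rot: [3.141, 0.0, 0.026]
wrist_force: [-0.2, 0.3, -2.4]
width: 0.0196
time: 37.58
tool_pos: [0.4367, -0.0685, 0.1856]
ee_rot: [3.141, 0.0, 1.599]
wrist_force: [0.8, -0.1, -2.7]
width: 0.0197
tool cm [-0.58  1.26 16.96] yaw 91.62 twist needed -0.08 at [ 0.4367 -0.0685  0.1856] t 37.58
```

View pics/s24c.png

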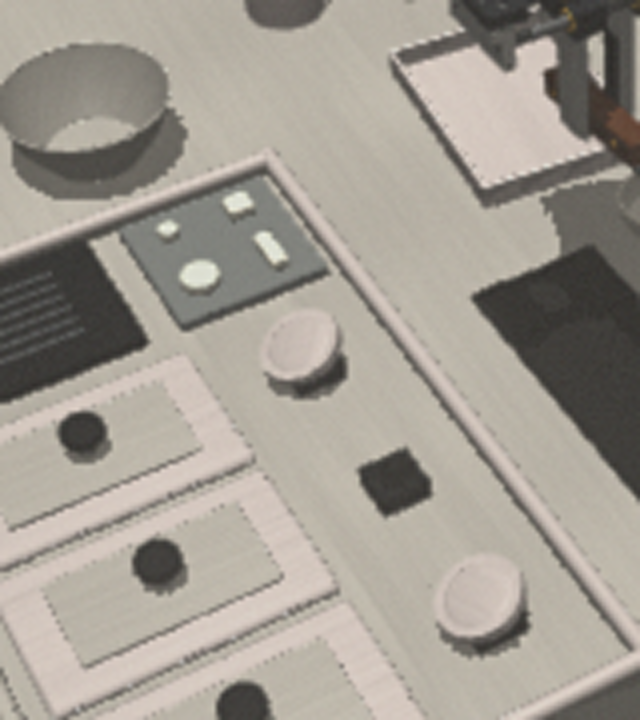

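View pics/w24.png

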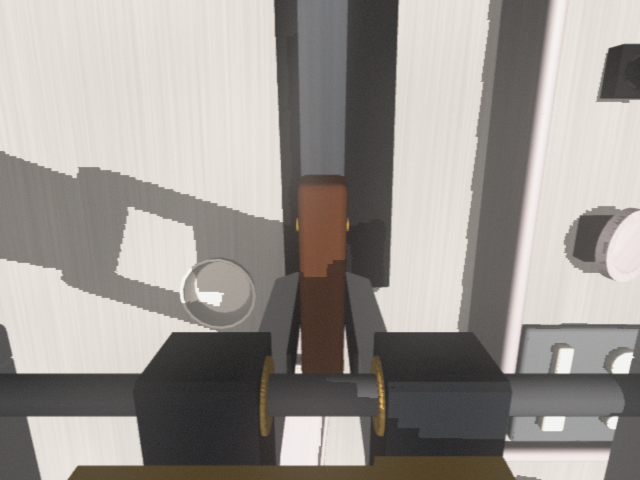

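```bash
python3 - <<'E'
from h import *
p=snap("wrist"); print(onz(p,(280,285),.004),onz(p,(385,287),.004),onz(p,(398,0),.004),onz(p,(276,0),.004))
E
python3 -m crank '[{"tx":-0.3,"ty":0.6,"tz":4,"twist":0,"grip":0},{"tx":0,"ty":0.6,"tz":4,"twist":0,"grip":0},{"tx":0,"ty":0,"tz":4,"twist":0,"grip":0},{"tx":0,"ty":0,"tz":0,"twist":0,"grip":0}]'
```

```text
[ 0.3971 -0.1365  0.004 ] [ 0.4979 -0.1358  0.004 ] [0.4913 0.1096 0.004 ] [0.3941 0.107  0.004 ]
time: 38.22
tool_pos: [0.446, -0.0708, 0.062]
ee_rot: [-3.133, -0.003, 1.6]
wrist_force: [-0.0, -0.0, -3.0]
width: 0.0198
```

```bash
python3 -m crank '[{"tx":0,"ty":0.2,"tz":2,"twist":0,"grip":0},{"tx":0,"ty":0,"tz":1,"twist":0,"grip":0},{"tx":0,"ty":0,"tz":0.5,"twist":0,"grip":0},{"tx":0,"ty":0,"tz":0.5,"twist":0,"grip":0},{"tx":0,"ty":0,"tz":0.3,"twist":0,"grip":0},{"tx":0,"ty":0,"tz":0.2,"twist":0,"grip":0},{"tx":0,"ty":0,"tz":0,"twist":0,"grip":0}]'
python3 - <<'E'
from h import *
delta(.4495,-.074,.016,91.7); print(get_obs()["wrist_force"])
E
```

```text
time: 39.1
tool_pos: [0.451, -0.0715, 0.0204]
ee_rot: [-3.142, -0.0, 1.601]
wrist_force: [-0.1, 0.1, -2.6]
width: 0.0199
tool cm [-0.24 -0.16  0.44] yaw 91.73 twist needed 0.03 at [ 0.451  -0.0715  0.0204] t 39.1
[-0.1442  0.1006 -2.6484]
```

```bash
python3 -m crank '[{"tx":0,"ty":0,"tz":0.25,"twist":0,"grip":0},{"tx":0,"ty":0,"tz":0.2,"twist":0,"grip":0},{"tx":0,"ty":0,"tz":0,"twist":0,"grip":0}]'; python3 -m crank '[{"tx":0,"ty":0,"tz":0,"twist":0,"grip":0.3},{"tx":0,"ty":0,"tz":0,"twist":0,"grip":0.5},{"tx":0,"ty":0,"tz":0,"twist":0,"grip":0.5},{"tx":0,"ty":0,"tz":-3,"twist":0,"grip":0.6},{"tx":0,"ty":0,"tz":-5,"twist":0,"grip":0.8},{"tx":0,"ty":0,"tz":-5,"twist":0,"grip":1},{"tx":0,"ty":0,"tz":-5,"twist":0,"grip":1},{"tx":0,"ty":0,"tz":0,"twist":0,"grip":1}]'
python3 - <<'E'
from h import *
delta(.6445,-.063,.2,91.7); p=snap("wrist","w25"); print(get_obs()["wrist_force"])
E
```

```text
time: 39.48
tool_pos: [0.4516, -0.0714, 0.0164]
ee_rot: [3.14, -0.0, 1.601]
wrist_force: [-0.1, 1.8, 1.6]
width: 0.0197
time: 40.48
tool_pos: [0.4536, -0.0724, 0.2012]
ee_rot: [3.132, 0.003, 1.601]
wrist_force: [-0.5, -0.2, -0.7]
width: 0.0923
tool cm [ 0.36 19.11  0.31] yaw 91.72 twist needed 0.02 at [ 0.4536 -0.0724  0.2012] t 40.48
[ 0.3241 -0.0422 -0.9129]
```

View pics/w25.png

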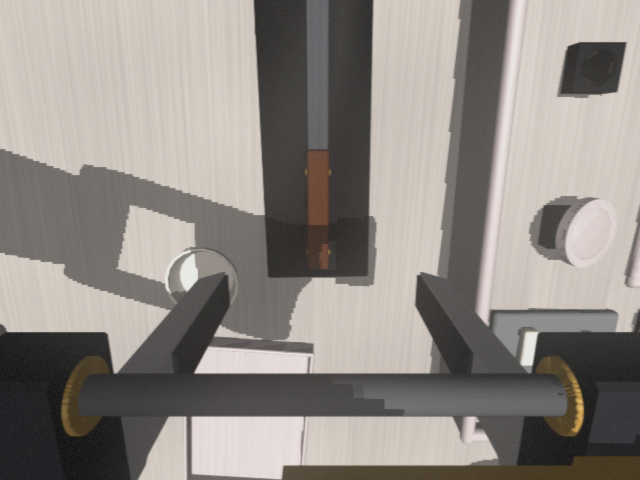

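```bash
python3 -m crank '[{"tx":0,"ty":4,"tz":-2,"twist":10,"grip":1},{"tx":0,"ty":0,"tz":0,"twist":10,"grip":1},{"tx":0,"ty":0,"tz":0,"twist":10,"grip":1},{"tx":0,"ty":0,"tz":0,"twist":10,"grip":1},{"tx":0,"ty":0,"tz":0,"twist":10,"grip":1},{"tx":0,"ty":0,"tz":0,"twist":10,"grip":1},{"tx":0,"ty":0,"tz":0,"twist":10,"grip":1},{"tx":0,"ty":0,"tz":0,"twist":10,"grip":1},{"tx":0,"ty":0,"tz":0,"twist":10,"grip":1},{"tx":5,"ty":0,"tz":0,"twist":0,"grip":1},{"tx":5,"ty":0,"tz":0,"twist":0,"grip":1},{"tx":4,"ty":0,"tz":0,"twist":0,"grip":1}]'; python3 -m crank '[{"tx":0.5,"ty":0,"tz":0,"twist":0,"grip":1},{"tx":0,"ty":0,"tz":0,"twist":0,"grip":1}]'
python3 - <<'E'
from h import *
delta(.6445,-.063,.2,1.7); p=snap("wrist","w26")
for d in cams.outline_of(p,"cap_c")[:3]:
    pts=np.argwhere(d["region"])[:,::-1].astype(np.float32); (c,r)=cv2.minEnclosingCircle(pts)
    print(d["conf"],d["centre"],pts.min(0),pts.max(0),onz(p,d["centre"],.092))
E
```

```text
time: 42.02
tool_pos: [0.6315, -0.0659, 0.2127]
ee_rot: [-3.141, 0.005, 0.03]
wrist_force: [0.3, -1.0, 0.6]
width: 0.0944
time: 42.28
tool_pos: [0.6349, -0.0659, 0.2139]
ee_rot: [-3.141, 0.004, 0.03]
wrist_force: [-0.7, -0.8, 0.8]
width: 0.094
tool cm [ 0.97 -0.26  1.39] yaw 1.73 twist needed 0.03 at [ 0.6349 -0.0659  0.2139] t 42.27
0.9 [320.5, 213.7] [286. 177.] [355. 247.] [ 0.6484 -0.0638  0.092 ]
0.86 [24.1, 209.5] [  0. 178.] [ 56. 247.] [0.6452 0.1601 0.092 ]
```

View pics/w26.png

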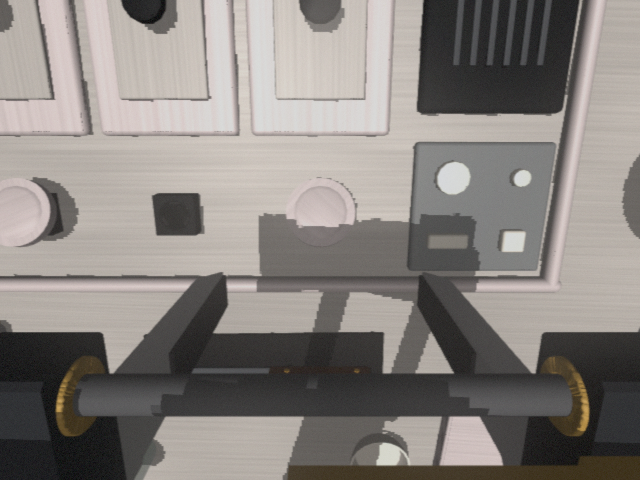

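Run:
```python
from h import *
p=snap("wrist"); 
for n,uv,z,w in [("bar",(448,241),.085,(-20,-156)),("sq",(513,240.5),.085,(-20,-208)),("rnd",(453,178),.085,(30,-156)),("off",(522,178),.085,(30,-208))]:
    X=onz(p,uv,z); th=np.radians(1.75); c,s=np.cos(th),np.sin(th); x,y=np.array(w)/1000
    print(n,X,"origin (port frame 0,0):",X[:2]-np.array([c*x-s*y,s*x+c*y]))
th=np.radians(1.75);print("c",[.6484+np.sin(th)*-.055*1,-.0638+.055])
crop(p,"w27",140,180,220,250,8)
crop(p,"w27k",400,130,570,290,4)
```

```text
bar [ 0.6275 -0.1659  0.085 ] origin (port frame 0,0): [ 0.6427 -0.0093]
sq [ 0.6293 -0.2175  0.085 ] origin (port frame 0,0): [ 0.643  -0.0089]
rnd [ 0.6773 -0.1641  0.085 ] origin (port frame 0,0): [ 0.6425 -0.0091]
off [ 0.6788 -0.2166  0.085 ] origin (port frame 0,0): [ 0.6424 -0.0096]
c [np.float64(0.6467203817734597), -0.008799999999999995]
```

View pics/w27.png

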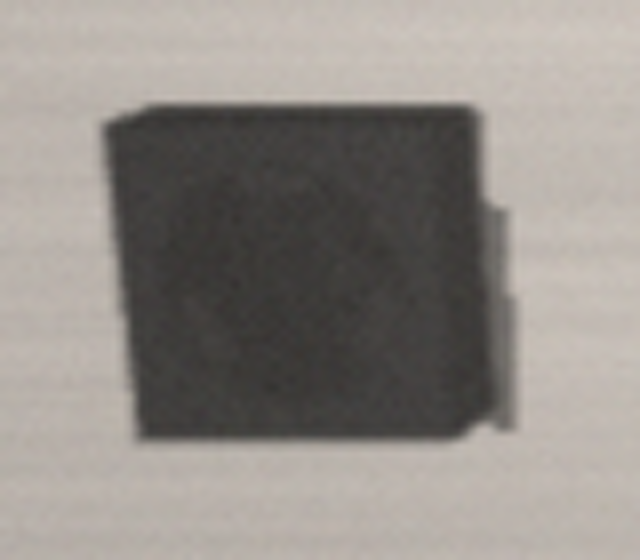

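View pics/w27k.png

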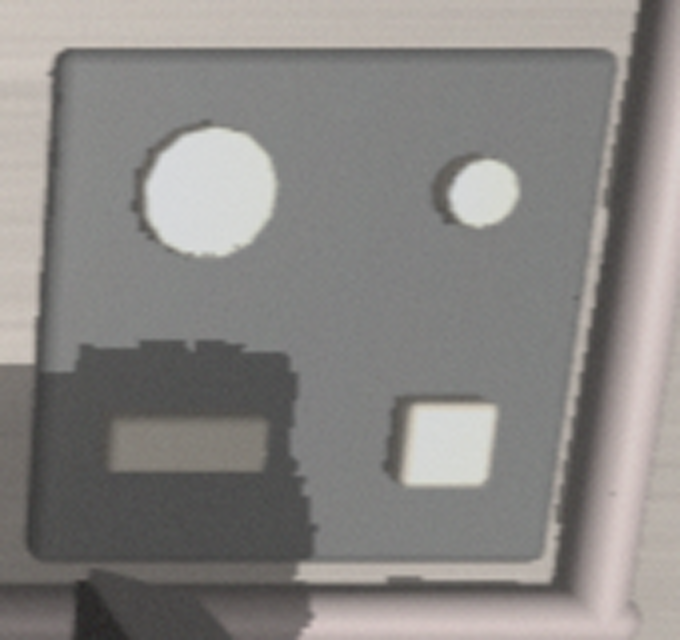

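```bash
python3 -m crank '[{"tx":1.2,"ty":-0.15,"tz":3,"twist":0,"grip":1},{"tx":0,"ty":0,"tz":4,"twist":0,"grip":1},{"tx":0,"ty":0,"tz":3,"twist":0,"grip":1},{"tx":0,"ty":0,"tz":2,"twist":0,"grip":1},{"tx":0,"ty":0,"tz":0.7,"twist":0,"grip":1},{"tx":0,"ty":0,"tz":0,"twist":0,"grip":1},{"tx":0,"ty":0,"tz":0,"twist":0,"grip":1}]'
python3 - <<'E'
from h import *
delta(.647,-.064,.085,1.7); p=snap("wrist","w28")
E
```

```text
time: 43.3
tool_pos: [0.6489, -0.0643, 0.0909]
ee_rot: [3.141, -0.003, 0.03]
wrist_force: [0.0, 0.6, 0.4]
width: 0.0937
tool cm [-0.19 -0.04  0.58] yaw 1.72 twist needed 0.02 at [ 0.6489 -0.0643  0.0909] t 43.3
```

View pics/w28.png

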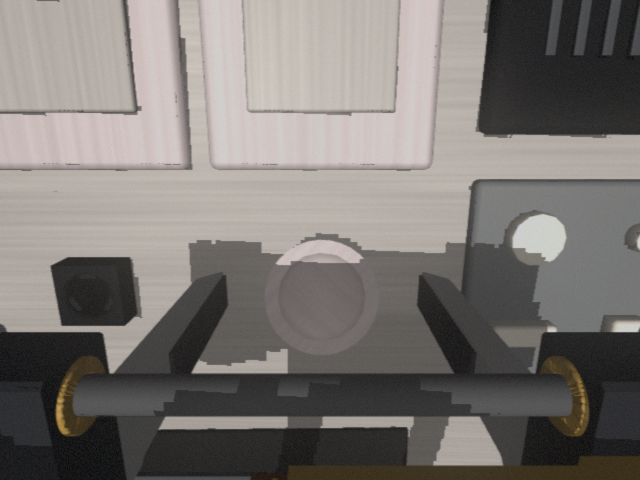

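Run:
```python
from h import *
p=snap("wrist"); print(onz(p,(321,298),.094),onz(p,(321,240),.092),onz(p,(321,354),.1)); delta(*onz(p,(321,298),.094)[:2],.086,1.7)
```

```text
[ 0.6496 -0.0633  0.094 ] [ 0.6765 -0.0626  0.092 ] [ 0.6244 -0.064   0.1   ]
tool cm [ 0.08 -0.09  0.46] yaw 1.73 twist needed 0.03 at [ 0.6488 -0.0643  0.0906] t 43.4
```

```bash
python3 -m crank '[{"tx":0.1,"ty":-0.1,"tz":0.45,"twist":0,"grip":1},{"tx":0,"ty":0,"tz":0,"twist":0,"grip":1},{"tx":0,"ty":0,"tz":0,"twist":0,"grip":0},{"tx":0,"ty":0,"tz":0,"twist":0,"grip":0},{"tx":0,"ty":0,"tz":0,"twist":0,"grip":0},{"tx":0,"ty":0,"tz":0,"twist":0,"grip":0},{"tx":0,"ty":0,"tz":-0.5,"twist":0,"grip":0},{"tx":0,"ty":0,"tz":-1,"twist":0,"grip":0},{"tx":0,"ty":0,"tz":-3,"twist":0,"grip":0},{"tx":0,"ty":0,"tz":-4,"twist":0,"grip":0},{"tx":0,"ty":0,"tz":0,"twist":0,"grip":0}]'
python3 - <<'E'
from h import *
delta(.41,-.275,.2,1.7); p=snap("wrist","w29");
q=snap("top","t29")
for d in cams.outline_of(q,"tray")[:2]:
    pts=np.argwhere(d["region"])[:,::-1].astype(np.float32); r=cv2.minAreaRect(pts)
    print(d["conf"],onz(q,r[0],.02),[onz(q,c,.02)[:2].round(3).tolist() for c in cv2.boxPoints(r)])
E
```

```text
time: 44.78
tool_pos: [0.6513, -0.0634, 0.1753]
ee_rot: [3.14, -0.01, 0.03]
wrist_force: [-0.8, 0.9, 0.1]
width: 0.0509
tool cm [-24.73  20.42  -2.68] yaw 1.73 twist needed 0.03 at [ 0.6513 -0.0634  0.1753] t 44.77
0.68 [ 0.3797 -0.2986  0.02  ] [[0.318, -0.203], [0.451, -0.21], [0.442, -0.394], [0.309, -0.387]]
```

View pics/w29.png

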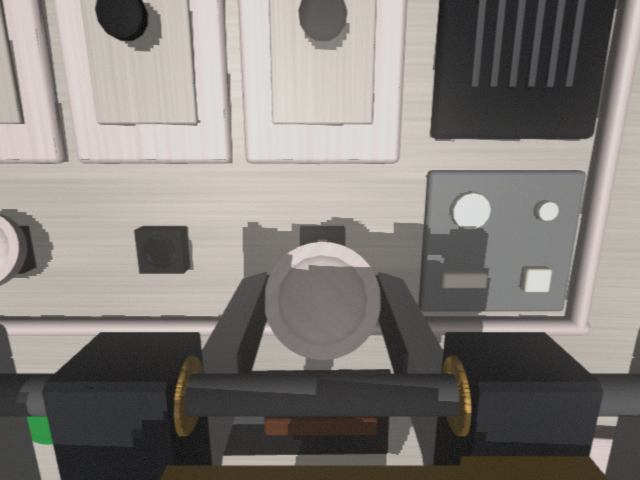

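View pics/t29.png

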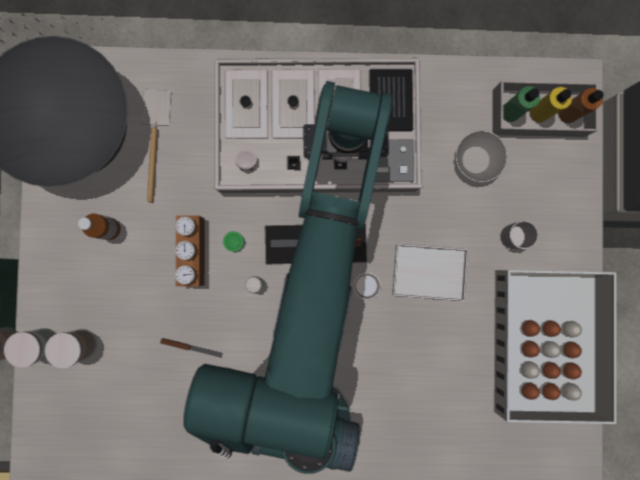

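```bash
python3 -m crank '[{"tx":-4,"ty":2.8,"tz":-0.5,"twist":0,"grip":0},{"tx":-4,"ty":3,"tz":0,"twist":0,"grip":0},{"tx":-4,"ty":3,"tz":0,"twist":0,"grip":0},{"tx":-4,"ty":3,"tz":0,"twist":0,"grip":0},{"tx":-4,"ty":3,"tz":0,"twist":0,"grip":0},{"tx":-4,"ty":2.5,"tz":0,"twist":0,"grip":0},{"tx":-3,"ty":1.5,"tz":0,"twist":0,"grip":0},{"tx":0,"ty":0,"tz":0,"twist":0,"grip":0},{"tx":0,"ty":0,"tz":0,"twist":0,"grip":0}]'
python3 - <<'E'
from h import *
delta(.38,-.262,.035,1.7); p=snap("wrist","w30");
for d in cams.outline_of(p,"tray")[:2]:
    pts=np.argwhere(d["region"])[:,::-1].astype(np.float32); r=cv2.minAreaRect(pts)
    print(d["conf"],onz(p,r[0],.02),[onz(p,c,.02)[:2].round(3).tolist() for c in cv2.boxPoints(r)])
E
```

```text
time: 46.05
tool_pos: [0.3847, -0.2585, 0.1733]
ee_rot: [-3.14, 0.001, 0.03]
wrist_force: [0.4, 0.7, -1.5]
width: 0.0509
tool cm [-0.47  0.36 13.83] yaw 1.73 twist needed 0.03 at [ 0.3847 -0.2585  0.1733] t 46.05
0.67 [ 0.3829 -0.302   0.02  ] [[0.32, -0.2], [0.451, -0.213], [0.44, -0.395], [0.306, -0.402]]
```

View pics/w30.png

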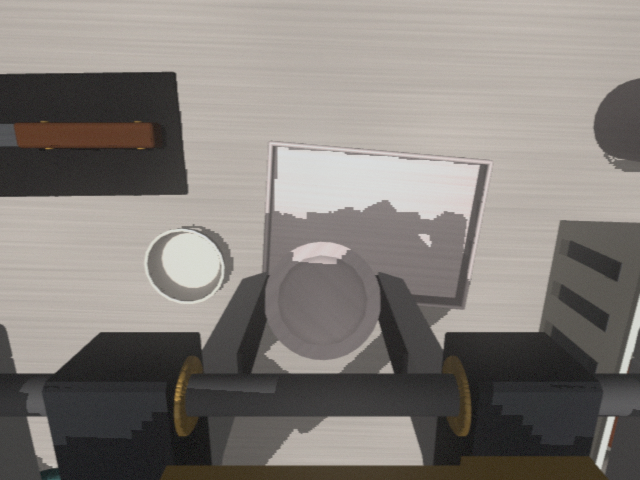

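```bash
python3 -m crank '[{"tx":-0.4,"ty":0.5,"tz":4,"twist":0,"grip":0},{"tx":0,"ty":0,"tz":4,"twist":0,"grip":0},{"tx":0,"ty":0,"tz":3.5,"twist":0,"grip":0},{"tx":0,"ty":0,"tz":2,"twist":0,"grip":0},{"tx":0,"ty":0,"tz":0.8,"twist":0,"grip":0},{"tx":0,"ty":0,"tz":0,"twist":0,"grip":0},{"tx":0,"ty":0,"tz":0,"twist":0,"grip":0.6},{"tx":0,"ty":0,"tz":0,"twist":0,"grip":0.62},{"tx":0,"ty":0,"tz":0,"twist":0,"grip":0.62},{"tx":0,"ty":0,"tz":-3,"twist":0,"grip":0.65},{"tx":0,"ty":0,"tz":-5,"twist":0,"grip":1},{"tx":0,"ty":0,"tz":-5,"twist":0,"grip":1}]'
python3 - <<'E'
from h import *
delta(.6374,.1657,.17,1.7); p=snap("wrist","w31");
E
```

```text
time: 47.65
tool_pos: [0.3805, -0.2641, 0.1629]
ee_rot: [-3.141, 0.0, 0.03]
wrist_force: [0.3, -0.2, 0.8]
width: 0.0779
tool cm [ 26.96 -42.2   -0.7 ] yaw 1.71 twist needed 0.01 at [ 0.3805 -0.2641  0.1629] t 47.65
```

View pics/w31.png

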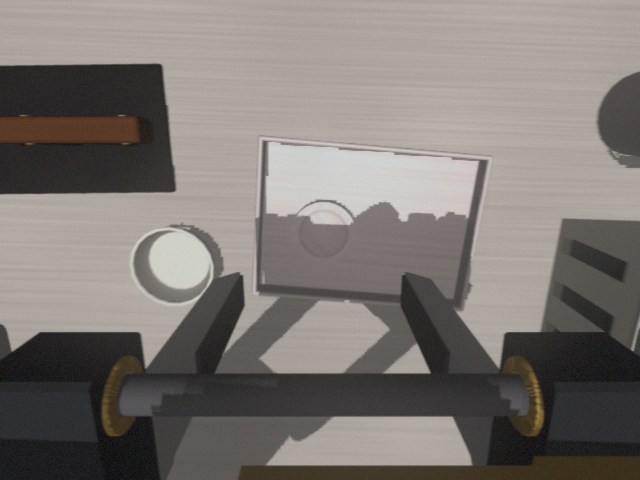

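```bash
python3 -m crank '[{"tx":2,"ty":-3,"tz":-2,"twist":0,"grip":1},{"tx":3,"ty":-4.6,"tz":-1.5,"twist":0,"grip":1},{"tx":3,"ty":-4.7,"tz":0,"twist":0,"grip":1},{"tx":3,"ty":-4.7,"tz":0,"twist":0,"grip":1},{"tx":3,"ty":-4.7,"tz":0,"twist":0,"grip":1},{"tx":3,"ty":-4.7,"tz":0,"twist":0,"grip":1},{"tx":3,"ty":-4.7,"tz":0,"twist":0,"grip":1},{"tx":3,"ty":-4.7,"tz":0,"twist":0,"grip":1},{"tx":3,"ty":-4.2,"tz":0,"twist":0,"grip":1},{"tx":1,"ty":-2,"tz":1,"twist":0,"grip":1},{"tx":0,"ty":0,"tz":0,"twist":0,"grip":1},{"tx":0,"ty":0,"tz":0,"twist":0,"grip":1}]'
python3 - <<'E'
from h import *
p=snap("wrist","w32")
for d in cams.outline_of(p,"cap_a")[:3]:
    pts=np.argwhere(d["region"])[:,::-1].astype(np.float32)
    print(d["conf"],d["centre"],pts.min(0),pts.max(0),onz(p,d["centre"],.093))
delta(*onz(p,cams.outline_of(p,"cap_a")[0]["centre"],.093)[:2],.086,1.7)
E
```

```text
time: 49.2
tool_pos: [0.6375, 0.1622, 0.1864]
ee_rot: [3.141, 0.001, 0.029]
wrist_force: [0.3, 0.0, 0.6]
width: 0.094
0.9 [281.7, 416.6] [258. 416.] [299. 427.] [0.4926 0.1907 0.093 ]
0.59 [317.5, 231.2] [282. 197.] [354. 270.] [0.6449 0.1659 0.093 ]
tool cm [-14.46  -3.27  10.12] yaw 1.61 twist needed -0.09 at [0.6379 0.1621 0.1874] t 49.35
```

View pics/w32.png

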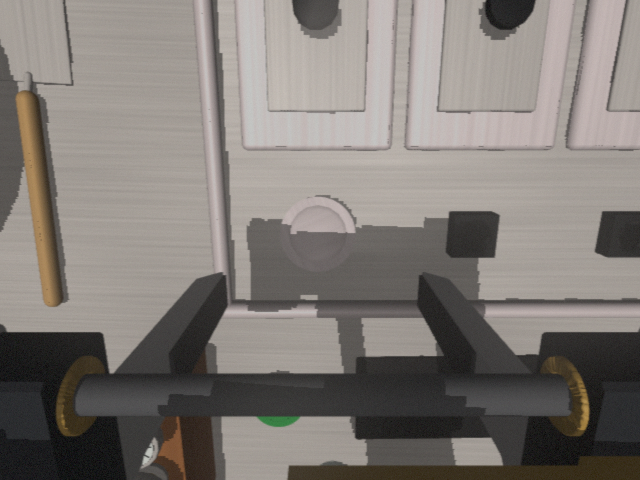

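```bash
python3 -m crank '[{"tx":0.78,"ty":-0.37,"tz":2,"twist":0,"grip":0.8},{"tx":0,"ty":0,"tz":3,"twist":0,"grip":0.8},{"tx":0,"ty":0,"tz":3,"twist":0,"grip":0.8},{"tx":0,"ty":0,"tz":1.8,"twist":0,"grip":0.8},{"tx":0,"ty":0,"tz":0,"twist":0,"grip":0.8},{"tx":0,"ty":0,"tz":0,"twist":0,"grip":0.8}]'
python3 - <<'E'
from h import *
p=snap("wrist","w33");delta(.6455,.166,.0865,1.7)
E
```

```text
time: 50.1
tool_pos: [0.6466, 0.1677, 0.0897]
ee_rot: [-3.141, -0.002, 0.03]
wrist_force: [0.4, -0.7, 0.2]
width: 0.0753
tool cm [-0.14  0.17  0.38] yaw 1.72 twist needed 0.02 at [0.6468 0.1678 0.0903] t 50.15
```

View pics/w33.png

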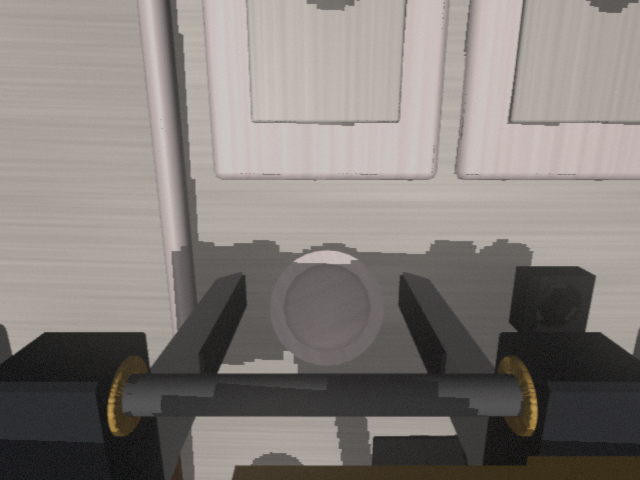

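```bash
python3 -m crank '[{"tx":-0.15,"ty":0.17,"tz":0.4,"twist":0,"grip":0.8},{"tx":0,"ty":0,"tz":0,"twist":0,"grip":0.8},{"tx":0,"ty":0,"tz":0,"twist":0,"grip":0},{"tx":0,"ty":0,"tz":0,"twist":0,"grip":0},{"tx":0,"ty":0,"tz":0,"twist":0,"grip":0},{"tx":0,"ty":0,"tz":0,"twist":0,"grip":0},{"tx":0,"ty":0,"tz":-0.5,"twist":0,"grip":0},{"tx":0,"ty":0,"tz":-1,"twist":0,"grip":0},{"tx":0,"ty":0,"tz":-3,"twist":0,"grip":0},{"tx":0,"ty":0,"tz":-4,"twist":0,"grip":0},{"tx":0,"ty":0,"tz":0,"twist":0,"grip":0}]'
python3 - <<'E'
from h import *
delta(.382,-.345,.175,1.7); p=snap("wrist","w34");
E
```

```text
time: 51.52
tool_pos: [0.6466, 0.1665, 0.1755]
ee_rot: [-3.14, -0.01, 0.03]
wrist_force: [-0.3, -0.0, -0.4]
width: 0.051
tool cm [-28.    50.32  -0.32] yaw 1.74 twist needed 0.04 at [0.6466 0.1665 0.1755] t 51.52
```

View pics/w34.png

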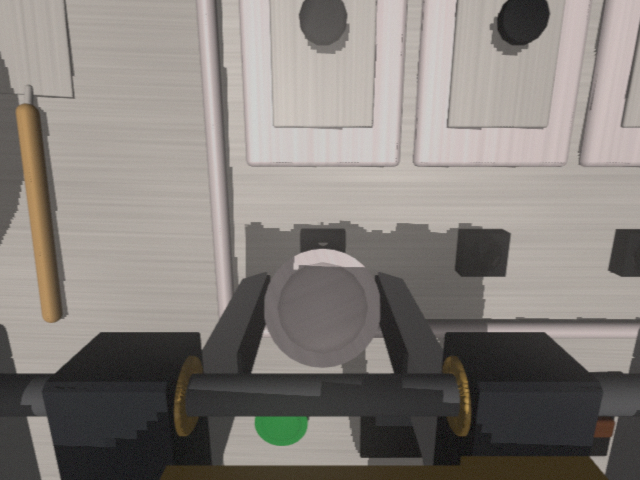

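```bash
python3 -m crank '[{"tx":-1,"ty":2,"tz":-0.5,"twist":0,"grip":0},{"tx":-2.6,"ty":4.6,"tz":0,"twist":0,"grip":0},{"tx":-2.6,"ty":4.6,"tz":0,"twist":0,"grip":0},{"tx":-2.6,"ty":4.6,"tz":0,"twist":0,"grip":0},{"tx":-2.6,"ty":4.6,"tz":0,"twist":0,"grip":0},{"tx":-2.6,"ty":4.6,"tz":0,"twist":0,"grip":0},{"tx":-2.6,"ty":4.6,"tz":0,"twist":0,"grip":0},{"tx":-2.6,"ty":4.6,"tz":0,"twist":0,"grip":0},{"tx":-2.6,"ty":4.6,"tz":0,"twist":0,"grip":0},{"tx":-2.6,"ty":4.6,"tz":0,"twist":0,"grip":0},{"tx":-2.6,"ty":4.6,"tz":0,"twist":0,"grip":0},{"tx":-1,"ty":1.8,"tz":0,"twist":0,"grip":0}]'; python3 -m crank '[{"tx":0,"ty":0,"tz":0,"twist":0,"grip":0},{"tx":0,"ty":0,"tz":0,"twist":0,"grip":0}]'
python3 - <<'E'
from h import *
delta(.382,-.338,.028,1.7); p=snap("wrist","w35");
for d in cams.outline_of(p,"tray")[:1]:
    pts=np.argwhere(d["region"])[:,::-1].astype(np.float32); r=cv2.minAreaRect(pts)
    print(d["conf"],onz(p,r[0],.02),[onz(p,c,.02)[:2].round(3).tolist() for c in cv2.boxPoints(r)])
E
```

```text
time: 53.08
tool_pos: [0.3757, -0.3421, 0.1725]
ee_rot: [-3.139, 0.003, 0.026]
wrist_force: [0.0, -0.3, -0.5]
width: 0.0512
time: 53.32
tool_pos: [0.3788, -0.3394, 0.1735]
ee_rot: [-3.14, 0.001, 0.03]
wrist_force: [0.6, -0.4, -0.5]
width: 0.0511
tool cm [ 0.34 -0.1  14.55] yaw 1.72 twist needed 0.02 at [ 0.3788 -0.3394  0.1735] t 53.33
0.72 [ 0.3839 -0.299   0.02  ] [[0.319, -0.194], [0.451, -0.214], [0.443, -0.394], [0.309, -0.395]]
```

View pics/w35.png

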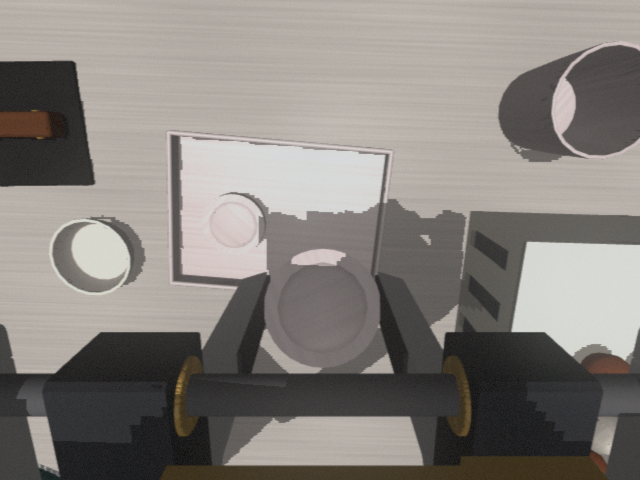

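Run:
```python
from h import *
q=snap("top"); 
for z in (0,.05,.08,.1,.12): print(z,onz(q,(497,290),z),onz(q,(508,290),z))
delta(.382,-.338,.028,1.7)
crop(q,"t36",380,220,520,330,5)
```

```text
0 [ 0.3371 -0.4766  0.    ] [ 0.3376 -0.5049  0.    ]
0.05 [ 0.3385 -0.4604  0.05  ] [ 0.339  -0.4878  0.05  ]
0.08 [ 0.3393 -0.4507  0.08  ] [ 0.3398 -0.4775  0.08  ]
0.1 [ 0.3398 -0.4442  0.1   ] [ 0.3404 -0.4706  0.1   ]
0.12 [ 0.3404 -0.4378  0.12  ] [ 0.3409 -0.4638  0.12  ]
tool cm [ 0.23 -0.11 14.62] yaw 1.82 twist needed 0.12 at [ 0.3797 -0.3393  0.1742] t 53.48
```

View pics/t36.png

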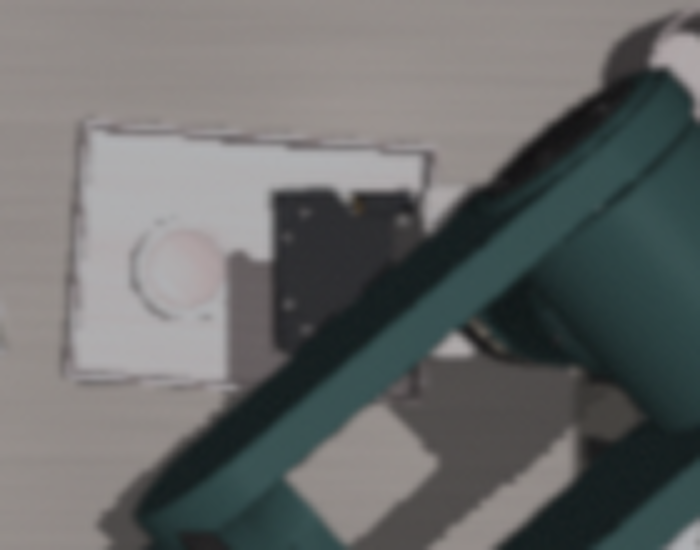

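```bash
python3 -m crank '[{"tx":0.2,"ty":-0.1,"tz":4,"twist":0,"grip":0},{"tx":0,"ty":0,"tz":4,"twist":0,"grip":0},{"tx":0,"ty":0,"tz":3.5,"twist":0,"grip":0},{"tx":0,"ty":0,"tz":2,"twist":0,"grip":0},{"tx":0,"ty":0,"tz":0.8,"twist":0,"grip":0},{"tx":0,"ty":0,"tz":0,"twist":0,"grip":0},{"tx":0,"ty":0,"tz":0,"twist":0,"grip":0.6},{"tx":0,"ty":0,"tz":0,"twist":0,"grip":0.62},{"tx":0,"ty":0,"tz":0,"twist":0,"grip":0.62},{"tx":0,"ty":0,"tz":-3,"twist":0,"grip":0.65},{"tx":0,"ty":0,"tz":-5,"twist":0,"grip":1},{"tx":0,"ty":0,"tz":-6,"twist":0,"grip":1}]'
python3 - <<'E'
from h import *
p=snap("wrist","w37");
E
```

```text
time: 54.98
tool_pos: [0.3807, -0.3387, 0.172]
ee_rot: [-3.14, 0.002, 0.03]
wrist_force: [-0.4, -0.5, 0.0]
width: 0.0774
```

View pics/w37.png

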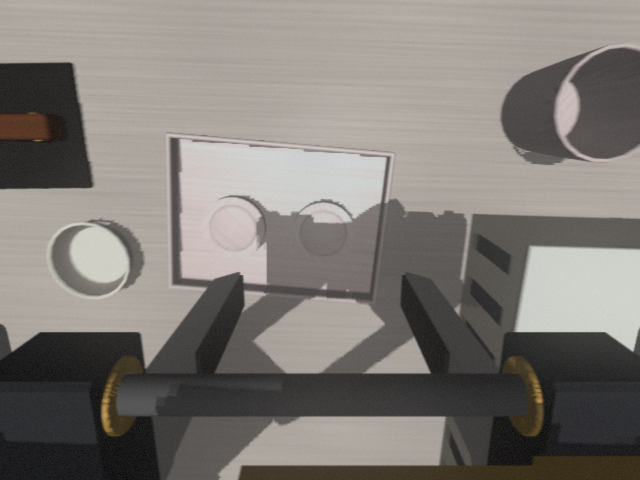

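```bash
python3 -m crank '[{"tx":0,"ty":-3,"tz":-3,"twist":0,"grip":1},{"tx":0,"ty":-5,"tz":-3,"twist":0,"grip":1},{"tx":0.2,"ty":-6,"tz":0,"twist":0,"grip":1},{"tx":0.5,"ty":-6,"tz":0,"twist":0,"grip":1},{"tx":0.5,"ty":-6,"tz":0,"twist":0,"grip":1},{"tx":0.5,"ty":-6,"tz":0,"twist":0,"grip":1},{"tx":0.5,"ty":-6,"tz":0,"twist":0,"grip":1},{"tx":0.5,"ty":-6,"tz":0,"twist":0,"grip":1},{"tx":0.5,"ty":-6,"tz":0,"twist":0,"grip":1},{"tx":0.5,"ty":-6,"tz":0,"twist":0,"grip":1},{"tx":0.5,"ty":-5.5,"tz":0,"twist":0,"grip":1},{"tx":0,"ty":-2,"tz":0,"twist":0,"grip":1}]'; python3 -m crank '[{"tx":0,"ty":0,"tz":0,"twist":0,"grip":1},{"tx":0,"ty":0,"tz":0,"twist":0,"grip":1}]'
python3 - <<'E'
from h import *
p=snap("wrist","w38"); delta(.42,.30,.25,1.7)
for d in cams.outline_of(p,"thermo_1")[:4]:
    pts=np.argwhere(d["region"])[:,::-1].astype(np.float32); c,r=cv2.minEnclosingCircle(pts)
    print(d["conf"],d["centre"],c,r,onz(p,c,.11))
E
```

```text
time: 56.52
tool_pos: [0.4038, 0.2991, 0.2311]
ee_rot: [-3.142, 0.0, 0.033]
wrist_force: [-0.0, -0.5, -0.4]
width: 0.0941
time: 56.78
tool_pos: [0.4045, 0.2953, 0.2317]
ee_rot: [3.141, -0.0, 0.029]
wrist_force: [-0.6, -0.3, 0.3]
width: 0.0939
tool cm [ 1.56 -0.43 -1.82] yaw 1.61 twist needed -0.09 at [0.4045 0.2952 0.2318] t 56.83
0.71 [314.6, 209.7] (312.8701171875, 210.62338256835938) 30.922950744628906 [0.4207 0.3031 0.11  ]
0.67 [311.6, 129.6] (312.242431640625, 132.03030395507812) 32.250057220458984 [0.478  0.3048 0.11  ]
0.62 [314.1, 280.1] (312.6706848144531, 281.3605651855469) 28.4561710357666 [0.3636 0.3021 0.11  ]
```

View pics/w38.png

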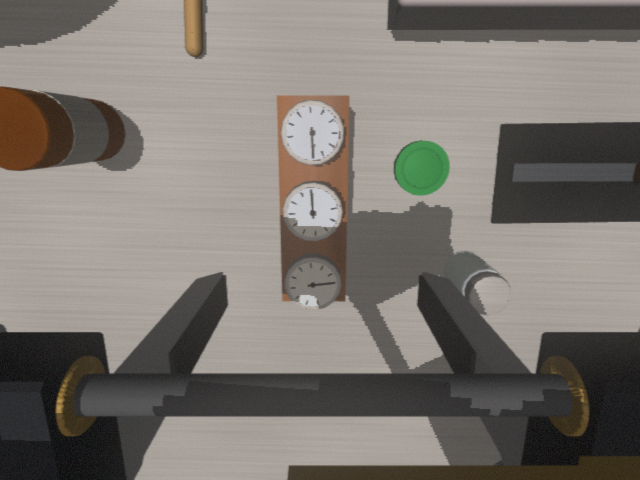

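```bash
python3 -m crank '[{"tx":3.7,"ty":-0.4,"tz":0,"twist":0,"grip":1},{"tx":3.67,"ty":-0.4,"tz":2,"twist":0,"grip":1},{"tx":0,"ty":0,"tz":4,"twist":0,"grip":1},{"tx":0,"ty":0,"tz":3.5,"twist":0,"grip":1},{"tx":0,"ty":0,"tz":2,"twist":0,"grip":1},{"tx":0,"ty":0,"tz":0,"twist":0,"grip":1},{"tx":0,"ty":0,"tz":0,"twist":0,"grip":1}]'
python3 - <<'E'
from h import *
p=snap("wrist","w39"); delta(.478,.305,.096,1.7)
for d in cams.outline_of(p,"thermo_1")[:4]:
    pts=np.argwhere(d["region"])[:,::-1].astype(np.float32); c,r=cv2.minEnclosingCircle(pts)
    print(d["conf"],d["centre"],c,r,onz(p,c,.11))
E
```

```text
time: 57.75
tool_pos: [0.4786, 0.3065, 0.118]
ee_rot: [-3.141, -0.002, 0.029]
wrist_force: [1.0, 0.5, -0.5]
width: 0.0937
tool cm [-0.08  0.18  2.24] yaw 1.67 twist needed -0.03 at [0.4787 0.3068 0.1184] t 57.8
0.94 [323.0, 286.6] (325.9620361328125, 287.1546936035156) 47.07902145385742 [0.48   0.3052 0.11  ]
0.84 [328.1, 365.5] (325.7156066894531, 386.8764953613281) 44.129276275634766 [0.4243 0.3036 0.11  ]
0.76 [322.8, 447.6] (323.5, 465.0) 37.97706604003906 [0.3743 0.3034 0.11  ]
```

View pics/w39.png

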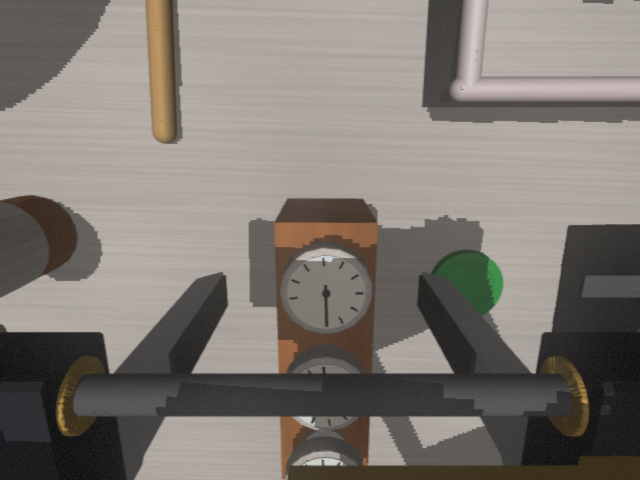

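```bash
python3 -m crank '[{"tx":0.05,"ty":0.17,"tz":1.4,"twist":0,"grip":1},{"tx":0,"ty":0,"tz":0.85,"twist":0,"grip":1},{"tx":0,"ty":0,"tz":0,"twist":0,"grip":1},{"tx":0,"ty":0,"tz":0,"twist":0,"grip":0.7},{"tx":0,"ty":0,"tz":0,"twist":0,"grip":0.45},{"tx":0,"ty":0,"tz":0,"twist":0,"grip":0},{"tx":0,"ty":0,"tz":0,"twist":0,"grip":0},{"tx":0,"ty":0,"tz":0,"twist":0,"grip":0}]'
python3 - <<'E'
from h import *
p=snap("wrist","w40"); delta(.4795,.305,.096,1.7);print(get_obs()["width"],get_obs()["wrist_force"])
E
python3 -m crank '[{"tx":0,"ty":0,"tz":-1,"twist":0,"grip":0},{"tx":0,"ty":0,"tz":-2,"twist":0,"grip":0},{"tx":0,"ty":0,"tz":-3,"twist":0,"grip":0},{"tx":0,"ty":0,"tz":-4,"twist":0,"grip":0},{"tx":0,"ty":0,"tz":0,"twist":0,"grip":0},{"tx":0,"ty":0,"tz":0,"twist":0,"grip":0}]'
python3 - <<'E'
from h import *
p=snap("wrist","w41");s=snap("scene","s41");crop(s,"s41c",320,200,460,360,4); delta(.6374,.1657,.2,1.7);print(get_obs()["width"],get_obs()["wrist_force"])
E
```

```text
time: 58.85
tool_pos: [0.4782, 0.3053, 0.0941]
ee_rot: [-3.141, -0.0, 0.03]
wrist_force: [-0.7, 0.3, -0.2]
width: 0.0473
tool cm [ 0.13  0.02 -0.19] yaw 1.72 twist needed 0.02 at [0.4782 0.3052 0.0941] t 58.9
0.04519032579238134 [ 0.2763  0.435  -0.4833]
time: 59.65
tool_pos: [0.4779, 0.305, 0.1933]
ee_rot: [3.141, 0.001, 0.03]
wrist_force: [-0.6, 0.4, -0.7]
width: 0.0452
tool cm [15.58 14.38 -0.84] yaw 1.73 twist needed 0.03 at [0.4773 0.3048 0.1919] t 59.75
0.04492684414733772 [-0.5493 -0.7959 -1.5472]
```

View pics/w41.png

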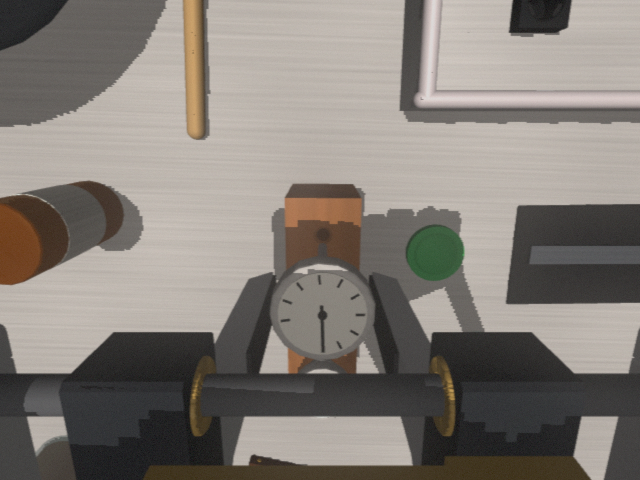

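View pics/s41c.png

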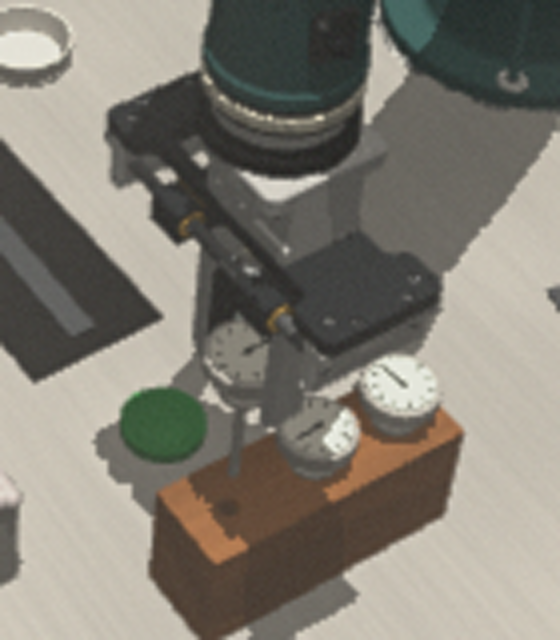

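```bash
python3 - <<'E'
from h import *
p=snap("wrist");o=get_obs();X=onz(p,(322,308),o["tool_pos"][2]+.0159);print(X,X-o["tool_pos"])
for d in cams.outline_of(p,"thermo_1")[:1]:
    pts=np.argwhere(d["region"])[:,::-1].astype(np.float32); c,r=cv2.minEnclosingCircle(pts);print(c,r,d["conf"])
E
python3 -m crank '[{"tx":1.6,"ty":1.4,"tz":0,"twist":0,"grip":0},{"tx":3,"ty":3,"tz":0,"twist":0,"grip":0},{"tx":4,"ty":4,"tz":0,"twist":0,"grip":0},{"tx":4,"ty":4,"tz":0,"twist":0,"grip":0},{"tx":2,"ty":1.5,"tz":0,"twist":0,"grip":0},{"tx":1,"ty":0.5,"tz":0,"twist":0,"grip":0},{"tx":0,"ty":0,"tz":0,"twist":0,"grip":0},{"tx":0,"ty":0,"tz":0,"twist":0,"grip":0}]'
python3 - <<'E'
from h import *
p=snap("wrist","w42");delta(.6374,.1657,.0945,1.75)
E
```

```text
[0.4791 0.3054 0.2078] [0.0018 0.0006 0.0159]
(322.60174560546875, 301.2789306640625) 58.28211212158203 0.82
time: 60.85
tool_pos: [0.6379, 0.1668, 0.1941]
ee_rot: [-3.141, 0.0, 0.031]
wrist_force: [-0.8, 0.4, -0.8]
width: 0.0454
tool cm [-0.04  0.13  9.97] yaw 1.81 twist needed 0.06 at [0.6378 0.1669 0.1942] t 60.9
```

View pics/w42.png

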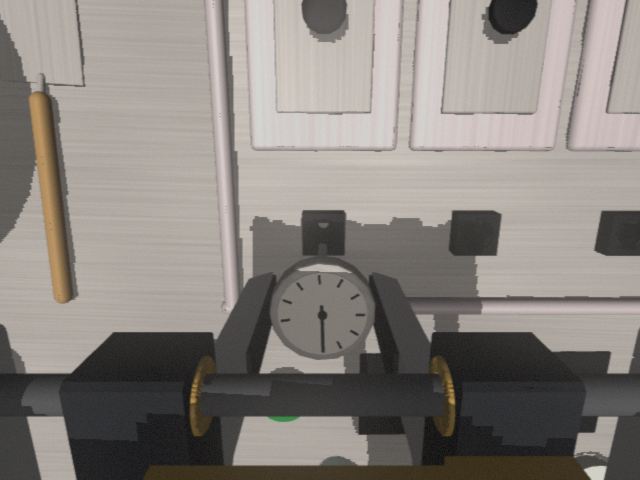

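```bash
python3 -m crank '[{"tx":-0.15,"ty":0.13,"tz":2,"twist":0,"grip":0},{"tx":0,"ty":0,"tz":1.5,"twist":0,"grip":0},{"tx":0,"ty":0,"tz":0,"twist":0,"grip":0},{"tx":0,"ty":0,"tz":0,"twist":0,"grip":0}]'
python3 - <<'E'
from h import *
delta(.6362,.1655,.0945,1.75)
s=snap("scene");crop(s,"s43",220,240,340,360,5)
E
```

```text
time: 61.4
tool_pos: [0.6371, 0.1649, 0.1595]
ee_rot: [-3.141, -0.001, 0.031]
wrist_force: [-0.2, -0.9, -0.3]
width: 0.045
tool cm [-0.09 -0.06  6.5 ] yaw 1.75 twist needed -0.00 at [0.6371 0.1649 0.1595] t 61.4
```

View pics/s43.png

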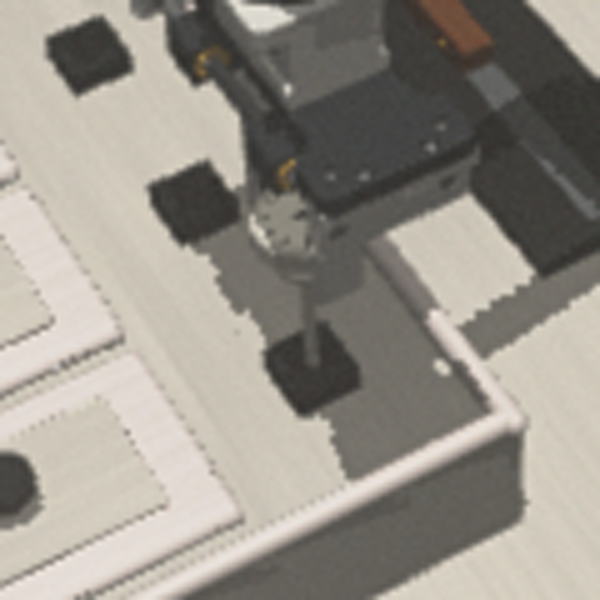

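```bash
python3 -m crank '[{"tx":-0.05,"ty":-0.05,"tz":1,"twist":0,"grip":0},{"tx":0,"ty":0,"tz":1,"twist":0,"grip":0},{"tx":0,"ty":0,"tz":0,"twist":0,"grip":0}]'; python3 -m crank '[{"tx":0,"ty":0,"tz":0.7,"twist":0,"grip":0},{"tx":0,"ty":0,"tz":0.7,"twist":0,"grip":0},{"tx":0,"ty":0,"tz":0,"twist":0,"grip":0}]'; python3 -m crank '[{"tx":0,"ty":0,"tz":0.7,"twist":0,"grip":0},{"tx":0,"ty":0,"tz":0.7,"twist":0,"grip":0},{"tx":0,"ty":0,"tz":0,"twist":0,"grip":0}]'
```

```text
time: 61.82
tool_pos: [0.6356, 0.1649, 0.137]
ee_rot: [3.141, 0.003, 0.03]
wrist_force: [0.7, 1.4, 0.2]
width: 0.0454
time: 62.2
tool_pos: [0.6362, 0.165, 0.124]
ee_rot: [3.141, 0.001, 0.03]
wrist_force: [-0.0, -0.9, -1.7]
width: 0.0454
time: 62.58
tool_pos: [0.6361, 0.165, 0.1099]
ee_rot: [3.141, 0.001, 0.03]
wrist_force: [1.1, 0.2, 0.4]
width: 0.0455
```

```bash
python3 -m crank '[{"tx":0,"ty":0,"tz":0.7,"twist":0,"grip":0},{"tx":0,"ty":0,"tz":0.6,"twist":0,"grip":0},{"tx":0,"ty":0,"tz":0.2,"twist":0,"grip":0},{"tx":0,"ty":0,"tz":0,"twist":0,"grip":0}]'; python3 -m crank '[{"tx":0,"ty":0,"tz":0.15,"twist":0,"grip":0},{"tx":0,"ty":0,"tz":0,"twist":0,"grip":0}]'; python3 -m crank '[{"tx":0,"ty":0,"tz":0.15,"twist":0,"grip":0},{"tx":0,"ty":0,"tz":0,"twist":0,"grip":0}]'
```

```text
time: 63.08
tool_pos: [0.6364, 0.1651, 0.0957]
ee_rot: [-3.142, 0.0, 0.03]
wrist_force: [-0.6, 0.5, -1.0]
width: 0.0459
time: 63.32
tool_pos: [0.6365, 0.1652, 0.0946]
ee_rot: [-3.141, -0.0, 0.03]
wrist_force: [0.7, -0.1, -1.3]
width: 0.045
time: 63.58
tool_pos: [0.6369, 0.1652, 0.0941]
ee_rot: [-3.141, -0.001, 0.03]
wrist_force: [-0.8, -0.8, 3.6]
width: 0.0452
```

Contact at home height. Release (opening limited because of the side wall), check.

```bash
python3 -m crank '[{"tx":0,"ty":0,"tz":0,"twist":0,"grip":0.6},{"tx":0,"ty":0,"tz":0,"twist":0,"grip":0.75},{"tx":0,"ty":0,"tz":0,"twist":0,"grip":0.75},{"tx":0,"ty":0,"tz":-2,"twist":0,"grip":0.75},{"tx":0,"ty":0,"tz":-4,"twist":0,"grip":0.8},{"tx":0,"ty":0,"tz":-4,"twist":0,"grip":1},{"tx":0,"ty":0,"tz":0,"twist":0,"grip":1}]'
python3 - <<'E'
from h import *
p=snap("wrist","w44");delta(.4215,.3035,.20,1.75)
s=snap("scene");crop(s,"s44",220,240,340,360,5)
E
```

```text
time: 64.45
tool_pos: [0.639, 0.1656, 0.2]
ee_rot: [-3.14, -0.012, 0.03]
wrist_force: [-0.2, 0.5, 0.3]
width: 0.0915
tool cm [-21.2  -14.46  -0.45] yaw 1.73 twist needed -0.02 at [0.6378 0.1654 0.1967] t 64.5
```

View pics/s44.png

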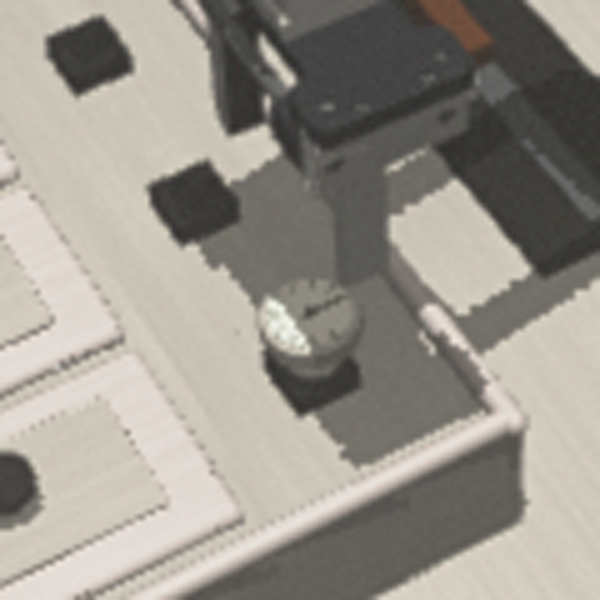

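```bash
python3 -m crank '[{"tx":-2.2,"ty":-1.5,"tz":-0.5,"twist":0,"grip":1},{"tx":-4,"ty":-2.8,"tz":0,"twist":0,"grip":1},{"tx":-4,"ty":-2.8,"tz":0,"twist":0,"grip":1},{"tx":-4,"ty":-2.8,"tz":0,"twist":0,"grip":1},{"tx":-4,"ty":-2.8,"tz":0,"twist":0,"grip":1},{"tx":-2,"ty":-1.3,"tz":0,"twist":0,"grip":1},{"tx":-1,"ty":-0.4,"tz":2,"twist":0,"grip":1},{"tx":0,"ty":0,"tz":4,"twist":0,"grip":1},{"tx":0,"ty":0,"tz":2,"twist":0,"grip":1},{"tx":0,"ty":0,"tz":0,"twist":0,"grip":1},{"tx":0,"ty":0,"tz":0,"twist":0,"grip":1}]'
python3 - <<'E'
from h import *
p=snap("wrist","w45");delta(.421,.3037,.0945,1.75)
for d in cams.outline_of(p,"thermo_1")[:4]:
    pts=np.argwhere(d["region"])[:,::-1].astype(np.float32); c,r=cv2.minEnclosingCircle(pts)
    print(d["conf"],c,r,onz(p,c,.11))
E
```

```text
time: 65.92
tool_pos: [0.4203, 0.3026, 0.1181]
ee_rot: [3.142, 0.0, 0.03]
wrist_force: [0.7, 0.5, -1.3]
width: 0.0941
tool cm [ 0.03 -0.08  2.43] yaw 1.72 twist needed -0.03 at [0.4207 0.3029 0.1188] t 65.97
0.84 (321.70587158203125, 386.4117736816406) 44.494205474853516 [0.3661 0.3018 0.11  ]
0.7 (321.3105773925781, 287.0718078613281) 46.85445022583008 [0.4217 0.3036 0.11  ]
0.58 (532.0280151367188, 6.5) 107.16938781738281 [0.5457 0.2218 0.11  ]
0.25 (14.266666412353516, 154.5) 47.684349060058594 [0.4808 0.4412 0.11  ]
```

View pics/w45.png

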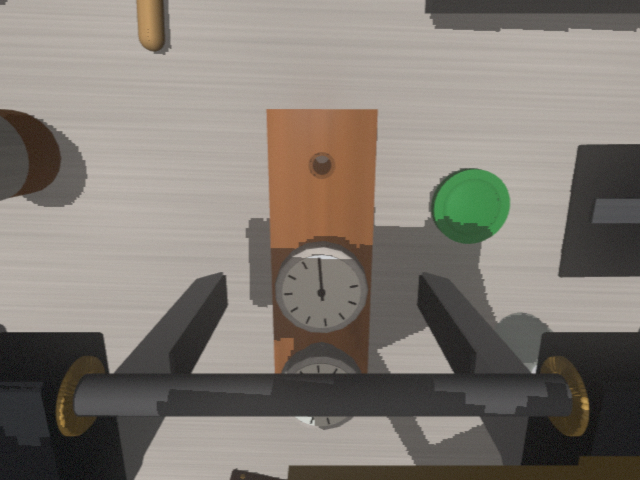

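```bash
python3 -m crank '[{"tx":0.05,"ty":-0.08,"tz":1.5,"twist":0,"grip":1},{"tx":0,"ty":0,"tz":0.9,"twist":0,"grip":1},{"tx":0,"ty":0,"tz":0,"twist":0,"grip":1},{"tx":0,"ty":0,"tz":0,"twist":0,"grip":0.7},{"tx":0,"ty":0,"tz":0,"twist":0,"grip":0.45},{"tx":0,"ty":0,"tz":0,"twist":0,"grip":0},{"tx":0,"ty":0,"tz":0,"twist":0,"grip":0},{"tx":0,"ty":0,"tz":0,"twist":0,"grip":0}]';python3 -m crank '[{"tx":0,"ty":0,"tz":-1,"twist":0,"grip":0},{"tx":0,"ty":0,"tz":-2,"twist":0,"grip":0},{"tx":0,"ty":0,"tz":-3,"twist":0,"grip":0},{"tx":0,"ty":0,"tz":-4,"twist":0,"grip":0},{"tx":0,"ty":0,"tz":0,"twist":0,"grip":0},{"tx":0,"ty":0,"tz":0,"twist":0,"grip":0}]'
python3 - <<'E'
from h import *
p=snap("wrist","w46");delta(.6397,.0508,.1945,1.75)
E
```

```text
time: 67.03
tool_pos: [0.4208, 0.3035, 0.0941]
ee_rot: [-3.141, -0.0, 0.03]
wrist_force: [0.2, -0.9, -1.0]
width: 0.047
time: 67.78
tool_pos: [0.4204, 0.3033, 0.1933]
ee_rot: [3.141, 0.001, 0.03]
wrist_force: [0.4, -0.1, -0.2]
width: 0.0454
tool cm [21.2  25.88 -0.23] yaw 1.72 twist needed -0.03 at [0.42   0.3031 0.1924] t 67.83
```

View pics/w46.png

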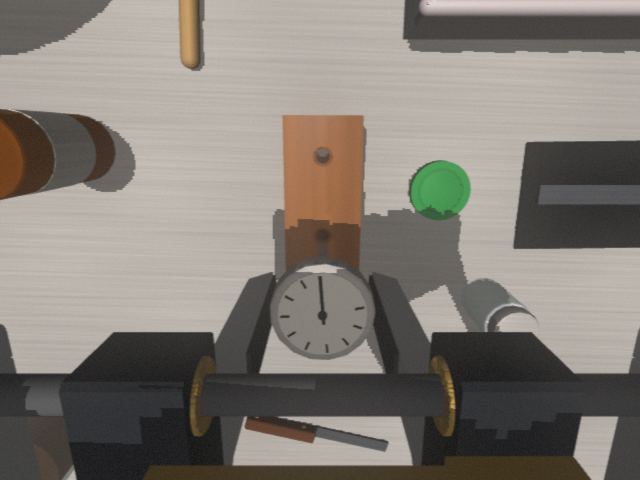

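```bash
python3 -m crank '[{"tx":1.2,"ty":1.9,"tz":-0.2,"twist":0,"grip":0},{"tx":3,"ty":4,"tz":0,"twist":0,"grip":0},{"tx":3.5,"ty":4.5,"tz":0,"twist":0,"grip":0},{"tx":3.5,"ty":4.5,"tz":0,"twist":0,"grip":0},{"tx":3.5,"ty":4.5,"tz":0,"twist":0,"grip":0},{"tx":3.5,"ty":4,"tz":0,"twist":0,"grip":0},{"tx":2,"ty":2,"tz":0,"twist":0,"grip":0},{"tx":1,"ty":0.5,"tz":0,"twist":0,"grip":0},{"tx":0,"ty":0,"tz":0,"twist":0,"grip":0},{"tx":0,"ty":0,"tz":0,"twist":0,"grip":0}]'
python3 - <<'E'
from h import *
p=snap("wrist","w47");delta(.6397,.0508,.1945,1.75)
E
```

```text
time: 69.08
tool_pos: [0.6396, 0.0523, 0.1957]
ee_rot: [-3.141, 0.001, 0.032]
wrist_force: [0.3, 0.2, -0.3]
width: 0.0454
tool cm [-0.    0.15  0.16] yaw 1.82 twist needed 0.07 at [0.6397 0.0523 0.1961] t 69.12
```

View pics/w47.png

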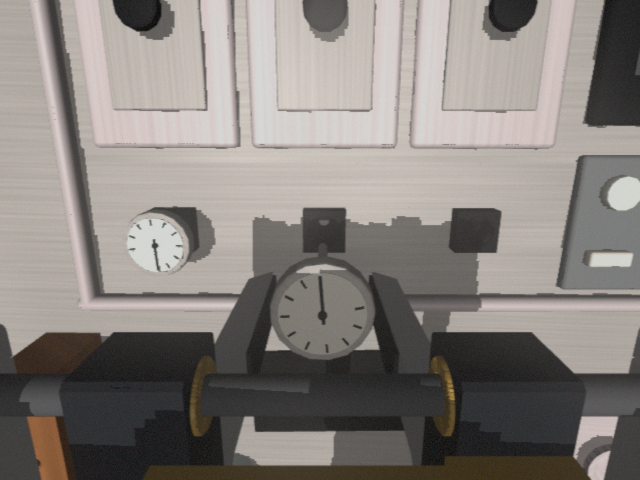

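```bash
python3 -m crank '[{"tx":-0.05,"ty":0.13,"tz":2,"twist":0,"grip":0},{"tx":0,"ty":0,"tz":1.5,"twist":0,"grip":0},{"tx":0,"ty":0,"tz":0,"twist":0,"grip":0},{"tx":0,"ty":0,"tz":1,"twist":0,"grip":0},{"tx":0,"ty":0,"tz":1,"twist":0,"grip":0},{"tx":0,"ty":0,"tz":0,"twist":0,"grip":0}]'; python3 -m crank '[{"tx":0,"ty":0,"tz":0.7,"twist":0,"grip":0},{"tx":0,"ty":0,"tz":0.7,"twist":0,"grip":0},{"tx":0,"ty":0,"tz":0,"twist":0,"grip":0}]'; python3 -m crank '[{"tx":0,"ty":0,"tz":0.7,"twist":0,"grip":0},{"tx":0,"ty":0,"tz":0.7,"twist":0,"grip":0},{"tx":0,"ty":0,"tz":0,"twist":0,"grip":0}]'
```

```text
time: 69.88
tool_pos: [0.6393, 0.0497, 0.1395]
ee_rot: [-3.141, 0.003, 0.03]
wrist_force: [-0.6, 0.4, -1.0]
width: 0.0456
time: 70.25
tool_pos: [0.6397, 0.0497, 0.126]
ee_rot: [-3.141, 0.001, 0.03]
wrist_force: [0.4, 0.4, -0.7]
width: 0.0455
time: 70.62
tool_pos: [0.6396, 0.0497, 0.1119]
ee_rot: [-3.141, 0.001, 0.03]
wrist_force: [0.4, 0.5, -1.7]
width: 0.0453
```

```bash
python3 -m crank '[{"tx":0,"ty":0,"tz":0.8,"twist":0,"grip":0},{"tx":0,"ty":0,"tz":0.7,"twist":0,"grip":0},{"tx":0,"ty":0,"tz":0.2,"twist":0,"grip":0},{"tx":0,"ty":0,"tz":0,"twist":0,"grip":0}]'; python3 -m crank '[{"tx":0,"ty":0,"tz":0.15,"twist":0,"grip":0},{"tx":0,"ty":0,"tz":0,"twist":0,"grip":0}]'; python3 -m crank '[{"tx":0,"ty":0,"tz":0.15,"twist":0,"grip":0},{"tx":0,"ty":0,"tz":0,"twist":0,"grip":0}]'
```

```text
time: 71.12
tool_pos: [0.6399, 0.0497, 0.0956]
ee_rot: [-3.141, 0.0, 0.03]
wrist_force: [0.1, -0.2, -2.2]
width: 0.0453
time: 71.38
tool_pos: [0.64, 0.0497, 0.0945]
ee_rot: [-3.142, -0.0, 0.03]
wrist_force: [-0.4, 0.9, -1.0]
width: 0.0451
time: 71.62
tool_pos: [0.6405, 0.0497, 0.0943]
ee_rot: [-3.142, -0.002, 0.03]
wrist_force: [-1.2, -0.2, 5.5]
width: 0.0452
```

Home. Release and fetch the third.

```bash
python3 -m crank '[{"tx":0,"ty":0,"tz":0,"twist":0,"grip":0.6},{"tx":0,"ty":0,"tz":0,"twist":0,"grip":0.75},{"tx":0,"ty":0,"tz":0,"twist":0,"grip":0.75},{"tx":0,"ty":0,"tz":-2,"twist":0,"grip":0.75},{"tx":0,"ty":0,"tz":-4,"twist":0,"grip":0.8},{"tx":0,"ty":0,"tz":-5,"twist":0,"grip":1},{"tx":0,"ty":0,"tz":0,"twist":0,"grip":1}]'
python3 - <<'E'
from h import *
p=snap("wrist","w48");delta(.3635,.302,.20,1.75)
s=snap("scene");crop(s,"s48",200,220,340,360,5)
E
```

```text
time: 72.5
tool_pos: [0.6429, 0.0497, 0.2112]
ee_rot: [3.141, -0.014, 0.03]
wrist_force: [-0.2, -0.1, 0.1]
width: 0.0913
tool cm [-27.04 -26.06   0.54] yaw 1.72 twist needed -0.03 at [0.6416 0.0497 0.2076] t 72.55
```

View pics/s48.png

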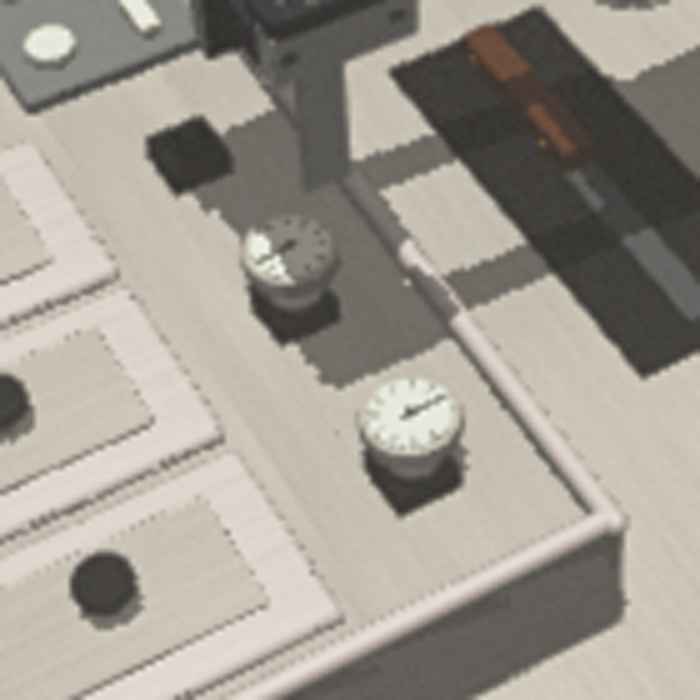

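```bash
python3 -m crank '[{"tx":-2,"ty":-2,"tz":0,"twist":0,"grip":1},{"tx":-4,"ty":-4,"tz":0,"twist":0,"grip":1},{"tx":-4,"ty":-4,"tz":0,"twist":0,"grip":1},{"tx":-4,"ty":-4,"tz":0,"twist":0,"grip":1},{"tx":-4,"ty":-4,"tz":0,"twist":0,"grip":1},{"tx":-4,"ty":-4,"tz":0,"twist":0,"grip":1},{"tx":-3,"ty":-3,"tz":0,"twist":0,"grip":1},{"tx":-2,"ty":-1,"tz":1,"twist":0,"grip":1},{"tx":0,"ty":0,"tz":4,"twist":0,"grip":1},{"tx":0,"ty":0,"tz":4,"twist":0,"grip":1},{"tx":0,"ty":0,"tz":0,"twist":0,"grip":1},{"tx":0,"ty":0,"tz":0,"twist":0,"grip":1}]'
python3 - <<'E'
from h import *
p=snap("wrist","w49");delta(.3635,.302,.0943,1.75)
for d in cams.outline_of(p,"thermo_1")[:4]:
    pts=np.argwhere(d["region"])[:,::-1].astype(np.float32); c,r=cv2.minEnclosingCircle(pts)
    print(d["conf"],c,r,onz(p,c,.11))
E
```

```text
time: 74.1
tool_pos: [0.3625, 0.3015, 0.1135]
ee_rot: [-3.141, -0.0, 0.03]
wrist_force: [-0.1, -1.0, 1.0]
width: 0.0937
tool cm [ 0.03 -0.01  2.02] yaw 1.71 twist needed -0.04 at [0.3631 0.3019 0.1145] t 74.15
0.77 (321.9556884765625, 290.7814636230469) 48.05479049682617 [0.3639 0.3021 0.11  ]
```

View pics/w49.png

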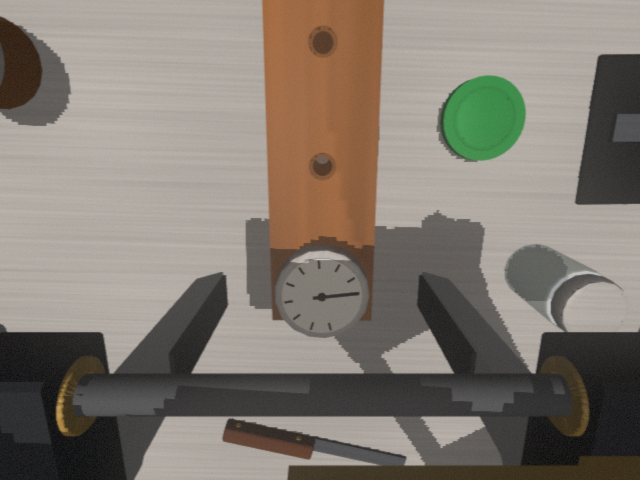

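```bash
python3 -m crank '[{"tx":0.03,"ty":0,"tz":1.2,"twist":0,"grip":1},{"tx":0,"ty":0,"tz":0.8,"twist":0,"grip":1},{"tx":0,"ty":0,"tz":0,"twist":0,"grip":1},{"tx":0,"ty":0,"tz":0,"twist":0,"grip":0.7},{"tx":0,"ty":0,"tz":0,"twist":0,"grip":0.45},{"tx":0,"ty":0,"tz":0,"twist":0,"grip":0},{"tx":0,"ty":0,"tz":0,"twist":0,"grip":0},{"tx":0,"ty":0,"tz":0,"twist":0,"grip":0}]';python3 -m crank '[{"tx":0,"ty":0,"tz":-1,"twist":0,"grip":0},{"tx":0,"ty":0,"tz":-2,"twist":0,"grip":0},{"tx":0,"ty":0,"tz":-3,"twist":0,"grip":0},{"tx":0,"ty":0,"tz":-5,"twist":0,"grip":0},{"tx":0,"ty":0,"tz":-3,"twist":0,"grip":0},{"tx":0,"ty":0,"tz":0,"twist":0,"grip":0},{"tx":0,"ty":0,"tz":0,"twist":0,"grip":0}]'
python3 - <<'E'
from h import *
p=snap("wrist","w50");delta(.6432,-.0642,.2245,1.75)
E
```

```text
time: 75.2
tool_pos: [0.3626, 0.3015, 0.0931]
ee_rot: [-3.141, -0.0, 0.03]
wrist_force: [-0.5, -0.2, -0.4]
width: 0.0474
time: 76.08
tool_pos: [0.362, 0.3011, 0.2316]
ee_rot: [3.141, 0.002, 0.03]
wrist_force: [0.1, -0.1, -0.5]
width: 0.045
tool cm [27.03 37.34  0.63] yaw 1.72 twist needed -0.03 at [0.3618 0.3009 0.2309] t 76.12
```

View pics/w50.png

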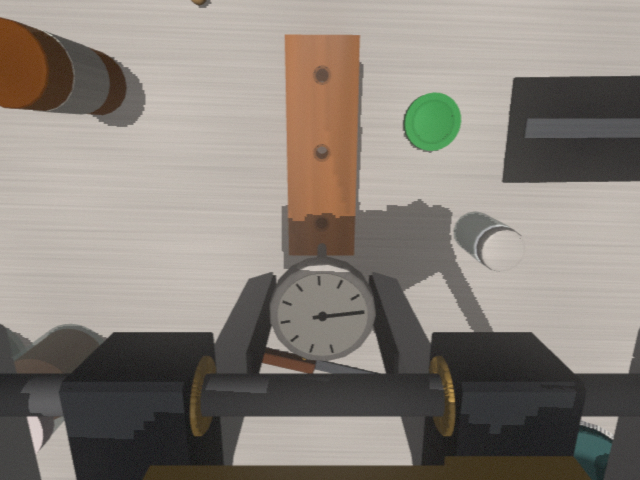

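```bash
python3 -m crank '[{"tx":1.5,"ty":2.3,"tz":0,"twist":0,"grip":0},{"tx":3,"ty":4,"tz":0,"twist":0,"grip":0},{"tx":3,"ty":4.5,"tz":0,"twist":0,"grip":0},{"tx":3,"ty":4.5,"tz":0,"twist":0,"grip":0},{"tx":3,"ty":4.5,"tz":0,"twist":0,"grip":0},{"tx":3,"ty":4.5,"tz":0,"twist":0,"grip":0},{"tx":3,"ty":4.5,"tz":0,"twist":0,"grip":0},{"tx":3,"ty":4.5,"tz":0,"twist":0,"grip":0},{"tx":3,"ty":3.5,"tz":0,"twist":0,"grip":0},{"tx":1.5,"ty":0.5,"tz":1,"twist":0,"grip":0},{"tx":0,"ty":0,"tz":2,"twist":0,"grip":0},{"tx":0,"ty":0,"tz":0,"twist":0,"grip":0}]'; python3 -m crank '[{"tx":0,"ty":0,"tz":0,"twist":0,"grip":0}]'
python3 - <<'E'
from h import *
p=snap("wrist","w51");delta(.6432,-.0642,.1945,1.75)
E
```

```text
time: 77.62
tool_pos: [0.6418, -0.062, 0.1985]
ee_rot: [-3.139, 0.008, 0.031]
wrist_force: [0.3, -0.1, -0.8]
width: 0.0452
time: 77.75
tool_pos: [0.6433, -0.0623, 0.2027]
ee_rot: [-3.141, 0.001, 0.031]
wrist_force: [1.2, 0.4, -1.4]
width: 0.0455
tool cm [-0.05  0.17  0.9 ] yaw 1.78 twist needed 0.03 at [ 0.6436 -0.0625  0.2035] t 77.8
```

View pics/w51.png

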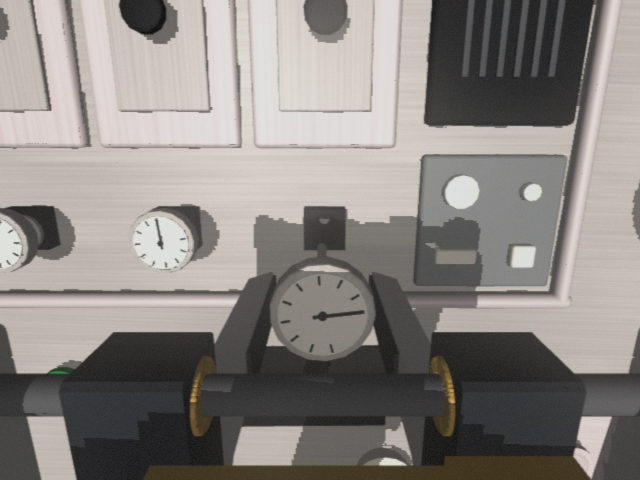

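```bash
python3 -m crank '[{"tx":-0.05,"ty":0.12,"tz":2.8,"twist":0,"grip":0},{"tx":0,"ty":0,"tz":1.5,"twist":0,"grip":0},{"tx":0,"ty":0,"tz":0,"twist":0,"grip":0},{"tx":0,"ty":0,"tz":1,"twist":0,"grip":0},{"tx":0,"ty":0,"tz":1,"twist":0,"grip":0},{"tx":0,"ty":0,"tz":0,"twist":0,"grip":0}]'; python3 -m crank '[{"tx":0,"ty":0,"tz":0.7,"twist":0,"grip":0},{"tx":0,"ty":0,"tz":0.7,"twist":0,"grip":0},{"tx":0,"ty":0,"tz":0,"twist":0,"grip":0}]'; python3 -m crank '[{"tx":0,"ty":0,"tz":0.7,"twist":0,"grip":0},{"tx":0,"ty":0,"tz":0.7,"twist":0,"grip":0},{"tx":0,"ty":0,"tz":0,"twist":0,"grip":0}]'
```

```text
time: 78.55
tool_pos: [0.6426, -0.0644, 0.1387]
ee_rot: [-3.141, 0.002, 0.03]
wrist_force: [-0.4, -0.2, -0.4]
width: 0.0456
time: 78.92
tool_pos: [0.6429, -0.0644, 0.125]
ee_rot: [-3.141, 0.001, 0.03]
wrist_force: [0.7, 0.2, -0.6]
width: 0.045
time: 79.3
tool_pos: [0.6429, -0.0644, 0.1108]
ee_rot: [-3.141, 0.001, 0.03]
wrist_force: [0.4, 0.6, -0.4]
width: 0.0452
```

```bash
python3 -m crank '[{"tx":0,"ty":0,"tz":0.8,"twist":0,"grip":0},{"tx":0,"ty":0,"tz":0.6,"twist":0,"grip":0},{"tx":0,"ty":0,"tz":0.2,"twist":0,"grip":0},{"tx":0,"ty":0,"tz":0,"twist":0,"grip":0}]'; python3 -m crank '[{"tx":0,"ty":0,"tz":0.15,"twist":0,"grip":0},{"tx":0,"ty":0,"tz":0,"twist":0,"grip":0}]'; python3 -m crank '[{"tx":0,"ty":0,"tz":0.15,"twist":0,"grip":0},{"tx":0,"ty":0,"tz":0,"twist":0,"grip":0}]'
```

```text
time: 79.8
tool_pos: [0.6432, -0.0644, 0.0957]
ee_rot: [-3.141, 0.0, 0.03]
wrist_force: [0.9, 0.4, -1.0]
width: 0.0453
time: 80.05
tool_pos: [0.6432, -0.0645, 0.0945]
ee_rot: [-3.142, -0.0, 0.03]
wrist_force: [0.0, 0.5, 0.2]
width: 0.0449
time: 80.3
tool_pos: [0.6434, -0.0645, 0.0934]
ee_rot: [3.142, -0.001, 0.03]
wrist_force: [0.9, 1.0, 1.2]
width: 0.0452
```

```bash
python3 -m crank '[{"tx":0,"ty":0,"tz":0.12,"twist":0,"grip":0},{"tx":0,"ty":0,"tz":0,"twist":0,"grip":0}]';python3 -m crank '[{"tx":0,"ty":0,"tz":0,"twist":0,"grip":0.6},{"tx":0,"ty":0,"tz":0,"twist":0,"grip":0.75},{"tx":0,"ty":0,"tz":0,"twist":0,"grip":0.75},{"tx":0,"ty":0,"tz":-2,"twist":0,"grip":0.75},{"tx":0,"ty":0,"tz":-4,"twist":0,"grip":0.8},{"tx":0,"ty":0,"tz":-5,"twist":0,"grip":0.5},{"tx":0,"ty":0,"tz":0,"twist":0,"grip":0}]'
python3 - <<'E'
from h import *
s=snap("scene");crop(s,"s52",180,200,340,340,5);p=snap("wrist","w52");
th=np.radians(1.75);c,s_=np.cos(th),np.sin(th)
for n,(x,y) in dict(bar=(-.02,-.156),sq=(-.02,-.208),rnd=(.03,-.156),off=(.03,-.208)).items(): print(n,.6427+c*x-s_*y,-.0092+s_*x+c*y)
delta(.6275,-.1657,.14,1.75)
E
```

```text
time: 80.55
tool_pos: [0.6437, -0.0645, 0.0933]
ee_rot: [3.141, -0.002, 0.03]
wrist_force: [-0.9, 0.1, 5.3]
width: 0.0451
time: 81.42
tool_pos: [0.6461, -0.065, 0.21]
ee_rot: [3.139, -0.013, 0.03]
wrist_force: [0.4, 0.2, 0.2]
width: 0.0581
bar 0.627473336243998 -0.16573801043472364
sq 0.6290613389309089 -0.2177137571582327
rnd 0.6774500157858337 -0.16421108477423252
off 0.6790380184727446 -0.2161868314977416
tool cm [-1.94 10.06  6.34] yaw 1.72 twist needed -0.03 at [ 0.6437 -0.0646  0.2034] t 81.53
```

View pics/s52.png

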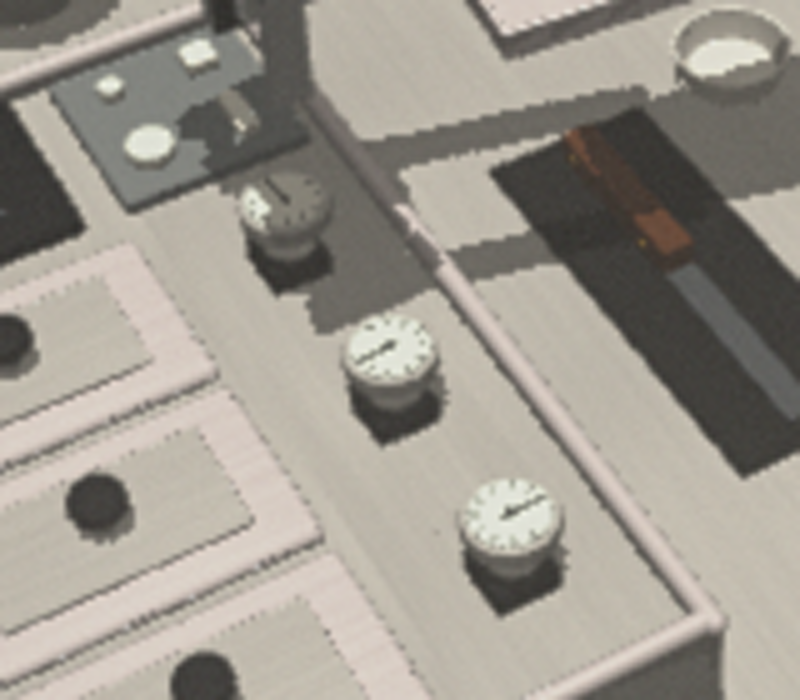

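View pics/w52.png

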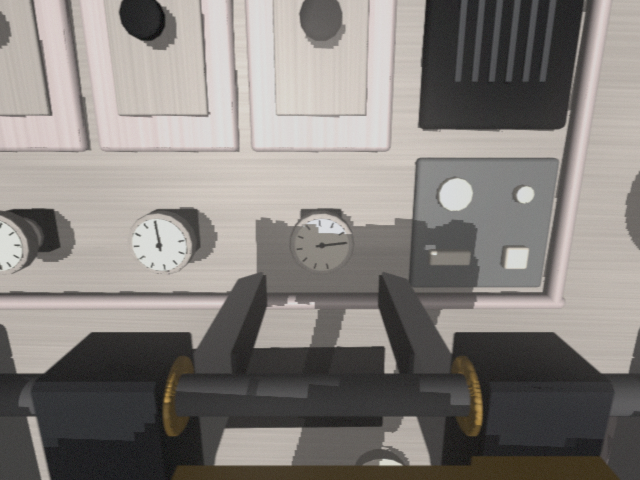

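```bash
python3 -m crank '[{"tx":-1,"ty":5,"tz":0,"twist":0,"grip":0},{"tx":-0.94,"ty":5.06,"tz":0,"twist":0,"grip":0},{"tx":0,"ty":0,"tz":4,"twist":0,"grip":0},{"tx":0,"ty":0,"tz":4.3,"twist":0,"grip":0},{"tx":0,"ty":0,"tz":0,"twist":0,"grip":0},{"tx":0,"ty":0,"tz":0,"twist":0,"grip":0}]'
python3 - <<'E'
from h import *
p=snap("wrist","w53");delta(.6275,-.1657,.091,1.75);print(get_obs()["width"],get_obs()["wrist_force"])
E
```

```text
time: 82.28
tool_pos: [0.6271, -0.1655, 0.1193]
ee_rot: [-3.142, -0.0, 0.03]
wrist_force: [-1.2, 0.8, 1.0]
width: 0.0006
tool cm [-0.04 -0.01  2.97] yaw 1.75 twist needed -0.00 at [ 0.6278 -0.1657  0.1207] t 82.33
0.000622562206966906 [0.0399 0.3115 0.6272]
```

View pics/w53.png

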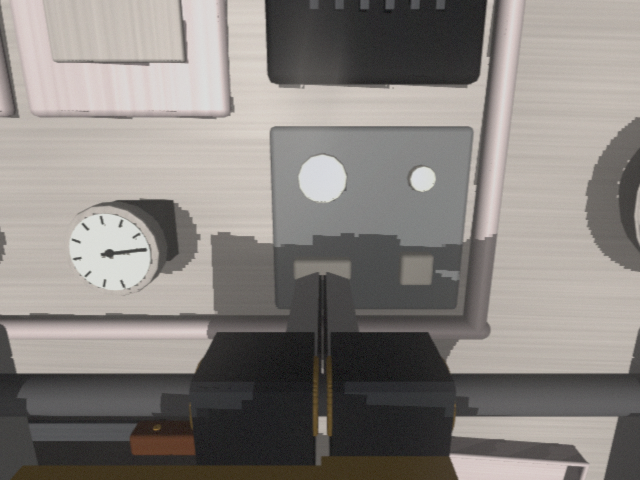

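```bash
python3 -m crank '[{"tx":0,"ty":0,"tz":1.5,"twist":0,"grip":0},{"tx":0,"ty":0,"tz":0.5,"twist":0,"grip":0},{"tx":0,"ty":0,"tz":0.4,"twist":0,"grip":0},{"tx":0,"ty":0,"tz":0,"twist":0,"grip":0}]'; python3 -m crank '[{"tx":0,"ty":0,"tz":0.3,"twist":0,"grip":0},{"tx":0,"ty":0,"tz":0,"twist":0,"grip":0}]';python3 -m crank '[{"tx":0,"ty":0,"tz":0.3,"twist":0,"grip":0},{"tx":0,"ty":0,"tz":0,"twist":0,"grip":0}]'
```

```text
time: 82.82
tool_pos: [0.6267, -0.1654, 0.095]
ee_rot: [-3.141, 0.0, 0.03]
wrist_force: [-0.6, 0.2, 2.3]
width: 0.0004
time: 83.08
tool_pos: [0.627, -0.1656, 0.0923]
ee_rot: [3.142, -0.001, 0.03]
wrist_force: [-1.6, 1.5, 3.7]
width: 0.0005
time: 83.32
tool_pos: [0.6271, -0.1656, 0.0912]
ee_rot: [3.141, -0.002, 0.03]
wrist_force: [-3.8, 1.3, 9.7]
width: 0.0006
```

```bash
python3 -m crank '[{"tx":0,"ty":0,"tz":-1,"twist":0,"grip":0},{"tx":0,"ty":0,"tz":-2,"twist":0,"grip":0},{"tx":0,"ty":2.6,"tz":0,"twist":0,"grip":0},{"tx":0,"ty":2.6,"tz":0,"twist":0,"grip":0},{"tx":0,"ty":0,"tz":0,"twist":0,"grip":0},{"tx":0,"ty":0,"tz":0,"twist":0,"grip":0}]'
python3 - <<'E'
from h import *
p=snap("wrist","w54");delta(.6291,-.2177,.091,1.75);print(get_obs()["wrist_force"])
E
```

```text
time: 84.08
tool_pos: [0.6279, -0.218, 0.1177]
ee_rot: [-3.14, 0.002, 0.029]
wrist_force: [0.0, -0.2, -0.3]
width: 0.0005
tool cm [0.11 0.03 2.69] yaw 1.70 twist needed -0.05 at [ 0.6281 -0.2175  0.1179] t 84.12
[-0.1252 -0.0111 -0.4703]
```

View pics/w54.png

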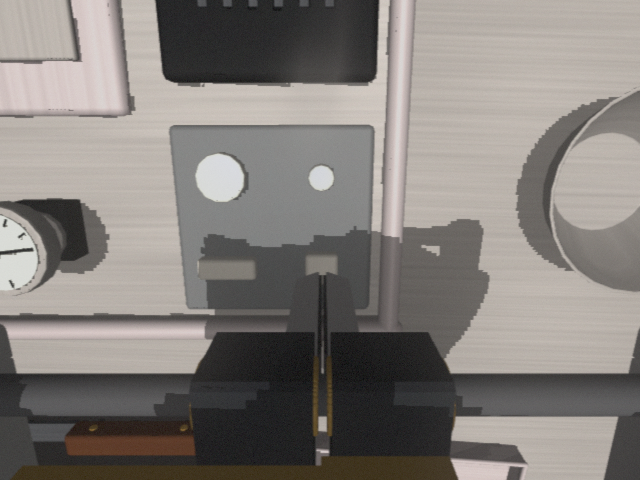

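```bash
python3 -m crank '[{"tx":0.1,"ty":0,"tz":1.3,"twist":0,"grip":0},{"tx":0,"ty":0,"tz":0.5,"twist":0,"grip":0},{"tx":0,"ty":0,"tz":0.4,"twist":0,"grip":0},{"tx":0,"ty":0,"tz":0,"twist":0,"grip":0}]'; python3 -m crank '[{"tx":0,"ty":0,"tz":0.3,"twist":0,"grip":0},{"tx":0,"ty":0,"tz":0,"twist":0,"grip":0}]';python3 -m crank '[{"tx":0,"ty":0,"tz":0.3,"twist":0,"grip":0},{"tx":0,"ty":0,"tz":0,"twist":0,"grip":0}]'
```

```text
time: 84.62
tool_pos: [0.6293, -0.2171, 0.0966]
ee_rot: [-3.141, 0.001, 0.031]
wrist_force: [-0.9, -0.0, 0.2]
width: 0.0004
time: 84.88
tool_pos: [0.6298, -0.2175, 0.0945]
ee_rot: [3.141, -0.001, 0.03]
wrist_force: [-0.7, 0.5, 2.6]
width: 0.0007
time: 85.12
tool_pos: [0.6298, -0.2176, 0.0915]
ee_rot: [3.141, -0.001, 0.03]
wrist_force: [-1.1, 1.7, 4.7]
width: 0.0005
```

```bash
python3 -m crank '[{"tx":0,"ty":0,"tz":0.25,"twist":0,"grip":0},{"tx":0,"ty":0,"tz":0,"twist":0,"grip":0}]';python3 -m crank '[{"tx":0,"ty":0,"tz":-1,"twist":0,"grip":0},{"tx":0,"ty":0,"tz":-2.2,"twist":0,"grip":0},{"tx":0,"ty":-2.6,"tz":0,"twist":0,"grip":0},{"tx":0,"ty":-2.6,"tz":0,"twist":0,"grip":0},{"tx":2.5,"ty":0,"tz":0,"twist":0,"grip":0},{"tx":2.5,"ty":0,"tz":0,"twist":0,"grip":0},{"tx":0,"ty":0,"tz":0,"twist":0,"grip":0},{"tx":0,"ty":0,"tz":0,"twist":0,"grip":0}]'
python3 - <<'E'
from h import *
p=snap("wrist","w55");delta(.6775,-.1642,.091,1.75);print(get_obs()["wrist_force"])
E
```

```text
time: 85.38
tool_pos: [0.6299, -0.2176, 0.0912]
ee_rot: [3.141, -0.002, 0.03]
wrist_force: [-2.6, 2.7, 10.4]
width: 0.0003
time: 86.38
tool_pos: [0.6768, -0.1627, 0.1191]
ee_rot: [-3.141, 0.003, 0.031]
wrist_force: [0.1, -0.3, -0.3]
width: 0.0004
tool cm [0.07 0.11 2.85] yaw 1.76 twist needed 0.01 at [ 0.6768 -0.1631  0.1195] t 86.42
[-1.2203 -0.4235  0.078 ]
```

View pics/w55.png

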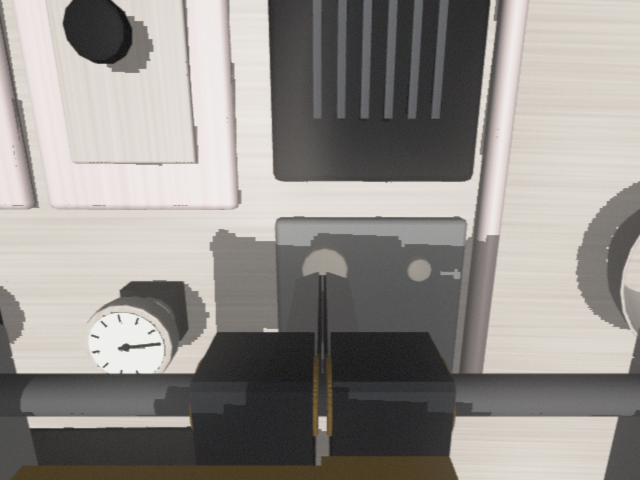

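```bash
python3 -m crank '[{"tx":0.05,"ty":0.1,"tz":1.4,"twist":0,"grip":0},{"tx":0,"ty":0,"tz":0.5,"twist":0,"grip":0},{"tx":0,"ty":0,"tz":0.4,"twist":0,"grip":0},{"tx":0,"ty":0,"tz":0,"twist":0,"grip":0}]'; python3 -m crank '[{"tx":0,"ty":0,"tz":0.3,"twist":0,"grip":0},{"tx":0,"ty":0,"tz":0,"twist":0,"grip":0}]';python3 -m crank '[{"tx":0,"ty":0,"tz":0.3,"twist":0,"grip":0},{"tx":0,"ty":0,"tz":0,"twist":0,"grip":0}]';python3 -m crank '[{"tx":0,"ty":0,"tz":0.2,"twist":0,"grip":0},{"tx":0,"ty":0,"tz":0,"twist":0,"grip":0}]'
```

```text
time: 86.92
tool_pos: [0.6781, -0.1652, 0.097]
ee_rot: [-3.141, 0.001, 0.03]
wrist_force: [0.3, 0.2, 0.5]
width: 0.0006
time: 87.18
tool_pos: [0.6787, -0.1653, 0.0951]
ee_rot: [3.141, -0.001, 0.03]
wrist_force: [-0.2, -0.5, 2.8]
width: 0.0004
time: 87.42
tool_pos: [0.6787, -0.1653, 0.0919]
ee_rot: [3.141, -0.001, 0.03]
wrist_force: [-1.0, -1.0, 3.3]
width: 0.0006
time: 87.68
tool_pos: [0.6788, -0.1653, 0.0913]
ee_rot: [3.141, -0.002, 0.03]
wrist_force: [-2.0, -0.5, 7.5]
width: 0.0007
```

```bash
python3 -m crank '[{"tx":0,"ty":0,"tz":-1,"twist":0,"grip":0},{"tx":0,"ty":0,"tz":-3,"twist":0,"grip":0},{"tx":0,"ty":0,"tz":-5,"twist":0,"grip":0},{"tx":-4,"ty":0,"tz":-4,"twist":0,"grip":0.3},{"tx":-5,"ty":0,"tz":-3,"twist":0,"grip":0.5},{"tx":-5,"ty":0,"tz":-2,"twist":0,"grip":0.5},{"tx":-5,"ty":0,"tz":0,"twist":0,"grip":0.5},{"tx":-5,"ty":0,"tz":0,"twist":0,"grip":0.5},{"tx":-4,"ty":0,"tz":0,"twist":0,"grip":0.5},{"tx":0,"ty":0,"tz":0,"twist":0,"grip":0.5},{"tx":0,"ty":0,"tz":0,"twist":0,"grip":0.5}]'
python3 - <<'E'
from h import *
snap("scene","s60");snap("top","t60");snap("wrist","w60");print(get_obs()["tool_pos"])
E
```

```text
time: 89.05
tool_pos: [0.3989, -0.1734, 0.2689]
ee_rot: [-3.141, -0.0, 0.03]
wrist_force: [-0.1, 0.7, -0.3]
width: 0.0471
[ 0.3993 -0.1734  0.2687]
```

View pics/s60.png

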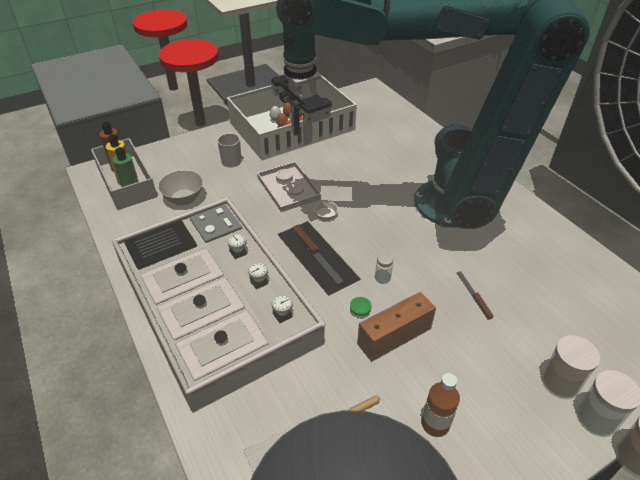

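View pics/t60.png

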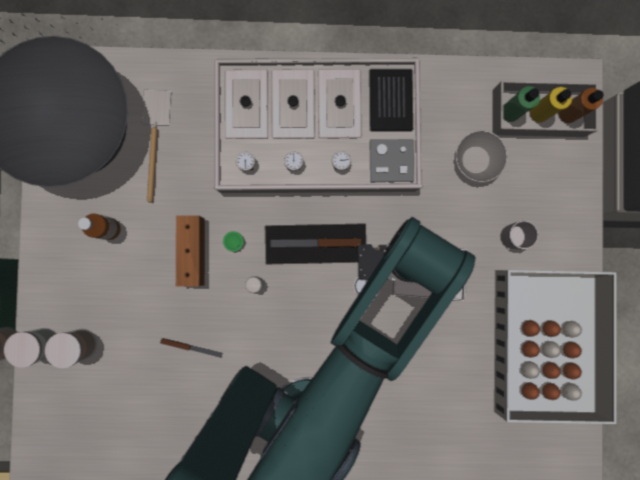

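View pics/w60.png

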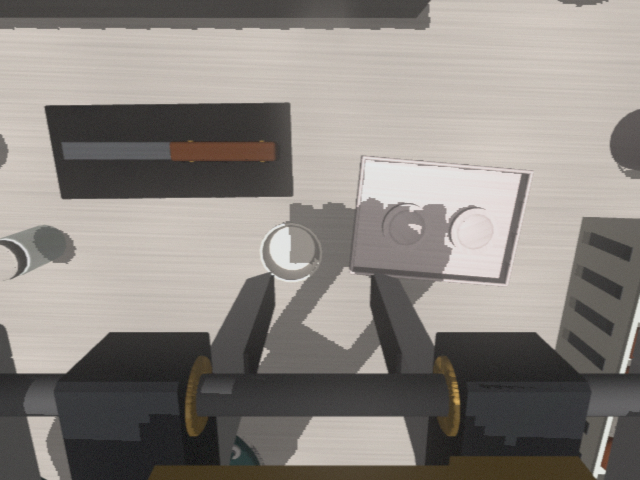

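All three thermometers are in the ports, both caps lie in the tray, the lever is on the mat, and the bystanders are where they were.

```bash
python3 -c "
from bench import ticket
print(ticket.close_job())"
```

```text
the job is handed in; nothing more can be done
None
```

The job is done and handed in at about 89 s. No verdict came back, so the checks below are mine.

- **Caps:** The left and right ports were capped and the middle one was open. I tilted the lever tip-down, set it over the front bead and prised up each cap. Both stood loose and tilted before I took hold of them, and both now lie in the tray.
- **Tray:** It was knocked a few centimetres aside partway through, so I found it again before placing the caps.
- **Thermometers:** One stands in each port. Each went down to within about 0.3 mm of the height it was gripped at in the stand (the port tops are at the same height). Each push ended in a contact force of 3.6–5.5 N.
- **Keys:** I pressed the bar, square and large round keys one at a time in that order. Each bottomed out at full travel, with peak forces of 9.7, 10.4 and 7.5 N. I never went near the off key.
- **Last pictures:** All three thermometers are upright and the caps are in the tray. The lever lies flat inside the mat, and the other things on the counter look where they were. The arm is clear of everything.

No check failed or disagreed in the end. I could not read the key joints or the seating depth directly, so those rest on tool height and force.

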